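Pack the glass column and lock its clamp

TASK

Tip the packing pieces from the scoop through the funnel into the glass column, put in any piece that lies loose on the bench as well, and stand the scoop upright on the bench. Then screw the clamp nut down its whole turns to the strap until its cross hole lines up with the stud and the pin guide, and push the lock pin fully home through guide, nut and stud. Leave the jar, vial and bottle behind the stand undisturbed.

Things in the scene. Friction and masses are not known exactly. Their poses are not given: they have to be found in the camera images.
- column_floor (a point): Centre of the inside floor of an upright clear glass column, 46 mm outer and 40 mm inner diameter, 70 mm tall, that stands on the column stand: a fixed aluminium base plate 90 mm (stand x) by 270 mm (stand y) by 12 mm thick with a steel strap clamp. The point is 25 mm above the worktop. Stand z is up; stand y runs along the plate from the stud to the column; stand x points away from the robot's side. The stand is turned a little from start to start.
- funnel_mouth (a point): Centre of the open top of the wide white funnel fixed in the top of the column, 142 mm above the worktop, straight above column_floor. Mouth 100 mm inside diameter, narrowing steeply to a 31 mm throat that lets pieces drop into the column. Axes as the stand's.
- stud_hole (a point): Centre of the 10 mm cross hole in the fixed upright stud at the other end of the strap, 170 mm from the column axis toward stand -y, 46 mm above the worktop. Axes as the stand's; the hole runs along x and the pin enters it from the -x side travelling to +x. In front of the stud stands the pin guide, a fixed steel lug 30 mm wide with an 11 mm hole on the same line; its outer face is 31 mm from the stud axis toward -x, its top 56 mm above the worktop.
- nut_bar (a point): Centre of the grip bar of the clamp nut that runs on the stud: a steel hub 32 mm in diameter, 24 mm tall, with a flat upright bar on top to hold it by, 12 mm thick (nut x) by 52 mm long (nut y) by 26 mm tall; this point is the middle of the bar, on the stud axis, 13 mm above the hub's top and 13 mm below the bar's top. The hub has a 10 mm cross hole along nut x, 25 mm below this point. Fully down, the point is 71 mm above the worktop. z up.
- nut_part (a joint): Angle of the clamp nut in rad, counted over whole turns. 0: the nut is down on the strap, its bar along stand y, its cross hole in line with the holes of stud and guide. Positive: unscrewed, anticlockwise seen from above; it rises 6 mm per turn. Starts 7 to 15 rad up. Clockwise turning lowers it. It does not stop at 0: it can be overturned to -0.5. It turns with slight friction (0.06 N m), stays where it is left.
- scoop_handle (a point): Grip point of the loose aluminium scoop (about 120 g): middle of its straight black handle, an upright plate 12 mm thick (scoop y), 64 mm long (scoop x), 30 mm tall, standing on the bench; point 15 mm above the scoop's underside. Scoop z is up, scoop x points from the handle to the nose.
- scoop_pan (a point): Middle of the scoop's flat pan floor, 4 mm above its underside and 69 mm in front of scoop_handle. Pan 66 mm long, 56 mm wide, side and back walls 32 mm high; its front is open above a nose that rises about 7 mm. Axes as the scoop's.
- scoop_nose (a point): Middle of the scoop's front edge, over which the pieces leave, 129 mm in front of scoop_handle and 10 mm above the underside. Tipping the nose about 60 degrees down empties the pan. Axes as the scoop's.
- pin_handle (a point): Centre of the block handle of the loose steel lock pin (about 60 g): handle 28 mm long (pin x), 14 mm thick (pin y), 24 mm tall, standing on the bench; point 12 mm above its underside. The round 7 mm shank leaves its front along pin x at this height; a 14 mm collar sits on the shank's root, from 14 to 18 mm in front of this point. z up.
- pin_tip (a point): Tapered tip of the lock pin's shank, 70 mm in front of pin_handle along pin x. Fully home (collar against the pin guide) the tip stands 21 mm past the stud axis. Axes as the pin's.
- piece_1_center (a point): Centre of a white ceramic packing piece, a short cylinder 13 mm in diameter and 12 mm tall, 10 g. Starts in the scoop if present. Some pieces are absent in a given start.
- piece_2_center (a point): Centre of a white ceramic packing piece, a short cylinder 13 mm in diameter and 12 mm tall, 10 g. Starts in the scoop if present. Some pieces are absent in a given start.
- piece_3_center (a point): Centre of a white ceramic packing piece, a short cylinder 13 mm in diameter and 12 mm tall, 10 g. Starts in the scoop if present. Some pieces are absent in a given start.
- piece_4_center (a point): Centre of a white ceramic packing piece, a short cylinder 13 mm in diameter and 12 mm tall, 10 g. Starts in the scoop if present. Some pieces are absent in a given start.
- piece_5_center (a point): Centre of a white ceramic packing piece, a short cylinder 13 mm in diameter and 12 mm tall, 10 g. If present, starts standing on the open bench in front of the stand. Some pieces are absent in a given start.
- piece_6_center (a point): Centre of a white ceramic packing piece, a short cylinder 13 mm in diameter and 12 mm tall, 10 g. If present, starts standing on the open bench in front of the stand. Some pieces are absent in a given start.
- jar_by: Bystander: white jar with a red cap, 52 mm wide, 60 mm tall, behind the stand. Origin under its centre.
- vial_by: Bystander: small clear vial with a white cap, 25 mm wide, 55 mm tall, left behind the stand. Origin under its centre.
- bottle_by: Bystander: small whitish bottle, 58 mm wide, 112 mm tall, behind the stand. Origin under its centre.

How it is judged:
On the way, in this order (a step that is already met when the one before it is completed fails the run):
1. the scoop is tipped nose down over the funnel (horizontal distance between scoop_nose and funnel_mouth below 0.06 m and angle between scoop_pan's own z axis and vertical above 0.6 rad), for 0.1 s.
2. every piece lies in the column, below the funnel (horizontal distance between each of piece_1_center, piece_2_center, piece_3_center, piece_4_center, piece_5_center, piece_6_center and column_floor below 0.022 m and z of each of piece_1_center, piece_2_center, piece_3_center, piece_4_center, piece_5_center, piece_6_center in the frame of column_floor below 0.058 m), for 0.3 s.
3. the nut is screwed down with its cross hole in line (value of joint nut_part between -0.12 and 0.12 rad), for 0.3 s.
4. the lock pin is through guide, nut and stud (x of pin_tip in the frame of stud_hole above 0.014 m and y of pin_tip in the frame of stud_hole between -0.007 and 0.007 m and z of pin_tip in the frame of stud_hole between -0.008 and 0.008 m and angle between the x axis of pin_tip and the x axis of stud_hole, either way round below 0.2 rad), for 0.2 s.
At the end, for the whole second after the job is handed in: All pieces in the column (within 22 mm of its axis, under 58 mm above its floor); nut within 0.2 rad of aligned; pin tip 14 mm or more past the stud axis, within 7 mm sideways, 8 mm in height and 0.2 rad of the hole's line; scoop upright on the bench (within 0.15 rad) (all of step 2 and all of step 4 and value of joint nut_part between -0.2 and 0.2 rad and angle between scoop_pan's own z axis and vertical below 0.15 rad and height (world z) of scoop_pan between -0.01 and 0.012 m); the robot touches nothing.
It fails at once if the jar behind the stand is disturbed (distance of jar_by from where it was at the start of the episode above 0.03 m).
It fails at once if the vial behind the stand is disturbed (distance of vial_by from where it was at the start of the episode above 0.03 m).
It fails at once if the bottle behind the stand is disturbed (distance of bottle_by from where it was at the start of the episode above 0.03 m).
Of piece_1, piece_2, piece_3, piece_4, piece_5, piece_6 only 3 to 6 are there at a start; the rules pass over those that are not, and their reading is None.
At some moment in a run one of scoop, piece_5, piece_6 may be knocked a few centimetres aside while the robot is not near it.
It also fails if it takes over 208 s, if anything falls off the work surface, if the arm or the gripper's body presses on something with over 40 N, if the wrist force passes 120 N, or if a joint passes its speed limit or range.

ROBOT

A 6-joint arm with a two-finger parallel gripper is mounted at the origin on a cart in front of the work surface, level with it; the furniture and walls round the work are solid. World frame = base frame: x ahead of the robot, y to its left, z up, the work surface at z = 0. Lengths are in m, angles in rad, forces in N, time in s.
With the tool pointing down it reaches from about 0.3 to 0.875 m from the base axis. Payload 6.4 kg.
Tool frame: the origin (TCP) lies on the mounting face of the last link; the fingertips stand 166 mm ahead of it and the grasp point (between the pads) lies manip.hold_point_z ahead of it (manip.hold_point_z is the distance from the TCP to the grasp point, in m); z points along the fingers, x is the direction in which the jaws open and shut, and the axes are right-handed (so a half turn about z gives the same grasp; the last joint's range is limited). The gripper opens to 88 mm and grips with 3 to 60 N. Pads are 18 mm wide; open, the fingers measure 123 mm over their backs; the gripper's body (75 mm by 187 mm) begins 45 mm behind the grasp point.
Start: joints at [1.112, 0.181, 1.607, -0, 1.354, -0.206], TCP at [0.144, 0.557, 0.405] pointing down, gripper open.
Joint ranges: [-2.99, 2.99], [-0.89, 2.07], [0.3, 2.58], [-1.14, 4.28], [0, 2.63], [-3.12, 3.12]. Speed limits (rad/s): [2.57, 2.57, 3.01, 3.14, 3.14, 3.14].

INTERFACE

Orientations are given as a unit quaternion [x, y, z, w].
In Python, from bench import manip, eyes gives the robot as it stands. The module is installed in compiled form; this text tells all that it offers.
- The arm moves only by the tool jog_arm, never from a script. Its argument "motion" is a list that holds one entry, the list of rows, each a list of 6 numbers: the shift along the tool's x, y, z in cm, then the turn, a rotation vector about the tool's x, y, z in degrees. A call has 1 to 5 rows; each row shifts and turns the pose as measured when the row begins, along the tool's axes as they then stand; what a row does not reach is not made up. A row lasts 1/10 s, in which the tool goes at most 50 mm and 8.59 degrees, less where a joint would pass 70% of its speed; a pose out of reach is approached as far as the arm can. A call is refused whole if a number of a shift passes 5 or a number of a turn 8.59, either way. A call with a gripper value outside its range is refused whole. "jaw" is the finger opening in cm, from 0 to 8.81, set as the call begins (left out, the last holds). The fingers move at their own pace and stop on an object; "force" is the grip in N (left out, the last holds). Time passes only in rows, so rows that do not move let the fingers close. It gives the time, the measured TCP pose, the force and the opening at its end, in the units of the state.
- manip.state(): the state, without advancing time (a new reading comes with each control period).
- eyes.grab_frame(name): name is "side" or "top"; returns a dict with "img" (384x512x3 uint8, blue, green, red), "fovy" (degrees; the focal length in pixels is half the picture's height over the tangent of half this angle, whatever the lens; pixels are square), "cx", "cy" (the principal point, pixels), "position" and "rotation" of the camera in the world. Camera axes: x right, y down, z forward; pixel columns grow to the right and rows downward; lengths in m; the calibration is good to about 2 mm. A picture is of the moment at which its call begins. There is no depth.
- manip.close_job(): hands the job in, once; it reports no verdict.
The state is a dict: "time": time; "joint_positions": joint angles; "joint_velocities": joint speeds; "joint_torque": joint torques, N m; "tool_pos": TCP position; "orientation": TCP orientation; "force": force on the tool from outside, world axes, zero at the start; "moment": the same for the moment, N m; "width": opening from 0.0 (shut) to 1.0 (fully open).
Only numpy, scipy, OpenCV 4.12 (cv2) and the standard library are available. Lean on these libraries where they do the work, as an engineer would, in place of code of your own. Each camera call takes 0.05 s, during which the arm holds its last target.

## Working session

There is one attempt and no reset: what is moved stays moved. The work goes in short steps, Python scripts to look and compute and a tool call to move; the robot and the scene stay as the last step left them, time stands still between calls to the robot, and variables do not carry over. Pictures are saved under pics/ and viewed, and the job is handed in when it is done.

Besides the shell and the picture viewer there is one more tool, called after "Call:" as name([rows], argument=value, ...), one row to a line, values as JSON. jog_arm: Moves the arm, as the interface text tells. Its arguments: {"type":"object","properties":{"motion":{"type":"array","items":{"type":"array","items":{"type":"array","items":{"type":"number"}}}},"jaw":{"type":"number"},"force":{"type":"number"}},"required":["motion"]}

```bash
mkdir -p pics; ls; python3 - <<'E'
from bench import manip, eyes
import cv2
print(manip.state()); print(manip.hold_point_z)
for n in ("side","top"):
    f=eyes.grab_frame(n); print(n,f["fovy"],f["cx"],f["cy"],f["position"],f["rotation"],f.keys())
    cv2.imwrite(f"pics/{n}0.png",cv2.resize(f["img"],(800,600),interpolation=cv2.INTER_CUBIC))
E
```

```text
pics
{'time': 0.0, 'joint_positions': array([ 1.11168282e+00,  1.81565780e-01,  1.60798078e+00, -1.81526387e-06,
        1.35379417e+00, -2.06294822e-01]), 'joint_velocities': array([-0.0001687 , -0.00056796, -0.00021127,  0.00154875, -0.00084466,
       -0.00032546]), 'joint_torque': array([ 1.81162136e-04, -4.33883607e+01, -3.41841102e+01,  7.00779422e-02,
        3.86517635e-02, -1.29079835e-04]), 'tool_pos': array([0.14369774, 0.55650449, 0.40380913]), 'orientation': array([ 7.90611375e-01,  6.12317638e-01, -7.85610662e-04,  3.83092343e-04]), 'force': array([ 0.08925164, -0.19133799,  0.79102616]), 'moment': array([-0.02067678, -0.08214308, -0.01743013]), 'width': 0.9991179170251101}
0.1473
side 51.93055863810959 256.47576802046586 192.48910175424805 [ 0.63845623 -0.81752668  0.76022838] [ 0.88886273  0.01345526 -0.00953861 -0.45787663] dict_keys(['img', 'fovy', 'cx', 'cy', 'position', 'rotation'])
top 57.123479951831 252.4999823016622 195.58757858516148 [0.44915538 0.05542563 1.2178579 ] [-0.69558328  0.71453988 -0.04476083  0.05994266] dict_keys(['img', 'fovy', 'cx', 'cy', 'position', 'rotation'])
```

View pics/side0.png

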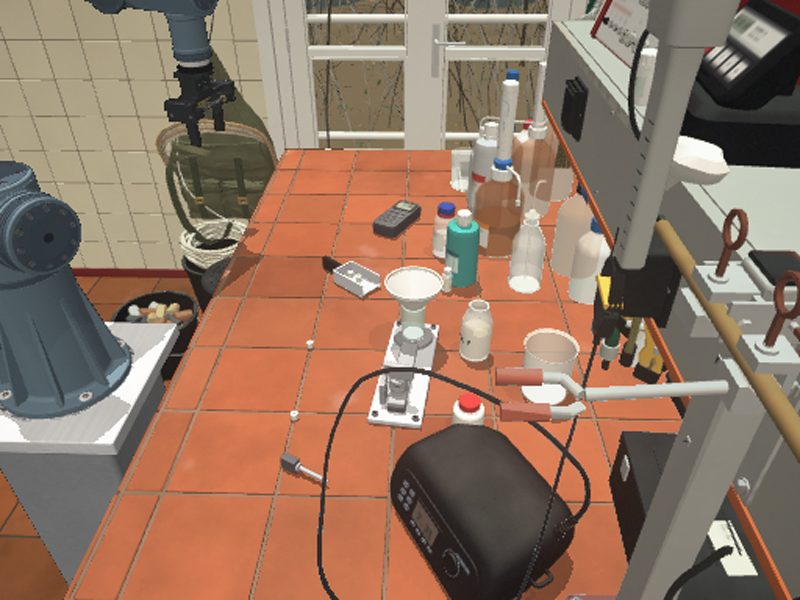

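View pics/top0.png

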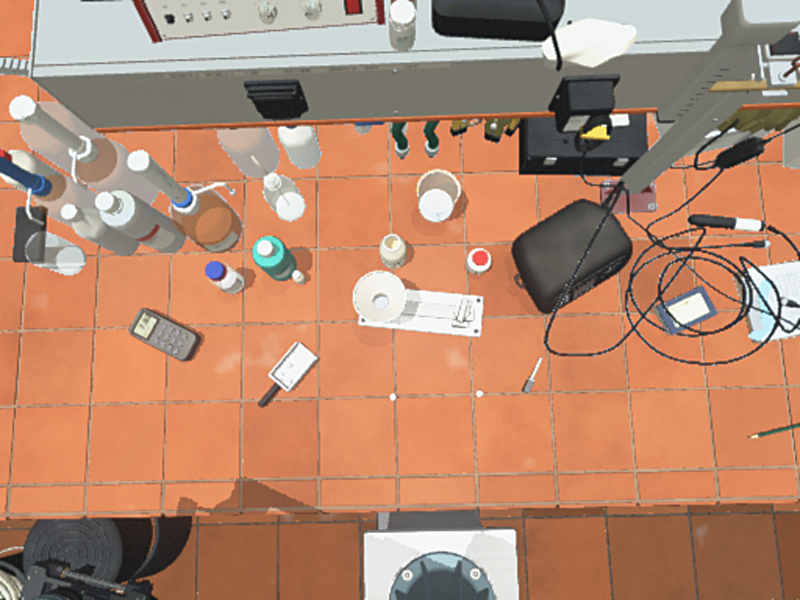

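```bash
cat > h.py <<'E'
from bench import manip, eyes
import cv2, numpy as np
from scipy.spatial.transform import Rotation as R
HZ=manip.hold_point_z
def cam(n):
    f=eyes.grab_frame(n); f["f"]=f["img"].shape[0]/2/np.tan(np.radians(f["fovy"]/2)); f["R"]=R.from_quat(f["rotation"]).as_matrix(); f["p"]=np.array(f["position"]); return f
def ray(f,u,v):
    d=f["R"]@np.array([(u-f["cx"])/f["f"],(v-f["cy"])/f["f"],1.]); return d/np.linalg.norm(d)
def onz(f,u,v,z):
    d=ray(f,u,v); return f["p"]+d*(z-f["p"][2])/d[2]
def proj(f,P):
    c=(np.atleast_2d(P)-f["p"])@f["R"]; return np.c_[c[:,0]/c[:,2]*f["f"]+f["cx"],c[:,1]/c[:,2]*f["f"]+f["cy"]]
def crop(f,name,u0,v0,w,h,s,pts=None):
    im=f["img"].copy()[v0:v0+h,u0:u0+w]; im=cv2.resize(im,None,fx=s,fy=s,interpolation=cv2.INTER_CUBIC)
    for k in range(0,w,10): 
        cv2.line(im,(k*s,0),(k*s,4 if k%50 else 10),(0,255,0),1); 
        if k%20==0: cv2.putText(im,str(u0+k),(k*s,20),0,.35,(0,255,0),1)
    for k in range(0,h,10):
        cv2.line(im,(0,k*s),(6,k*s),(0,255,0),1)
        if k%20==0: cv2.putText(im,str(v0+k),(8,k*s+4),0,.35,(0,255,0),1)
    if pts is not None:
        for p in proj(f,pts): cv2.circle(im,(int((p[0]-u0+.5)*s),int((p[1]-v0+.5)*s)),3,(255,0,255),-1)
    cv2.imwrite("pics/"+name+".png",im)
def tri(f1,p1,f2,p2):
    d1,d2=ray(f1,*p1),ray(f2,*p2); A=np.c_[d1,-d2]; t=np.linalg.lstsq(A,f2["p"]-f1["p"],rcond=None)[0]
    a=f1["p"]+d1*t[0]; b=f2["p"]+d2*t[1]; return (a+b)/2,np.linalg.norm(a-b)
def toolR(ang): # tool down, tool x axis (jaw direction) at world angle ang (deg)
    c,s=np.cos(np.radians(ang)),np.sin(np.radians(ang)); return np.array([[c,s,0],[s,-c,0],[0,0,-1.]])
def go(G,Rt,n=None):
    """G grasp point target (world), Rt target tool rotation; prints total tool-frame shift (cm), rotvec (deg)"""
    s=manip.state(); Rc=R.from_quat(s["orientation"]).as_matrix(); T=np.array(G)-HZ*Rt[:,2]
    d=Rc.T@(T-s["tool_pos"])*100; w=np.degrees(R.from_matrix(Rc.T@Rt).as_rotvec())
    print("t%.2f"%s["time"],"shift cm",d.round(2),"turn deg",w.round(2))
    return d,w
def rows(G,Rt,n):
    """n straight rows to the target, each in its own tool axes"""
    s=manip.state(); Rc=R.from_quat(s["orientation"]).as_matrix(); T=np.array(G)-HZ*Rt[:,2]
    w=R.from_matrix(Rc.T@Rt).as_rotvec()/n; D=(T-s["tool_pos"])/n; Rk=Rc
    for k in range(n):
        print(np.r_[Rk.T@D*100,np.degrees(w)].round(2).tolist()); Rk=Rk@R.from_rotvec(w).as_matrix()
def st():
    s=manip.state(); Rc=R.from_quat(s["orientation"]).as_matrix()
    print("t%.2f"%s["time"],"G",(s["tool_pos"]+HZ*Rc[:,2]).round(4),"R",Rc.round(3).tolist(),"F",np.round(s["force"],1),"w",round(s["width"]*88.1,1))
    return s
E
python3 - <<'E'
from h import *
a=cam("top"); b=cam("side")
crop(a,"t1",160,210,60,60,10); crop(a,"t2",215,165,110,60,7); crop(a,"t3",235,220,120,45,6)
crop(b,"s1",200,160,60,40,12); crop(b,"s2",225,165,70,115,5); crop(b,"s3",170,210,70,110,5)
E
```

```text
(no output)
```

View pics/t1.png

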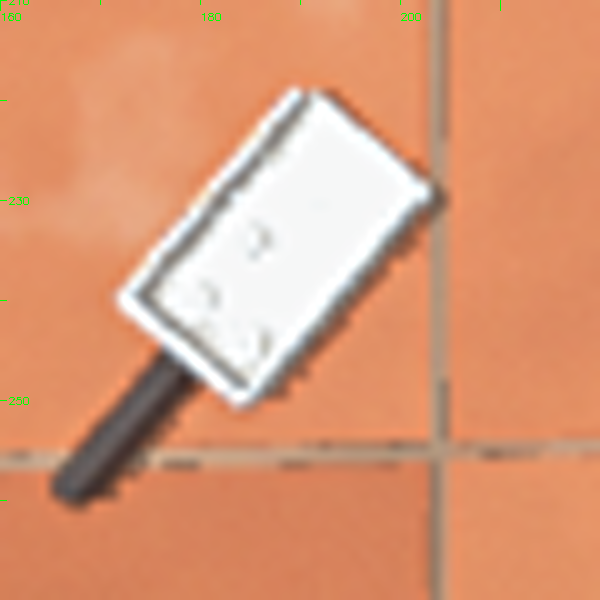

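View pics/t2.png

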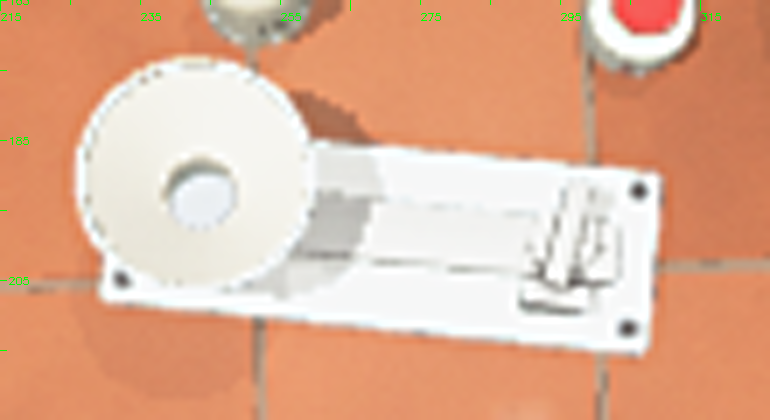

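View pics/t3.png

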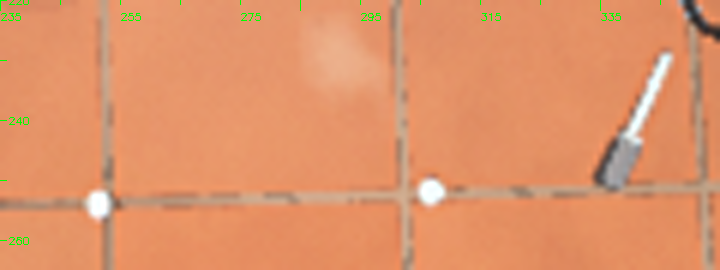

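View pics/s1.png

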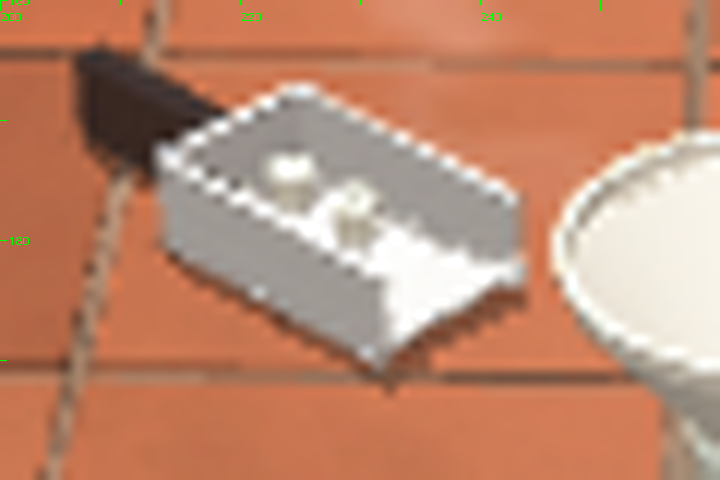

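View pics/s2.png

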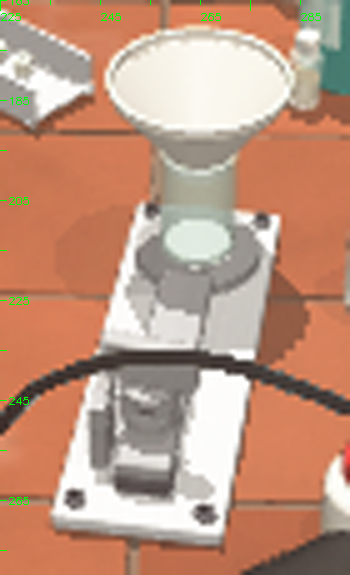

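View pics/s3.png

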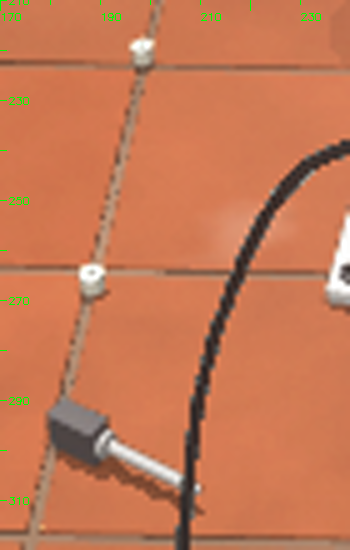

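```bash
python3 - <<'E'
from h import *
a=cam("top"); b=cam("side")
T=lambda u,v,z: onz(a,u-.5,v-.5,z)
S=lambda u,v,z: onz(b,u-.5,v-.5,z)
print("pieces",T(251.3,253.8,.012),T(306.7,251.8,.012)); print("side",S(198,219.5,.012),S(187.5,263.5,.012))
h=T(338.2,247,.024);t=T(346.3,229.3,.012);print("pin",h,t,np.hypot(*(t-h)[:2]),np.degrees(np.arctan2(*(t-h)[1::-1])))
print("pin side tip",S(209,297.5,.012), "handle top ctr",S(185,292.5,.024))
print("scoop", *[T(*p) for p in [(171.7,239.7,.034),(184.3,250.5,.034),(191,219,.034),(204.5,229.5,.02),(166.5,258,.03),(177.7,246.5,.03)]],sep="\n")
print("funnel",T(243.1,189.8,.142)," side",S(262.5+0.3,182.8,.142))
print("screws top",*[T(*p,.012) for p in [(232.3,204.8),(306.2,192.2),(304.7,211.8)]])
print("corners top",*[T(*p,.012) for p in [(229.3,207.8),(307,215.7),(309.3,190)]])
print("screws side",*[S(*p,.012) for p in [(240,264.5),(266,267.5),(277,209),(255.5,207)]])
E
```

```text
pieces [0.4328227 0.0898037 0.012    ] [ 0.43483591 -0.0968576   0.012     ]
side [0.42885782 0.09016633 0.012     ] [ 0.42937095 -0.09110459  0.012     ]
pin [ 0.44815477 -0.20069059  0.024     ] [ 0.50674946 -0.23415467  0.012     ] 0.0674772720348621 -29.731171776036252
pin side tip [ 0.50036231 -0.20081251  0.012     ] handle top ctr [ 0.44351398 -0.19746778  0.024     ]
scoop
[0.48636151 0.35479336 0.034     ]
[0.4495175 0.31225   0.034    ]
[0.55408678 0.28991857 0.034     ]
[0.51834193 0.24660684 0.02      ]
[0.42626066 0.3727084  0.03      ]
[0.46332958 0.33538535 0.03      ]
funnel [0.63065808 0.1067011  0.142     ]  side [0.62198598 0.09864503 0.142     ]
screws top [0.60122896 0.15127417 0.012     ] [ 0.63786164 -0.10479042  0.012     ] [ 0.57013291 -0.09646151  0.012     ]
corners top [0.5911065  0.16179678 0.012     ] [ 0.55654517 -0.10366768  0.012     ] [ 0.64523984 -0.11582012  0.012     ]
screws side [ 0.56696565 -0.09082496  0.012     ] [ 0.63485753 -0.09956187  0.012     ] [0.66539452 0.14767508 0.012     ] [0.59857894 0.15604508 0.012     ]
```

```bash
python3 - <<'E'
from h import *
st(); rows([.445,.356,.15],toolR(46.4),7)
E
```

```text
t0.30 G [0.1437 0.5566 0.2571] R [[0.25, 0.968, -0.0], [0.968, -0.25, -0.001], [-0.001, -0.0, -1.0]] F [-0.1  0.4  0.6] w 88.2
[-1.7, 4.88, 1.53, 0.0, 0.0, 4.16]
[-1.34, 4.99, 1.53, 0.0, 0.0, 4.16]
[-0.97, 5.08, 1.53, 0.0, 0.0, 4.16]
[-0.6, 5.14, 1.53, 0.0, 0.0, 4.16]
[-0.23, 5.17, 1.53, 0.0, 0.0, 4.16]
[0.15, 5.17, 1.53, 0.0, 0.0, 4.16]
[0.52, 5.14, 1.53, 0.0, 0.0, 4.16]
```

Call:
jog_arm([
  [[-1.2,3.4,0.5,0,0,3],[-1.0,3.5,0.5,0,0,3],[-0.8,3.6,1.0,0,0,3],[-0.6,3.6,1,0,0,3],[-0.4,3.6,1,0,0,3]],
], jaw=5)

```text
time: 0.8
tool_pos: [0.2969, 0.4562, 0.3649]
orientation: [0.864, 0.504, 0.002, -0.001]
force: [-0.1, 1.0, -0.1]
width: 0.584
```

```bash
python3 - <<'E'
from h import *
print(st()["joint_positions"].round(4).tolist()); rows([.445,.356,.12],toolR(46.4),5)
E
```

```text
t0.80 G [0.2971 0.4568 0.2176] R [[0.493, 0.87, 0.001], [0.87, -0.493, 0.004], [0.004, -0.001, -1.0]] F [-0.1  1.  -0.1] w 51.4
[0.7752, 0.1509, 1.7253, 0.002, 1.2616, -0.2812]
[-0.29, 3.57, 1.95, -0.01, -0.05, 2.82]
[-0.12, 3.58, 1.95, -0.01, -0.05, 2.82]
[0.06, 3.58, 1.95, -0.01, -0.05, 2.82]
[0.24, 3.57, 1.95, -0.01, -0.05, 2.82]
[0.41, 3.55, 1.95, -0.01, -0.05, 2.82]
```

Call:
jog_arm([
  [[-0.3,3.6,1.9,0,-0.1,2.8],[-0.1,3.6,1.9,0,-0.1,2.8],[0.1,3.6,1.9,0,0,2.8],[0.2,3.6,1.9,0,0,2.8],[0.4,3.5,1.9,0,0,2.8]],
])

```text
time: 1.3
tool_pos: [0.4515, 0.3509, 0.2689]
orientation: [0.921, 0.39, 0.003, -0.001]
force: [0.3, 0.2, 0.0]
width: 0.566
```

```bash
python3 - <<'E'
from h import *
print(st()["joint_positions"].round(4).tolist()); go([.445,.356,.12],toolR(46.4))
a=cam("top");b=cam("side"); crop(a,"t4",140,190,90,80,8,[[.445,.356,.03],[.445+.0245,.356-.0235,.03]]); crop(b,"s4",170,110,90,80,8,[[.445,.356,.03],[.445+.0245,.356-.0235,.03]])
E
```

```text
t1.30 G [0.4521 0.3516 0.1216] R [[0.696, 0.718, 0.004], [0.718, -0.696, 0.005], [0.006, -0.0, -1.0]] F [0.3 0.2 0. ] w 49.9
[0.4525, 0.3297, 1.7215, 0.0028, 1.0845, -0.3498]
t1.30 shift cm [-0.08 -0.82  0.16] turn deg [-0.02 -0.36 -0.5 ]
```

View pics/t4.png

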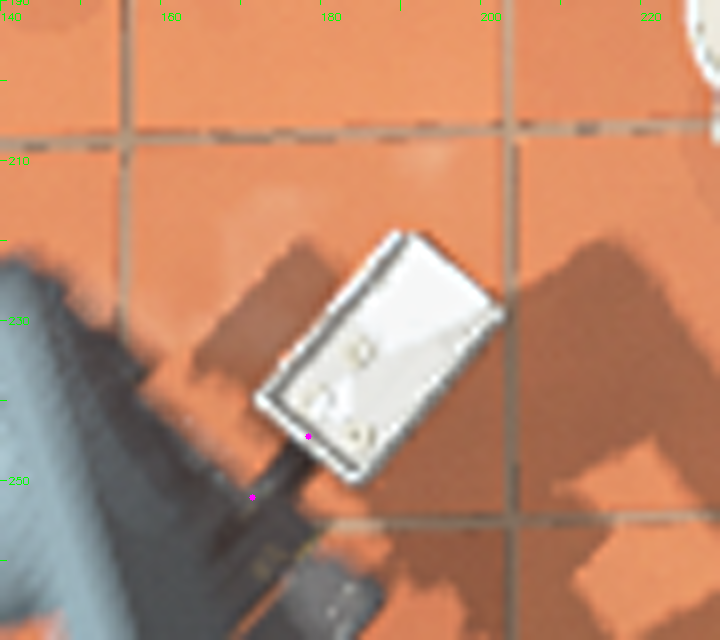

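View pics/s4.png

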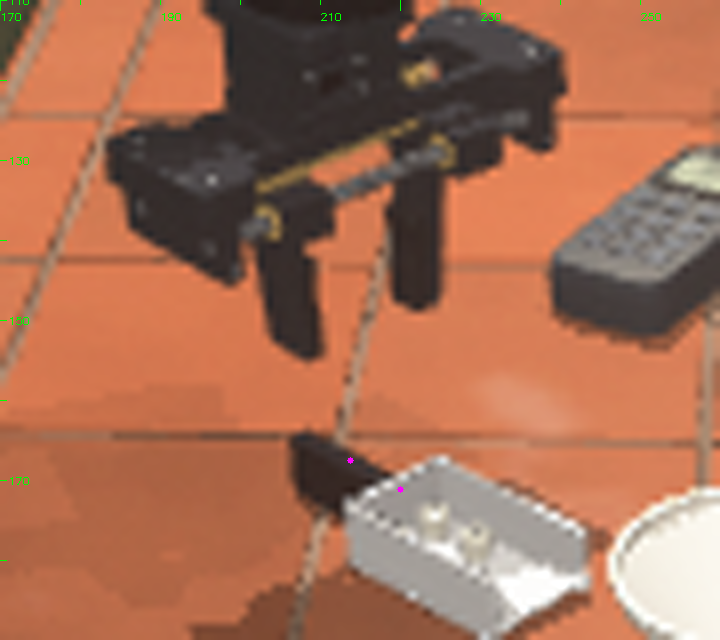

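```bash
cat >> h.py <<'E'
def tips(f,half=None,extra=.0187):
    s=manip.state(); Rc=R.from_quat(s["orientation"]).as_matrix(); G=s["tool_pos"]+(HZ+extra)*Rc[:,2]
    half=s["width"]*.0881/2 if half is None else half
    return [G+Rc[:,0]*half,G-Rc[:,0]*half]
E
python3 - <<'E'
from h import *
b=cam("side"); print(proj(b,tips(b))+.5); crop(b,"s5",170,110,90,80,8,tips(b))
a=cam("top"); print(proj(a,tips(a))+.5)
E
```

```text
[[219.76117829 147.7645193 ]
 [208.29928974 152.86408599]]
[[161.34754284 245.03147698]
 [172.61798396 255.93524286]]
```

View pics/s5.png

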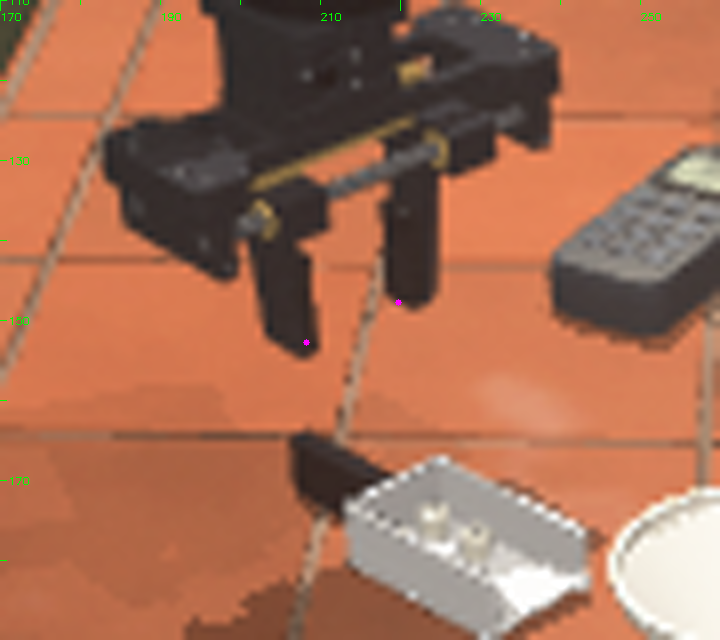

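Call:
jog_arm([
  [[-0.1,-0.8,2.1,0,-0.3,-0.5],[0,0,2.5,0,0,0],[0,0,2.5,0,0,0],[0,0,2,0,0,0],[0,0,0,0,0,0]],
])

```text
time: 2.0
tool_pos: [0.4413, 0.3624, 0.1813]
orientation: [0.917, 0.399, 0.004, -0.001]
force: [0.3, -0.7, 0.7]
width: 0.565
```

```bash
python3 - <<'E'
from h import *
st(); go([.445,.356,.0225],toolR(46.4))
E
```

```text
t2.00 G [0.4422 0.3633 0.034 ] R [[0.682, 0.731, 0.006], [0.731, -0.682, 0.006], [0.008, 0.001, -1.0]] F [ 0.3 -0.7  0.7] w 49.8
t2.00 shift cm [-0.23  0.71  1.15] turn deg [ 0.03 -0.48  0.6 ]
```

Call:
jog_arm([
  [[-0.2,0.6,0.6,0,-0.4,0.5],[0,0,0.5,0,0,0],[0,0,0,0,0,0]],
])

```text
time: 2.3
tool_pos: [0.4443, 0.3588, 0.1731]
orientation: [0.918, 0.396, 0.003, -0.0]
force: [0.1, 0.9, 0.8]
width: 0.565
```

```bash
python3 - <<'E'
from h import *
st(); go([.445,.356,.0225],toolR(46.4))
b=cam("side"); crop(b,"s6",180,120,80,70,8)
st()
E
```

```text
t2.30 G [0.445  0.3591 0.0258] R [[0.686, 0.727, 0.005], [0.727, -0.686, 0.003], [0.005, 0.002, -1.0]] F [0.1 0.9 0.8] w 49.8
t2.30 shift cm [-0.16  0.24  0.33] turn deg [ 0.1  -0.29  0.27]
t2.35 G [0.4454 0.3592 0.0262] R [[0.686, 0.727, 0.005], [0.727, -0.686, 0.003], [0.006, 0.002, -1.0]] F [-0.8  0.   0.7] w 49.8
```

View pics/s6.png

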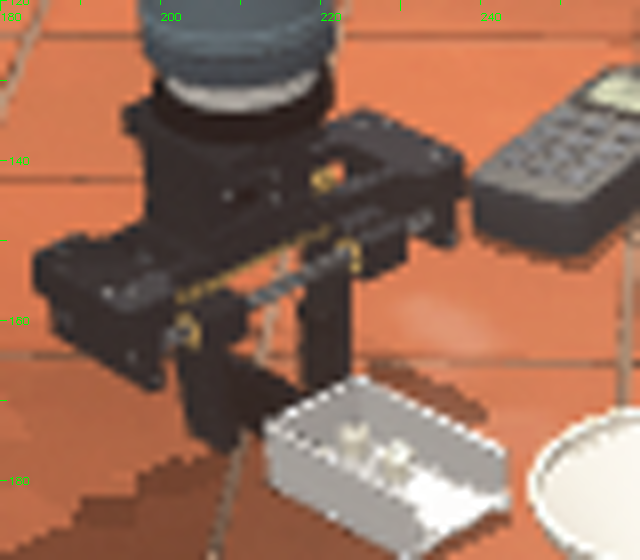

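Call:
jog_arm([
  [[-0.1,0.2,0.4,0,-0.3,0.2],[0,0,0,0,0,0]],
])

```text
time: 2.55
tool_pos: [0.446, 0.3569, 0.1705]
orientation: [0.919, 0.394, 0.002, 0.001]
force: [-0.4, 0.2, -0.0]
width: 0.564
```

Call:
jog_arm([
  [[0,0,0,0,0,0],[0,0,0,0,0,0],[0,0,0,0,0,0],[0,0,0,0,0,0],[0,0,0,0,0,0]],
], jaw=0, force=30)

```text
time: 3.05
tool_pos: [0.4464, 0.3567, 0.1711]
orientation: [0.919, 0.394, 0.002, 0.001]
force: [-1.1, -0.9, 0.8]
width: 0.14
```

```bash
python3 - <<'E'
from h import *
st(); b=cam("side"); crop(b,"s7",180,120,80,70,8); a=cam("top"); crop(a,"t7",140,190,90,80,8); crop(a,"t8",215,165,140,100,5)
st()
E
```

```text
t3.05 G [0.447  0.3567 0.0238] R [[0.689, 0.724, 0.004], [0.724, -0.689, 0.0], [0.003, 0.003, -1.0]] F [-1.1 -0.9  0.8] w 12.3
t3.15 G [0.4471 0.3568 0.0238] R [[0.689, 0.724, 0.004], [0.724, -0.689, 0.0], [0.003, 0.003, -1.0]] F [-0.5 -0.7  0. ] w 11.7
```

View pics/s7.png

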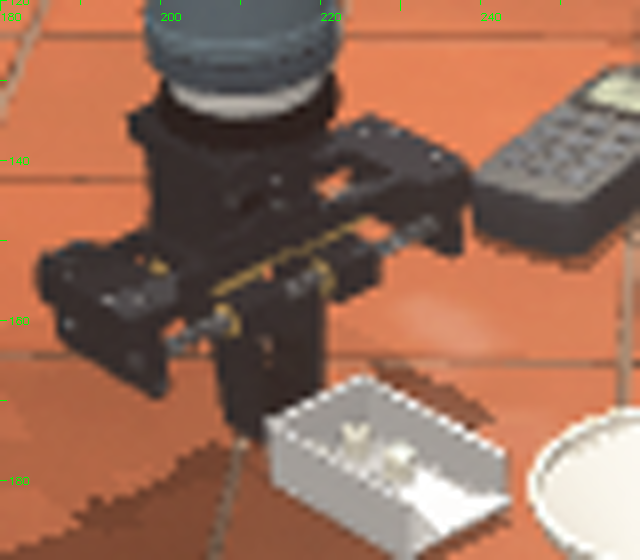

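View pics/t7.png

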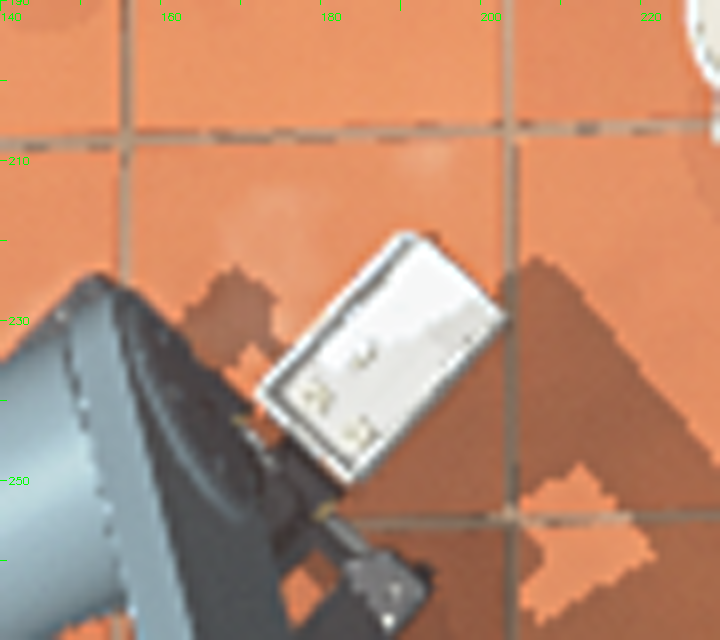

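Call:
jog_arm([
  [[0,0,-1,0,0,0],[0,0,-2,0,0,0],[0,0,-2,0,0,0],[0,0,-1,0,0,0],[0,0,0,0,0,0]],
], force=50)

```text
time: 3.65
tool_pos: [0.4455, 0.3565, 0.2337]
orientation: [0.919, 0.394, 0.001, 0.001]
force: [0.1, 0.3, -1.0]
width: 0.132
```

```bash
python3 - <<'E'
from h import *
st(); b=cam("side"); crop(b,"s9",170,80,100,110,5); 
E
```

```text
t3.65 G [0.4458 0.3564 0.0864] R [[0.689, 0.724, 0.002], [0.724, -0.689, -0.001], [0.001, 0.002, -1.0]] F [ 0.1  0.3 -1. ] w 11.7
```

View pics/s9.png

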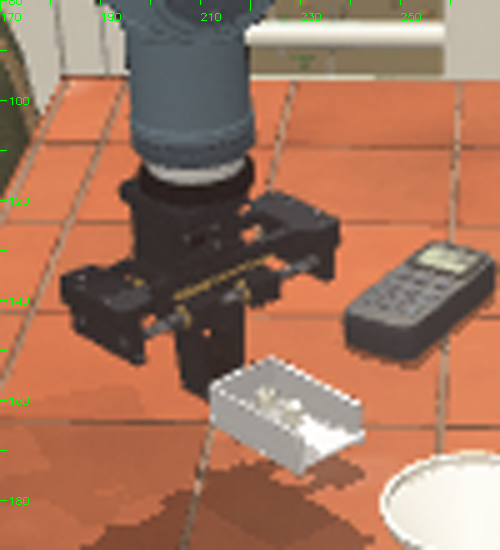

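Call:
jog_arm([
  [[0,0,-2,0,0,0],[0,0,-2.5,0,0,0],[0,0,-2.5,0,0,0],[0,0,-2.5,0,0,0],[0,0,-2,0,0,0]],
])

```text
time: 4.2
tool_pos: [0.4427, 0.3551, 0.3426]
orientation: [0.919, 0.394, -0.008, 0.001]
force: [0.6, -0.4, -1.4]
width: 0.131
```

```bash
python3 - <<'E'
from h import *
st(); rows([.728,.211,.205],toolR(-45),16)
E
```

```text
t4.20 G [0.4407 0.3539 0.1953] R [[0.69, 0.724, -0.014], [0.724, -0.69, -0.008], [-0.015, -0.004, -1.0]] F [ 0.6 -0.4 -1.4] w 11.6
[0.58, 1.91, -0.08, 0.03, 0.05, 5.71]
[0.76, 1.84, -0.08, 0.03, 0.05, 5.71]
[0.94, 1.76, -0.08, 0.03, 0.05, 5.71]
[1.11, 1.66, -0.08, 0.03, 0.05, 5.71]
[1.27, 1.54, -0.08, 0.03, 0.05, 5.71]
[1.42, 1.4, -0.08, 0.03, 0.05, 5.71]
[1.55, 1.25, -0.08, 0.03, 0.05, 5.71]
[1.67, 1.09, -0.08, 0.03, 0.05, 5.71]
[1.77, 0.92, -0.07, 0.03, 0.05, 5.71]
[1.85, 0.74, -0.07, 0.03, 0.05, 5.71]
[1.92, 0.55, -0.07, 0.03, 0.05, 5.71]
[1.96, 0.36, -0.07, 0.03, 0.05, 5.71]
[1.99, 0.16, -0.07, 0.03, 0.05, 5.71]
[2.0, -0.04, -0.07, 0.03, 0.05, 5.71]
[1.98, -0.24, -0.06, 0.03, 0.05, 5.71]
[1.95, -0.43, -0.06, 0.03, 0.05, 5.71]
```

Call:
jog_arm([
  [[0.6,1.9,-0.1,0.2,0.4,5.7],[0.8,1.8,-0.1,0.2,0.4,5.7],[0.9,1.8,-0.1,0,0,5.7],[1.1,1.7,-0.1,0,0,5.7],[1.3,1.5,-0.1,0,0,5.7]],
])

```text
time: 4.7
tool_pos: [0.5322, 0.3101, 0.3455]
orientation: [0.989, 0.149, -0.004, -0.004]
force: [0.4, 0.5, -1.9]
width: 0.131
```

Call:
jog_arm([
  [[1.4,1.4,-0.1,0,0,5.7],[1.6,1.2,-0.1,0,0,5.7],[1.7,1.1,-0.1,0,0,5.7],[1.8,0.9,-0.1,0,0,5.7],[1.8,0.7,-0.1,0,0,5.7]],
])

```text
time: 5.2
tool_pos: [0.623, 0.2617, 0.3414]
orientation: [0.994, -0.11, -0.01, -0.001]
force: [0.6, 0.4, -1.7]
width: 0.127
```

```bash
python3 - <<'E'
from h import *
print(st()["joint_positions"].round(3)); rows([.728,.211,.205],toolR(-45),7)
E
```

```text
t5.20 G [0.6202 0.2623 0.1941] R [[0.976, -0.219, -0.02], [-0.219, -0.976, 0.004], [-0.02, 0.0, -1.0]] F [ 0.6  0.4 -1.7] w 11.2
[0.221 0.46  1.38  0.009 1.32  0.439]
[1.62, 0.38, -0.19, 0.05, 0.16, 4.62]
[1.64, 0.25, -0.18, 0.05, 0.16, 4.62]
[1.66, 0.11, -0.18, 0.05, 0.16, 4.62]
[1.66, -0.02, -0.17, 0.05, 0.16, 4.62]
[1.66, -0.16, -0.17, 0.05, 0.16, 4.62]
[1.64, -0.29, -0.17, 0.05, 0.16, 4.62]
[1.61, -0.42, -0.16, 0.05, 0.16, 4.62]
```

Call:
jog_arm([
  [[1.6,0.4,-0.3,0.1,0.3,4.6],[1.6,0.2,-0.3,0.1,0.3,4.6],[1.7,0.1,-0.3,0.1,0.3,4.6],[1.7,0,-0.2,0,0.2,4.6],[1.7,-0.2,-0.2,0,0.1,4.6]],
])

```text
time: 5.7
tool_pos: [0.7008, 0.2223, 0.344]
orientation: [0.949, -0.315, -0.005, 0.002]
force: [0.5, 0.1, -1.3]
width: 0.132
```

Call:
jog_arm([
  [[1.6,-0.3,-0.2,0,0,4.6],[1,-0.3,0,0,0,3],[0,0,0,0,0,0]],
])

```text
time: 6.0
tool_pos: [0.7268, 0.2083, 0.3401]
orientation: [0.924, -0.382, -0.007, 0.004]
force: [0.3, 0.0, -0.7]
width: 0.132
```

```bash
python3 - <<'E'
from h import *
print(st()["joint_positions"].round(3)); go([.728,.211,.205],toolR(-45))
b=cam("side"); crop(b,"s10",170,80,140,140,5);  a=cam("top"); crop(a,"t10",170,120,120,120,5)
E
```

```text
t6.00 G [0.7245 0.208  0.1929] R [[0.708, -0.706, -0.015], [-0.706, -0.708, -0.002], [-0.009, 0.012, -1.0]] F [ 0.3  0.  -0.7] w 11.7
[ 0.123  0.635  1.125 -0.     1.397  0.906]
t6.00 shift cm [-0.11 -0.26 -1.22] turn deg [0.71 0.54 0.11]
```

View pics/s10.png

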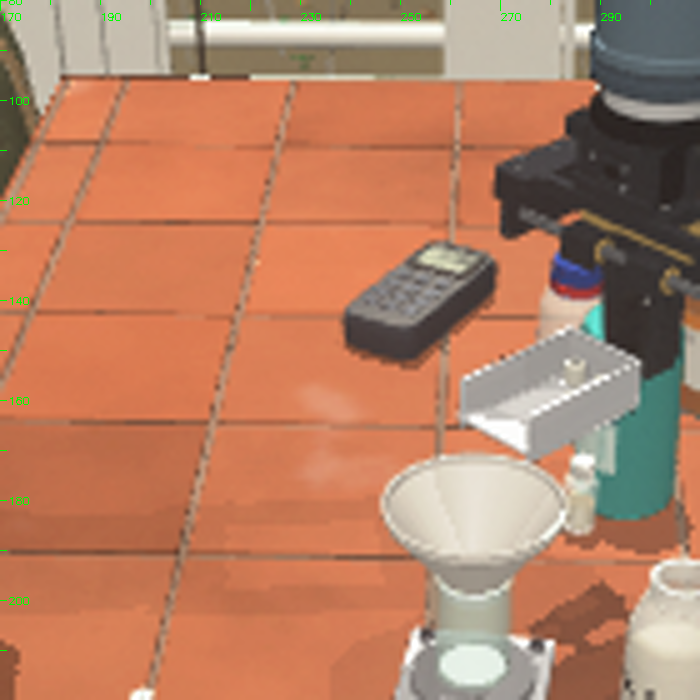

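View pics/t10.png

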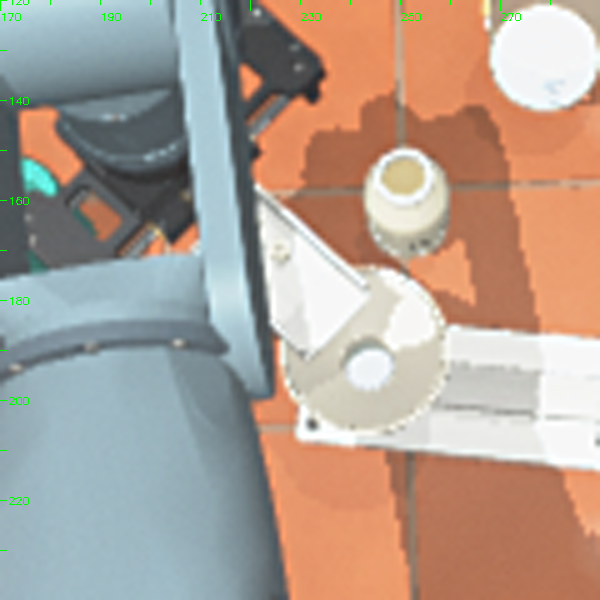

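```bash
python3 - <<'E'
from h import *
a=cam("top");b=cam("side")
print("nose top",onz(a,236,184.3,.179),"side", onz(b,(262+276)/2-.5,(165+171)/2-.5,.179))
print("funnel top",onz(a,242.6,189.3,.142),"side",onz(b,263.2-.5,181.5-.5,.142))
n=np.array([-.707,-.707,0]);N0=np.array([.642,.125]) ; z=np.array([0,0,1.])
jaw=np.array([.707,-.707,0])
R0=toolR(-45)
for th in (15,30,45,60,65):
    c,s=np.cos(np.radians(th)),np.sin(np.radians(th)); Nz=.165
    G=np.r_[N0,Nz]-(.129*c-.014*s)*n-(-.129*s-.014*c)*z
    # rotate about axis n x (-z): x->-z
    ax=np.cross(n,-z); Rt=R.from_rotvec(ax*np.radians(th)).as_matrix()@R0
    print(th,G.round(3)); go(G,Rt)
E
```

```text
nose top [0.64017544 0.12440445 0.179     ] side [0.63872005 0.11795494 0.179     ]
funnel top [0.63065808 0.1067011  0.142     ] side [0.62297686 0.10521555 0.142     ]
15 [0.728 0.211 0.212]
t6.20 shift cm [ 0.06  3.64 -1.24] turn deg [15.68  0.58  0.24]
30 [0.716 0.199 0.242]
t6.20 shift cm [ 0.02  8.83 -2.68] turn deg [30.68  0.62  0.16]
45 [0.699 0.182 0.266]
t6.20 shift cm [-1.000e-02  1.422e+01 -2.730e+00] turn deg [45.67  0.64  0.08]
60 [0.679 0.162 0.284]
t6.20 shift cm [-0.02 19.44 -1.38] turn deg [60.67  0.66 -0.  ]
65 [0.672 0.155 0.288]
t6.20 shift cm [-0.03 21.08 -0.63] turn deg [ 6.567e+01  6.600e-01 -3.000e-02]
```

```bash
cat > tip.py <<'E'
from h import *
n=np.array([-.707,-.707,0]);N0=np.array([.640,.122]) ; z=np.array([0,0,1.]);L=.124
ax=np.cross(n,-z)
def pose(th,Nz=.165):
    c,s=np.cos(np.radians(th)),np.sin(np.radians(th))
    G=np.r_[N0,Nz]-(L*c-.014*s)*n-(-L*s-.014*c)*z
    return G,R.from_rotvec(ax*np.radians(th)).as_matrix()@toolR(-45)
def plan(ths):
    s=manip.state(); Rc=R.from_quat(s["orientation"]).as_matrix(); p=s["tool_pos"]
    for th in ths:
        G,Rt=pose(th); T=G-HZ*Rt[:,2]
        print(th,np.r_[Rc.T@(T-p)*100,np.degrees(R.from_matrix(Rc.T@Rt).as_rotvec())].round(1).tolist()); Rc,p=Rt,T
E
python3 -c "
from tip import *
st();plan([6,12,18,24,30,36,42,48,54,60])"
```

```text
t6.20 G [0.7233 0.2096 0.194 ] R [[0.711, -0.703, -0.015], [-0.703, -0.711, -0.002], [-0.01, 0.012, -1.0]] F [-0.1  0.1 -1.1] w 11.4
6 [0.2, 1.6, 0.3, 6.7, 0.6, 0.3]
12 [0.0, 1.8, -1.2, 6.0, 0.0, 0.0]
18 [-0.0, 1.8, -1.2, 6.0, -0.0, -0.0]
24 [-0.0, 1.8, -1.2, 6.0, 0.0, 0.0]
30 [0.0, 1.8, -1.2, 6.0, 0.0, 0.0]
36 [-0.0, 1.8, -1.2, 6.0, 0.0, 0.0]
42 [0.0, 1.8, -1.2, 6.0, -0.0, 0.0]
48 [-0.0, 1.8, -1.2, 6.0, 0.0, 0.0]
54 [0.0, 1.8, -1.2, 6.0, 0.0, 0.0]
60 [0.0, 1.8, -1.2, 6.0, -0.0, 0.0]
```

Call:
jog_arm([
  [[0.2,1.6,0,6.5,0.5,0.2],[0,1.8,-1.2,6,0,0],[0,1.8,-1.2,6,0,0],[0,1.8,-1.2,6,0,0]],
])

```text
time: 6.6
tool_pos: [0.6703, 0.1579, 0.3633]
orientation: [0.905, -0.369, 0.08, -0.196]
force: [-0.2, 0.0, -1.7]
width: 0.129
```

```bash
python3 -c "
from tip import *
print(st()['joint_positions'].round(2));plan([30,36,42,48,54,60])"
```

```text
t6.60 G [0.7129 0.2016 0.2292] R [[0.714, -0.637, 0.289], [-0.7, -0.65, 0.296], [-0.001, -0.414, -0.91]] F [-0.2  0.  -1.7] w 11.3
[-0.    0.37  1.49  0.36  1.01  0.62]
30 [0.4, 1.7, -1.1, 5.5, 0.3, 0.5]
36 [-0.0, 1.8, -1.2, 6.0, 0.0, 0.0]
42 [0.0, 1.8, -1.2, 6.0, -0.0, 0.0]
48 [-0.0, 1.8, -1.2, 6.0, 0.0, 0.0]
54 [0.0, 1.8, -1.2, 6.0, 0.0, 0.0]
60 [0.0, 1.8, -1.2, 6.0, -0.0, 0.0]
```

Call:
jog_arm([
  [[0.4,1.7,-1.1,5.5,0.3,0.5],[0,1.8,-1.2,6,0,0],[0,1.8,-1.2,6,0,0],[0,1.8,-1.2,6,0,0],[0,1.8,-1.2,6,0,0]],
])

```text
time: 7.1
tool_pos: [0.5929, 0.0808, 0.3624]
orientation: [0.82, -0.334, 0.183, -0.427]
force: [-0.5, 0.3, -1.7]
width: 0.131
```

```bash
python3 -c "
from tip import *
print(st()['joint_positions'].round(2));plan([60,65]); b=cam('side'); crop(b,'s11',200,100,140,120,5)"
```

```text
t7.10 G [0.6791 0.1661 0.2788] R [[0.71, -0.392, 0.585], [-0.704, -0.412, 0.579], [0.014, -0.823, -0.568]] F [-0.5  0.3 -1.7] w 11.5
[-0.24  0.16  1.87  1.14  0.88 -0.14]
60 [0.4, 1.6, -0.7, 4.6, -0.2, 0.8]
65 [-0.0, 1.5, -1.0, 5.0, 0.0, -0.0]
```

View pics/s11.png

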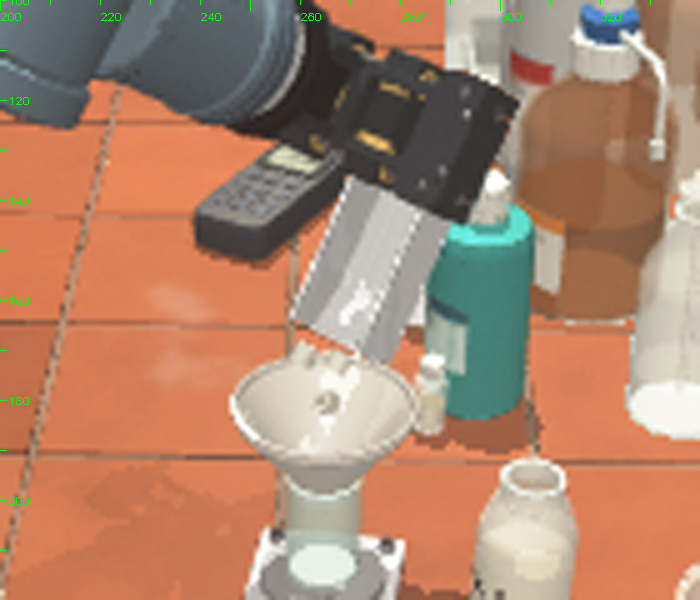

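Call:
jog_arm([
  [[0.3,1.4,-0.8,4.6,0,0.5],[0,1.2,-1,4,0,0]],
])

```text
time: 7.35
tool_pos: [0.5715, 0.0574, 0.3489]
orientation: [0.783, -0.322, 0.207, -0.491]
force: [1.4, 0.9, -2.0]
width: 0.133
```

```bash
python3 -c "
from tip import *
st(); b=cam('side'); crop(b,'s12',200,100,140,120,5)"
```

```text
t7.35 G [0.6656 0.151  0.285 ] R [[0.708, -0.301, 0.639], [-0.706, -0.312, 0.635], [0.008, -0.901, -0.433]] F [ 1.4  0.9 -2. ] w 11.7
```

View pics/s12.png

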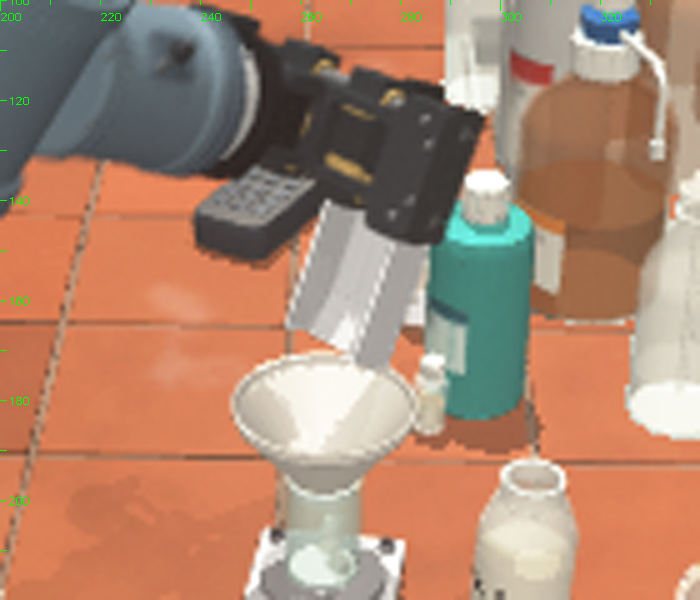

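Call:
jog_arm([
  [[0,0,0,0,0,0],[0,0,0,0,0,0],[0,0,0,0,0,0]],
])

```text
time: 7.7
tool_pos: [0.5708, 0.0579, 0.3482]
orientation: [0.784, -0.322, 0.205, -0.489]
force: [0.4, -0.3, -1.3]
width: 0.133
```

```bash
python3 -c "
from tip import *
st(); b=cam('side'); crop(b,'s13',235,120,50,100,8); a=cam('top'); crop(a,'t13',210,160,80,70,8)
print(pose(68)[0])
plan([60,52,44,36,28,20,12,4,0])"
```

```text
t7.70 G [0.6645 0.1515 0.2837] R [[0.709, -0.305, 0.636], [-0.705, -0.315, 0.635], [0.006, -0.899, -0.438]] F [ 0.4 -0.3 -1.3] w 11.7
[0.66366375 0.14566375 0.28521529]
60 [0.4, -1.2, 1.3, -4.1, -0.0, 0.4]
52 [0.0, -2.1, 1.9, -8.0, -0.0, -0.0]
44 [-0.0, -2.1, 1.9, -8.0, -0.0, 0.0]
36 [-0.0, -2.1, 1.9, -8.0, -0.0, -0.0]
28 [0.0, -2.1, 1.9, -8.0, 0.0, 0.0]
20 [0.0, -2.1, 1.9, -8.0, -0.0, -0.0]
12 [0.0, -2.1, 1.9, -8.0, -0.0, -0.0]
4 [-0.0, -2.1, 1.9, -8.0, -0.0, 0.0]
0 [-0.0, -1.1, 0.9, -4.0, -0.0, -0.0]
```

View pics/s13.png

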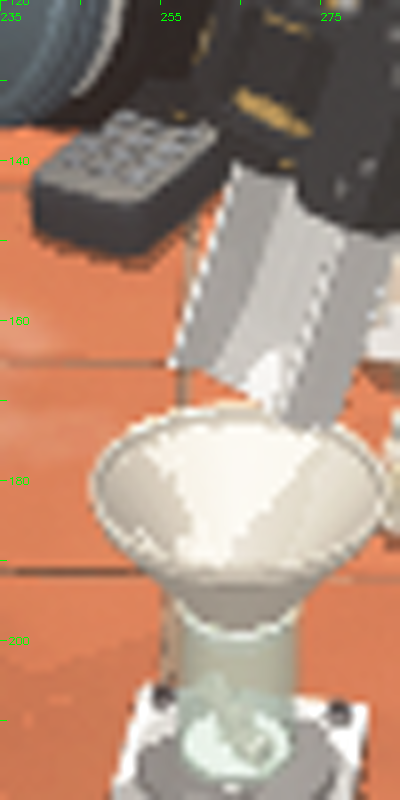

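View pics/t13.png

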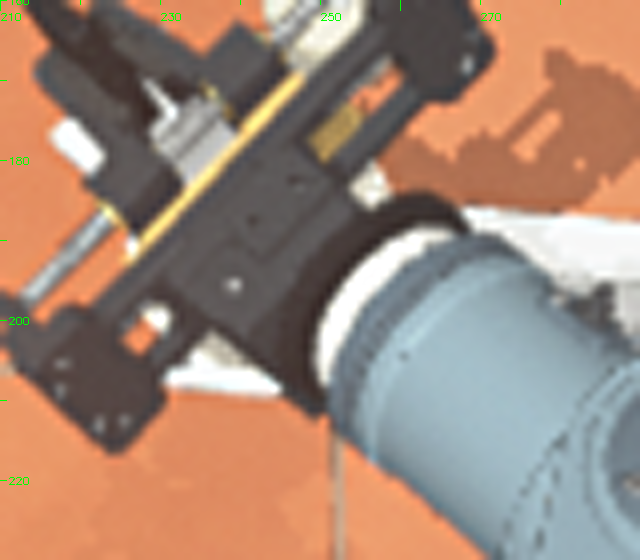

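Call:
jog_arm([
  [[0,-2.7,-1.3,0,0,0],[0,-2.1,1.9,-8,0,0],[0,-2.1,1.9,-8,0,0],[0,-2.1,1.9,-8,0,0],[0,-2.1,1.9,-8,0,0]],
])

```text
time: 8.3
tool_pos: [0.6504, 0.1377, 0.3996]
orientation: [0.89, -0.371, 0.107, -0.245]
force: [-0.1, -0.0, -1.2]
width: 0.13
```

```bash
python3 -c "
from tip import *
st(); rows([.68,.24,.24],toolR(-20),5)"
```

```text
t8.30 G [0.7052 0.19   0.2733] R [[0.702, -0.607, 0.372], [-0.712, -0.606, 0.356], [0.01, -0.515, -0.857]] F [-0.1 -0.  -1.2] w 11.5
[-1.04, -1.47, 1.16, -6.07, -1.48, -4.92]
[-0.88, -1.67, 1.02, -6.07, -1.48, -4.92]
[-0.7, -1.84, 0.85, -6.07, -1.48, -4.92]
[-0.52, -1.97, 0.67, -6.07, -1.48, -4.92]
[-0.33, -2.07, 0.46, -6.07, -1.48, -4.92]
```

Call:
jog_arm([
  [[-1,-1.5,1.2,-6,-1.5,-5],[-0.9,-1.7,1,-6,-1.5,-5],[-0.7,-1.8,0.8,-6,-1.5,-5],[-0.5,-2,0.6,-6,-1.5,-5],[-0.3,-2,0.4,-6,-1.5,-5]],
])

```text
time: 8.8
tool_pos: [0.6834, 0.2465, 0.3921]
orientation: [0.986, -0.164, 0.001, 0.009]
force: [0.2, -0.1, -1.0]
width: 0.134
```

```bash
python3 -c "
from tip import *
st(); rows([.447,.357,.15],toolR(46.4),10); rows([.447,.357,.06],toolR(46.4),10)"
```

```text
t8.80 G [0.6833 0.2438 0.2448] R [[0.946, -0.323, -0.001], [-0.323, -0.946, -0.019], [0.005, 0.018, -1.0]] F [ 0.2 -0.1 -1. ] w 11.8
[-2.6, -0.3, 0.93, 0.11, 0.03, -6.53]
[-2.55, -0.59, 0.93, 0.11, 0.03, -6.53]
[-2.47, -0.87, 0.93, 0.11, 0.03, -6.53]
[-2.35, -1.15, 0.93, 0.11, 0.03, -6.53]
[-2.21, -1.4, 0.93, 0.11, 0.03, -6.53]
[-2.03, -1.64, 0.93, 0.11, 0.03, -6.53]
[-1.83, -1.86, 0.93, 0.11, 0.03, -6.53]
[-1.61, -2.06, 0.94, 0.11, 0.03, -6.53]
[-1.37, -2.23, 0.94, 0.11, 0.03, -6.53]
[-1.11, -2.37, 0.94, 0.11, 0.03, -6.53]
[-2.6, -0.31, 1.83, 0.11, 0.03, -6.53]
[-2.55, -0.6, 1.83, 0.11, 0.03, -6.53]
[-2.47, -0.89, 1.83, 0.11, 0.03, -6.53]
[-2.35, -1.16, 1.83, 0.11, 0.03, -6.53]
[-2.21, -1.42, 1.83, 0.11, 0.03, -6.53]
[-2.03, -1.65, 1.83, 0.11, 0.03, -6.53]
[-1.83, -1.87, 1.83, 0.11, 0.03, -6.53]
[-1.61, -2.06, 1.84, 0.11, 0.03, -6.53]
[-1.37, -2.23, 1.84, 0.11, 0.03, -6.53]
[-1.11, -2.37, 1.84, 0.11, 0.03, -6.53]
```

Call:
jog_arm([
  [[-2.6,-0.3,0,0.2,0,-6.5],[-2.6,-0.6,0,0.2,0,-6.5],[-2.5,-0.9,0.5,0.1,0,-6.5],[-2.4,-1.2,1,0,0,-6.5],[-2.2,-1.4,1.5,0,0,-6.5]],
])

```text
time: 9.3
tool_pos: [0.5637, 0.31, 0.3579]
orientation: [0.991, 0.131, -0.0, 0.007]
force: [-0.2, 0.7, -1.2]
width: 0.128
```

Call:
jog_arm([
  [[-2,-1.6,2,0.1,0,-6.5],[-1.8,-1.9,2,0,0,-6.5],[-1.6,-2.1,2,0.1,0,-6.5],[-1.4,-2.2,2,0,0,-6.5],[-1,-2.2,2,0,0,-6]],
])

```text
time: 9.8
tool_pos: [0.4418, 0.3656, 0.2567]
orientation: [0.912, 0.411, 0.002, 0.005]
force: [-0.1, -0.4, -1.1]
width: 0.132
```

```bash
python3 -c "
from tip import *
st(); rows([.447,.357,.035],toolR(46.4),4)"
```

```text
t9.80 G [0.4432 0.3644 0.1094] R [[0.662, 0.749, 0.009], [0.749, -0.662, -0.008], [0.0, 0.012, -1.0]] F [-0.1 -0.4 -1.1] w 11.6
[-0.08, 0.22, 1.86, 0.17, -0.0, 0.54]
[-0.07, 0.22, 1.86, 0.17, -0.0, 0.54]
[-0.07, 0.23, 1.86, 0.17, -0.0, 0.54]
[-0.07, 0.24, 1.86, 0.17, -0.0, 0.54]
```

Call:
jog_arm([
  [[0,0,2,0.3,0,0],[0,0,2,0.3,0,0],[0,0,2,0.2,0,0],[0,0,1,0,0,0],[0,0,0,0,0,0]],
])

```text
time: 10.3
tool_pos: [0.4372, 0.3697, 0.1827]
orientation: [0.91, 0.415, -0.002, -0.001]
force: [-0.3, 0.2, -1.8]
width: 0.133
```

```bash
python3 -c "
from tip import *
st(); b=cam('side'); crop(b,'s14',180,110,90,90,7)"
```

```text
t10.30 G [0.4367 0.3697 0.0354] R [[0.655, 0.756, -0.003], [0.756, -0.655, 0.0], [-0.002, -0.003, -1.0]] F [-0.3  0.2 -1.8] w 11.7
```

View pics/s14.png

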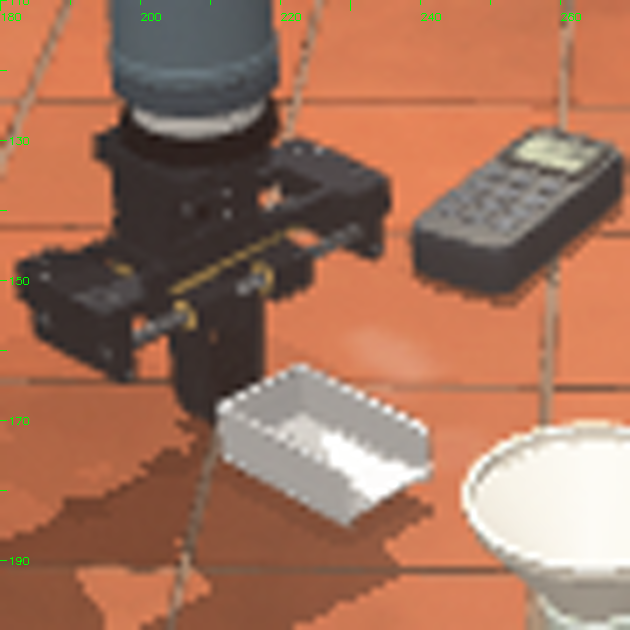

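Call:
jog_arm([
  [[0,0,0.6,0,0,0],[0,0,0.5,0,0,0],[0,0,0,0,0,0]],
])

```text
time: 10.65
tool_pos: [0.4389, 0.3707, 0.1744]
orientation: [0.91, 0.415, 0.001, -0.001]
force: [-0.2, -0.0, -0.3]
width: 0.133
```

```bash
python3 -c "
from tip import *
st()"
```

```text
t10.65 G [0.4392 0.3711 0.0271] R [[0.655, 0.756, 0.002], [0.756, -0.655, 0.003], [0.003, -0.0, -1.0]] F [-0.2 -0.  -0.3] w 11.7
```

Call:
jog_arm([
  [[0,0,0.3,0,0,0],[0,0,0.1,0,0,0]],
])

```text
time: 10.85
tool_pos: [0.4396, 0.3709, 0.1712]
orientation: [0.91, 0.415, 0.002, -0.001]
force: [-1.3, -0.3, 1.8]
width: 0.135
```

Call:
jog_arm([
  [[0,0,0,0,0,0],[0,0,0,0,0,0],[0,0,0,0,0,0],[0,0,-1,0,0,0],[0,0,-2,0,0,0]],
], jaw=5, force=20)

```text
time: 11.35
tool_pos: [0.4388, 0.3702, 0.2006]
orientation: [0.91, 0.415, 0.001, -0.001]
force: [0.0, -0.0, -0.3]
width: 0.555
```

Call:
jog_arm([
  [[0,0,-3,0,0,0],[0,0,-3,0,0,0],[0,0,-3,0,0,0]],
])

```text
time: 11.65
tool_pos: [0.4378, 0.3695, 0.2935]
orientation: [0.91, 0.415, -0.001, -0.001]
force: [-0.6, -0.5, -0.5]
width: 0.567
```

```bash
python3 -c "
from h import *
st(); b=cam('side'); crop(b,'s15',170,110,130,120,5);a=cam('top'); crop(a,'t15',150,150,200,130,4)"
```

```text
t11.65 G [0.4374 0.3695 0.1462] R [[0.655, 0.755, -0.003], [0.755, -0.655, -0.0], [-0.002, -0.002, -1.0]] F [-0.6 -0.5 -0.5] w 49.9
```

View pics/s15.png

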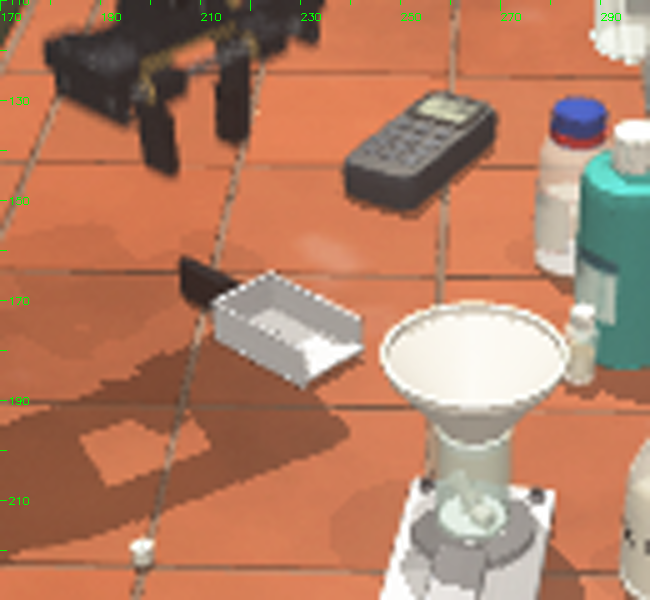

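View pics/t15.png

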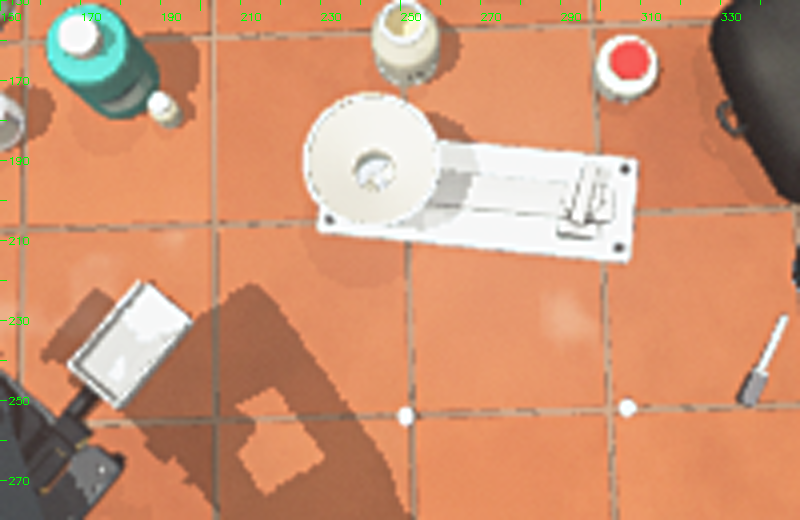

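```bash
python3 -c "
from h import *
rows([.431,.091,.08],toolR(20),8)"
```

```text
[-2.72, 2.21, 0.86, -0.0, -0.05, 3.63]
[-2.57, 2.37, 0.86, -0.0, -0.05, 3.63]
[-2.41, 2.53, 0.87, -0.0, -0.05, 3.63]
[-2.25, 2.68, 0.87, -0.0, -0.05, 3.63]
[-2.07, 2.82, 0.87, -0.0, -0.05, 3.63]
[-1.89, 2.94, 0.87, -0.0, -0.05, 3.63]
[-1.7, 3.06, 0.88, -0.0, -0.05, 3.63]
[-1.5, 3.16, 0.88, -0.0, -0.05, 3.63]
```

Call:
jog_arm([
  [[-2.7,2.2,0,0,0,3.6],[-2.6,2.4,0,0,0,3.6],[-2.4,2.5,0.5,0,0,3.6],[-2.2,2.7,1,0,0,3.6],[-2.1,2.8,1,0,0,3.6]],
])

```text
time: 12.25
tool_pos: [0.4338, 0.1945, 0.2739]
orientation: [0.964, 0.266, 0.008, -0.002]
force: [0.1, -0.1, -0.6]
width: 0.567
```

Call:
jog_arm([
  [[-1.9,2.9,1,0,0,3.6],[-1.7,3,1,0,0,3.6],[-1.2,2.4,0.8,0,0,2.5],[0,0,0,0,0,0]],
])

```text
time: 12.65
tool_pos: [0.4272, 0.0924, 0.2424]
orientation: [0.984, 0.177, 0.006, -0.003]
force: [-0.1, 0.2, 0.4]
width: 0.569
```

```bash
python3 -c "
from h import *
st(); go([.431,.091,.05],toolR(20)); b=cam('side'); crop(b,'s16',160,150,90,110,6,[[.431,.091,.0],[.431,.091,.012]]);a=cam('top'); print(proj(a,[[.431,.091,.012]])); crop(a,'t16',210,200,110,80,6)"
```

```text
t12.65 G [0.4288 0.0935 0.0951] R [[0.937, 0.349, 0.011], [0.349, -0.937, 0.007], [0.013, -0.003, -1.0]] F [-0.1  0.2  0.4] w 50.1
t12.65 shift cm [0.25 0.28 4.51] turn deg [-0.18 -0.73  0.44]
[[250.45896354 253.85594823]]
```

View pics/s16.png

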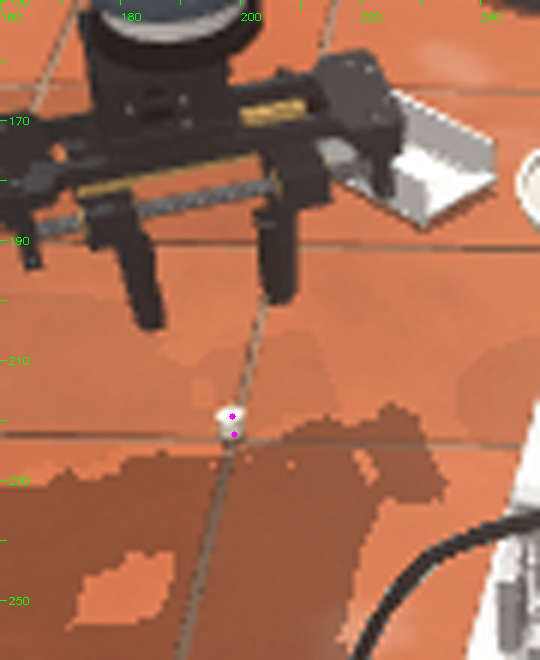

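View pics/t16.png

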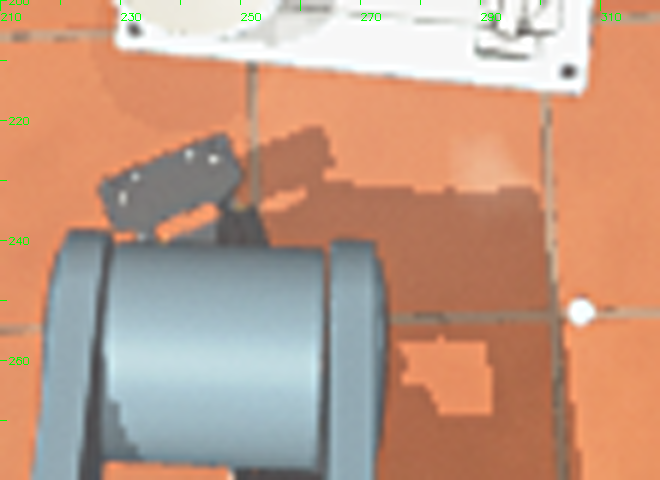

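Call:
jog_arm([
  [[0.3,0.3,2,0,-0.7,0.4],[0,0,2.2,0,0,0],[0,0,2,0,0,0],[0,0,0.6,0,0,0],[0,0,0,0,0,0]],
])

```text
time: 13.25
tool_pos: [0.4346, 0.0981, 0.1764]
orientation: [0.984, 0.18, 0.004, -0.002]
force: [-0.2, -0.4, -0.6]
width: 0.561
```

```bash
python3 -c "
from h import *
st(); go([.431,.091,.021],toolR(20)); b=cam('side'); crop(b,'s17',160,170,70,60,8)"
```

```text
t13.25 G [0.4358 0.0988 0.0291] R [[0.935, 0.354, 0.008], [0.354, -0.935, 0.005], [0.009, -0.002, -1.0]] F [-0.2 -0.4 -0.6] w 49.4
t13.25 shift cm [-0.59  0.54  0.8 ] turn deg [-0.09 -0.53  0.72]
```

View pics/s17.png

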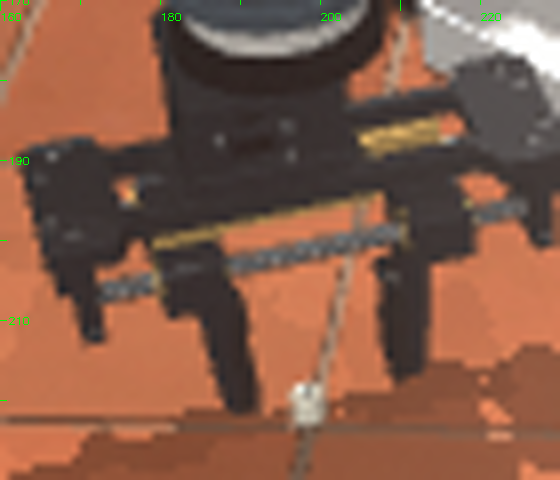

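Call:
jog_arm([
  [[-0.5,0.5,0,0,-0.5,0.5],[0,0,0.4,0,0,0],[0,0,0.3,0,0,0],[0,0,0,0,0,0]],
])

```text
time: 13.7
tool_pos: [0.4329, 0.0917, 0.172]
orientation: [0.984, 0.176, 0.003, -0.0]
force: [-0.1, -0.8, -0.8]
width: 0.569
```

```bash
python3 -c "
from h import *
st(); go([.431,.091,.021],toolR(20))"
```

```text
t13.70 G [0.4336 0.0919 0.0247] R [[0.938, 0.346, 0.005], [0.346, -0.938, 0.001], [0.005, 0.001, -1.0]] F [-0.1 -0.8 -0.8] w 50.1
t13.70 shift cm [-0.21 -0.    0.37] turn deg [ 0.04 -0.28  0.26]
```

Call:
jog_arm([
  [[-0.1,0,0.5,0,-0.2,0.2],[0,0,0,0,0,0]],
])

```text
time: 13.9
tool_pos: [0.4321, 0.0912, 0.1669]
orientation: [0.985, 0.174, 0.001, 0.0]
force: [0.0, -0.6, -0.3]
width: 0.571
```

Call:
jog_arm([
  [[0,0,0,0,0,0],[0,0,0,0,0,0],[0,0,0,0,0,0],[0,0,0,0,0,0]],
], jaw=0, force=20)

```text
time: 14.3
tool_pos: [0.4321, 0.0911, 0.1668]
orientation: [0.985, 0.174, 0.001, 0.0]
force: [0.8, 0.5, 0.7]
width: 0.228
```

```bash
python3 -c "
from h import *
st(); rows([.628,.111,.2],toolR(20),10)"
```

```text
t14.30 G [0.4324 0.0911 0.0195] R [[0.94, 0.342, 0.002], [0.342, -0.94, -0.0], [0.002, 0.001, -1.0]] F [0.8 0.5 0.7] w 20.1
[1.91, 0.49, -1.8, 0.0, -0.01, 0.0]
[1.91, 0.49, -1.8, 0.0, -0.01, 0.0]
[1.91, 0.48, -1.8, 0.0, -0.01, 0.0]
[1.91, 0.48, -1.8, 0.0, -0.01, 0.0]
[1.91, 0.48, -1.8, 0.0, -0.01, 0.0]
[1.91, 0.48, -1.8, 0.0, -0.01, 0.0]
[1.91, 0.48, -1.8, 0.0, -0.01, 0.0]
[1.91, 0.48, -1.8, 0.0, -0.01, 0.0]
[1.91, 0.48, -1.8, 0.0, -0.01, 0.0]
[1.91, 0.48, -1.8, 0.0, -0.01, 0.0]
```

Still closing; wait, then lift.

Call:
jog_arm([
  [[0,0,0,0,0,0],[0,0,0,0,0,0],[0,0,0,0,0,0]],
])

```text
time: 14.6
tool_pos: [0.4322, 0.0912, 0.1669]
orientation: [0.985, 0.174, 0.001, 0.0]
force: [-0.4, 0.4, 0.1]
width: 0.139
```

Call:
jog_arm([
  [[0,0,-2,0,0,0],[0,0,-3,0,0,0],[0,0,-3.5,0,0,0],[0,0,-3.5,0,0,0],[0,0,-3.5,0,0,0]],
])

```text
time: 15.1
tool_pos: [0.4293, 0.0912, 0.3218]
orientation: [0.985, 0.174, -0.006, -0.001]
force: [0.4, -0.4, -0.2]
width: 0.134
```

```bash
python3 -c "
from h import *
st();  b=cam('side'); crop(b,'s18',160,100,70,130,5);rows([.628,.111,.2],toolR(20),8)"
```

```text
t15.10 G [0.4276 0.0913 0.1745] R [[0.94, 0.342, -0.011], [0.342, -0.94, 0.001], [-0.011, -0.005, -1.0]] F [ 0.4 -0.4 -0.2] w 11.8
[2.39, 0.61, -0.25, -0.01, 0.02, 0.0]
[2.39, 0.61, -0.25, -0.01, 0.02, 0.0]
[2.39, 0.61, -0.25, -0.01, 0.02, 0.0]
[2.39, 0.61, -0.25, -0.01, 0.02, 0.0]
[2.39, 0.61, -0.25, -0.01, 0.02, 0.0]
[2.39, 0.61, -0.25, -0.01, 0.02, 0.0]
[2.39, 0.61, -0.25, -0.01, 0.02, 0.0]
[2.39, 0.61, -0.25, -0.01, 0.02, 0.0]
```

View pics/s18.png

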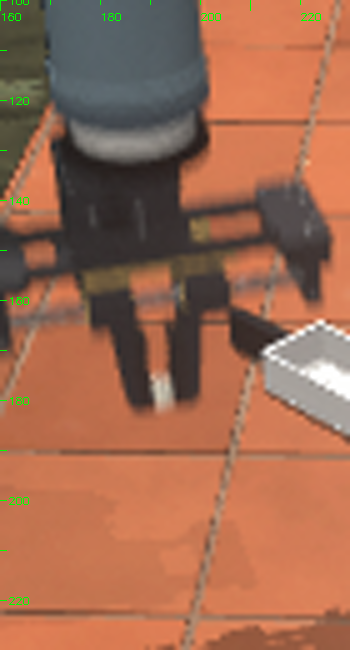

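Piece held at the tips (side ~190,178). Carry to the funnel.

Call:
jog_arm([
  [[2.4,0.6,-0.6,0,0.2,0],[2.4,0.6,-0.6,0,0.2,0],[2.4,0.6,-0.5,0,0.2,0],[2.4,0.6,-0.5,0,0,0],[2.4,0.6,-0.5,0,0,0]],
])

```text
time: 15.65
tool_pos: [0.5565, 0.1049, 0.3588]
orientation: [0.985, 0.174, 0.007, -0.001]
force: [0.0, -0.8, 0.2]
width: 0.136
```

Call:
jog_arm([
  [[2.4,0.6,-0.3,0,0,0],[2.4,0.6,0,0,0,0],[2.0,0.6,0,0,0,0],[0,0,0,0,0,0]],
])

```text
time: 16.05
tool_pos: [0.6314, 0.1116, 0.362]
orientation: [0.985, 0.174, 0.007, -0.0]
force: [-1.2, 0.8, -0.6]
width: 0.138
```

```bash
python3 -c "
from h import *
st(); go([.627,.110,.158],toolR(20));  b=cam('side'); crop(b,'s19',210,110,90,110,5); a=cam('top'); crop(a,'t19',200,150,90,80,6)"
```

```text
t16.05 G [0.6335 0.1121 0.2147] R [[0.939, 0.343, 0.015], [0.343, -0.939, 0.003], [0.015, 0.002, -1.0]] F [-1.2  0.8 -0.6] w 12.1
t16.05 shift cm [-0.55 -0.01  5.66] turn deg [ 0.1  -0.85  0.04]
```

View pics/s19.png

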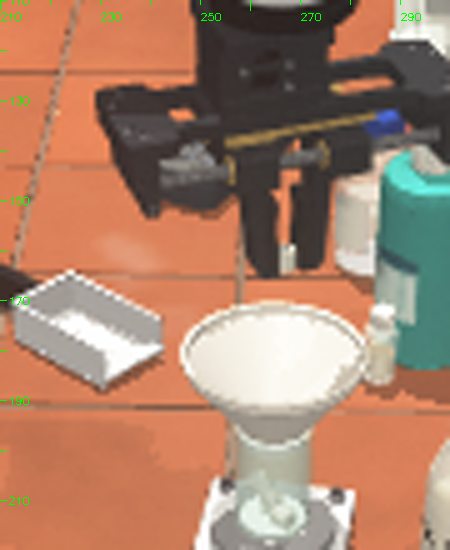

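Call:
jog_arm([
  [[-0.5,0,2,0,-0.8,0],[-0.1,0,2,0,0,0],[0,0,1.6,0,0,0],[0,0,0,0,0,0]],
])

```text
time: 16.55
tool_pos: [0.6184, 0.1095, 0.2998]
orientation: [0.985, 0.174, -0.004, 0.0]
force: [-0.9, 0.1, 0.4]
width: 0.133
```

```bash
python3 -c "
from h import *
st(); go([.627,.110,.158],toolR(20));  b=cam('side'); crop(b,'s20',210,110,90,110,5)"
```

```text
t16.55 G [0.6173 0.1092 0.1525] R [[0.939, 0.343, -0.008], [0.343, -0.939, -0.002], [-0.008, -0.0, -1.0]] F [-0.9  0.1  0.4] w 11.7
t16.55 shift cm [ 0.81  0.25 -0.56] turn deg [-0.03  0.47  0.09]
```

View pics/s20.png

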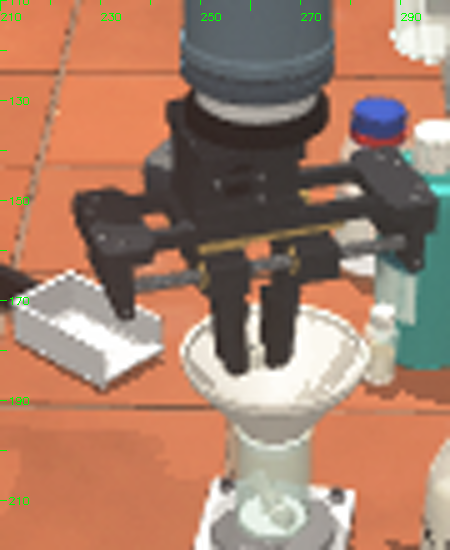

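Call:
jog_arm([
  [[0.7,0.2,-0.3,0,0.4,0],[0,0,0,0,0,0]],
])

```text
time: 16.8
tool_pos: [0.6261, 0.1102, 0.3049]
orientation: [0.985, 0.175, 0.0, 0.0]
force: [0.1, -0.2, -1.0]
width: 0.135
```

Call:
jog_arm([
  [[0,0,0,0,0,0],[0,0,0,0,0,0],[0,0,0,0,0,0],[0,0,0,0,0,0],[0,0,-1,0,0,0]],
], jaw=3.2)

```text
time: 17.3
tool_pos: [0.6263, 0.1102, 0.3165]
orientation: [0.985, 0.175, 0.001, 0.0]
force: [-0.3, 0.2, -0.3]
width: 0.364
```

Call:
jog_arm([
  [[0,0,-3,0,0,0],[-1,0,-3,0,0,0],[-2,0,-2,0,0,0],[-3,0,0,0,0,0]],
])

```text
time: 17.7
tool_pos: [0.5706, 0.0895, 0.4026]
orientation: [0.985, 0.175, 0.003, 0.001]
force: [0.5, -0.7, 0.2]
width: 0.365
```

```bash
python3 -c "
from h import *
st(); b=cam('side'); crop(b,'s21',235,155,55,70,9); crop(b,'s21b',160,200,60,100,6); rows([.432,-.094,.1],toolR(0),10)"
```

```text
t17.70 G [0.5715 0.0895 0.2553] R [[0.939, 0.345, 0.006], [0.345, -0.939, -0.0], [0.006, 0.002, -1.0]] F [ 0.5 -0.7  0.2] w 32.2
[-1.9, 1.25, 1.54, 0.0, -0.0, 2.02]
[-1.85, 1.32, 1.54, 0.0, -0.0, 2.02]
[-1.8, 1.38, 1.54, 0.0, -0.0, 2.02]
[-1.75, 1.44, 1.54, 0.0, -0.0, 2.02]
[-1.7, 1.5, 1.54, 0.0, -0.0, 2.02]
[-1.65, 1.56, 1.54, 0.0, -0.0, 2.02]
[-1.59, 1.62, 1.54, 0.0, -0.0, 2.02]
[-1.53, 1.68, 1.54, 0.0, -0.0, 2.02]
[-1.47, 1.73, 1.54, 0.0, -0.0, 2.02]
[-1.41, 1.78, 1.54, 0.0, -0.0, 2.02]
```

View pics/s21.png

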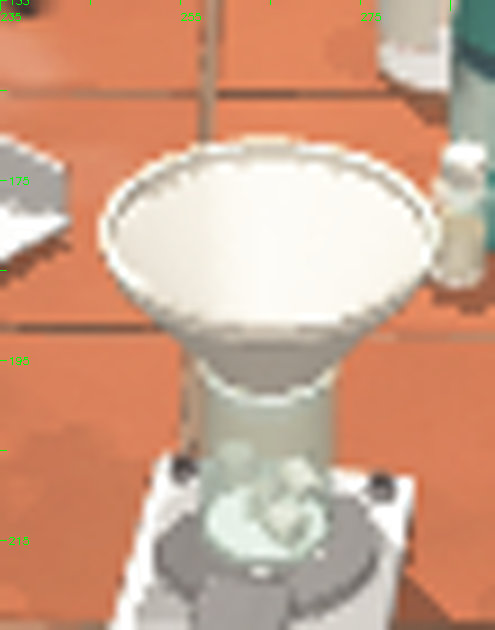

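View pics/s21b.png

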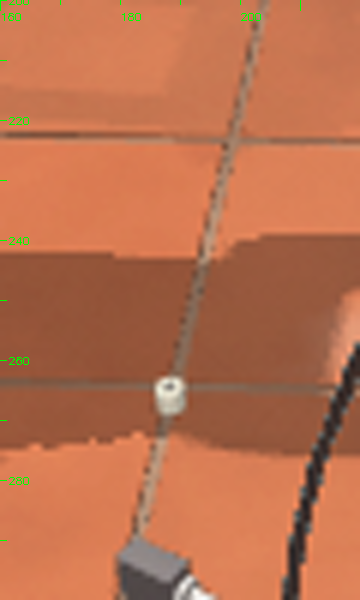

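Call:
jog_arm([
  [[-3.6,2.5,2,0,0,4],[-3.5,2.8,2,0,0,4],[-3.4,3,2.5,0,0,4],[-3.1,3.2,3,0,0,4],[-2.9,3.4,3,0,0,4]],
], jaw=5)

```text
time: 18.25
tool_pos: [0.441, -0.087, 0.2867]
orientation: [1.0, -0.001, 0.01, 0.002]
force: [0.0, -0.2, 0.7]
width: 0.566
```

```bash
python3 -c "
from h import *
st();  rows([.432,-.094,.08],toolR(0),3)"
```

```text
t18.25 G [ 0.4438 -0.0877  0.1394] R [[1.0, -0.001, 0.019], [-0.001, -1.0, -0.005], [0.019, 0.005, -1.0]] F [ 0.  -0.2  0.7] w 49.8
[-0.34, 0.22, 1.97, 0.09, -0.37, -0.03]
[-0.33, 0.23, 1.98, 0.09, -0.37, -0.03]
[-0.31, 0.23, 1.98, 0.09, -0.37, -0.03]
```

Call:
jog_arm([
  [[-0.4,0,2,0.1,-0.4,0],[-0.3,0.2,2,0.1,-0.4,0],[-0.3,0.2,2,0.1,-0.4,0],[0,0,1.5,0,0,0],[0,0,0,0,0,0]],
])

```text
time: 18.75
tool_pos: [0.4277, -0.0958, 0.2088]
orientation: [1.0, -0.007, -0.002, -0.0]
force: [-0.5, -0.1, 1.1]
width: 0.568
```

```bash
python3 -c "
from h import *
st();  go([.432,-.094,.02],toolR(0)); b=cam('side'); crop(b,'s22',160,200,70,90,6,[[.432,-.094,.012]]+tips(b))"
```

```text
t18.75 G [ 0.427  -0.0957  0.0615] R [[1.0, -0.013, -0.005], [-0.013, -1.0, 0.001], [-0.005, -0.001, -1.0]] F [-0.5 -0.1  1.1] w 50.1
t18.75 shift cm [ 0.44 -0.18  4.15] turn deg [-0.05  0.28 -0.75]
```

View pics/s22.png

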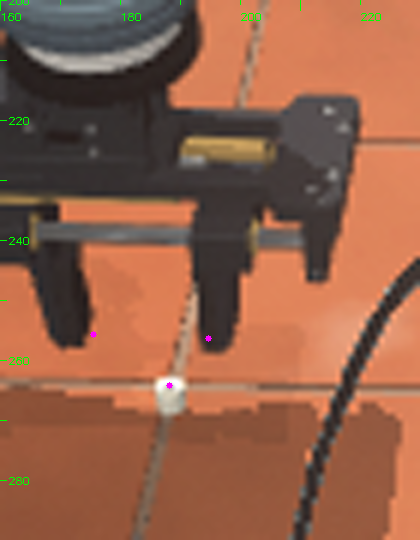

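Call:
jog_arm([
  [[0.4,-0.2,0,0,0.3,-0.7],[0,0,1.5,0,0,0],[0,0,1.5,0,0,0],[0,0,0.6,0,0,0],[0,0,0,0,0,0]],
])

```text
time: 19.3
tool_pos: [0.4372, -0.0947, 0.1788]
orientation: [1.0, 0.002, 0.007, 0.002]
force: [-0.7, -0.4, 0.2]
width: 0.566
```

```bash
python3 -c "
from h import *
st();  go([.432,-.094,.02],toolR(0))"
```

```text
t19.30 G [ 0.4391 -0.0954  0.0315] R [[1.0, 0.003, 0.013], [0.004, -1.0, -0.005], [0.013, 0.005, -1.0]] F [-0.7 -0.4  0.2] w 49.8
t19.30 shift cm [-0.54 -0.08  1.14] turn deg [ 0.28 -0.75  0.2 ]
```

Call:
jog_arm([
  [[-0.4,0,0.4,0.2,-0.5,0],[0,0,0.5,0,0,0],[0,0,0.4,0,0,0],[0,0,0,0,0,0]],
])

```text
time: 19.7
tool_pos: [0.4342, -0.095, 0.167]
orientation: [1.0, 0.002, 0.004, 0.001]
force: [-0.3, 0.6, 0.1]
width: 0.571
```

```bash
python3 -c "
from h import *
st();  go([.432,-.094,.02],toolR(0))"
```

```text
t19.70 G [ 0.4353 -0.0954  0.0197] R [[1.0, 0.004, 0.007], [0.004, -1.0, -0.003], [0.007, 0.003, -1.0]] F [-0.3  0.6  0.1] w 50.3
t19.70 shift cm [-0.22 -0.1  -0.03] turn deg [ 0.17 -0.41  0.26]
```

Call:
jog_arm([
  [[0,0,0,0,0,0],[0,0,0,0,0,0],[0,0,0,0,0,0],[0,0,0,0,0,0],[0,0,0,0,0,0]],
], jaw=0)

```text
time: 20.2
tool_pos: [0.4345, -0.0952, 0.1673]
orientation: [1.0, 0.002, 0.004, 0.002]
force: [0.2, -0.7, 0.0]
width: 0.142
```

Call:
jog_arm([
  [[0,0,0,0,0,0],[0,0,0,0,0,0],[0,0,-2,0,0,0],[0,0,-3,0,0,0],[0,0,-4,0,0,0]],
])

```text
time: 20.7
tool_pos: [0.4312, -0.0938, 0.2546]
orientation: [1.0, 0.002, -0.002, -0.001]
force: [0.4, -0.1, 0.2]
width: 0.137
```

```bash
python3 -c "
from h import *
st();  rows([.628,.11,.22],toolR(20),10)"
```

```text
t20.70 G [ 0.4306 -0.0933  0.1073] R [[1.0, 0.004, -0.004], [0.004, -1.0, 0.003], [-0.004, -0.003, -1.0]] F [ 0.4 -0.1  0.2] w 12.1
[1.97, -2.03, -1.13, -0.02, 0.02, -1.98]
[2.04, -1.96, -1.13, -0.02, 0.02, -1.98]
[2.11, -1.89, -1.13, -0.02, 0.02, -1.98]
[2.17, -1.82, -1.13, -0.02, 0.02, -1.98]
[2.23, -1.74, -1.13, -0.02, 0.02, -1.98]
[2.29, -1.66, -1.13, -0.02, 0.02, -1.98]
[2.35, -1.58, -1.13, -0.02, 0.02, -1.98]
[2.4, -1.5, -1.13, -0.02, 0.02, -1.98]
[2.45, -1.42, -1.13, -0.02, 0.02, -1.98]
[2.5, -1.33, -1.13, -0.02, 0.02, -1.98]
```

Call:
jog_arm([
  [[1.6,-2.2,-3,0,0,-2],[2,-2,-3,0,0,-2],[2.1,-1.9,-2.5,0,0,-2],[2.2,-1.8,-1.5,0,0,-2],[2.2,-1.7,-1,0,0,-2]],
])

```text
time: 21.2
tool_pos: [0.5272, 0.0112, 0.3742]
orientation: [0.996, 0.089, 0.002, 0.0]
force: [0.6, -0.0, 0.3]
width: 0.132
```

Call:
jog_arm([
  [[2.3,-1.7,0,0,0,-2],[2.4,-1.6,0,0,0,-2],[2.4,-1.5,0,0,0,-2],[2.4,-1.4,0,0,0,-2],[0,0,0,0,0,0]],
])

```text
time: 21.7
tool_pos: [0.6099, 0.0997, 0.3773]
orientation: [0.987, 0.163, 0.005, 0.001]
force: [0.6, -0.3, -0.2]
width: 0.137
```

```bash
python3 -c "
from h import *
st();  go([.627,.11,.18],toolR(20))"
```

```text
t21.70 G [0.6112 0.0997 0.23  ] R [[0.947, 0.322, 0.009], [0.322, -0.947, -0.0], [0.009, 0.003, -1.0]] F [ 0.6 -0.3 -0.2] w 12.1
t21.70 shift cm [ 1.91 -0.44  5.02] turn deg [ 0.19 -0.49 -1.19]
```

Call:
jog_arm([
  [[1.9,-0.4,0.5,0,-0.5,-1],[0.2,0,2,0,0,0],[0,0,2,0,0,0],[0,0,1.2,0,0,0],[0,0,0,0,0,0]],
])

```text
time: 22.2
tool_pos: [0.6277, 0.1094, 0.318]
orientation: [0.985, 0.172, -0.001, 0.002]
force: [-0.0, -0.0, -1.1]
width: 0.135
```

```bash
python3 -c "
from h import *
st();  go([.627,.11,.157],toolR(20))"
```

```text
t22.20 G [0.6275 0.1087 0.1707] R [[0.941, 0.339, -0.002], [0.339, -0.941, -0.005], [-0.003, 0.004, -1.0]] F [-0.  -0.  -1.1] w 11.9
t22.20 shift cm [-0.05 -0.09  1.37] turn deg [ 0.21  0.18 -0.2 ]
```

Call:
jog_arm([
  [[0,0,0.8,0,0,0],[0,0,0.5,0,0,0],[0,0,0,0,0,0]],
])

```text
time: 22.5
tool_pos: [0.6277, 0.1085, 0.3055]
orientation: [0.985, 0.171, -0.001, 0.002]
force: [0.1, -0.0, -0.3]
width: 0.134
```

Call:
jog_arm([
  [[0,0,0,0,0,0],[0,0,0,0,0,0],[0,0,0,0,0,0],[0,0,0,0,0,0],[0,0,-1,0,0,0]],
], jaw=3.2)

```text
time: 23.0
tool_pos: [0.6277, 0.1085, 0.3166]
orientation: [0.985, 0.171, -0.0, 0.002]
force: [-0.4, 0.1, -0.3]
width: 0.36
```

Call:
jog_arm([
  [[0,0,-3,0,0,0],[-1,1,-3,0,0,0],[-2,2,-2,0,0,0],[-3,2,0,0,0,0],[-3,2,0,0,0,0]],
])

```text
time: 23.5
tool_pos: [0.5669, 0.0132, 0.4055]
orientation: [0.985, 0.174, 0.003, 0.003]
force: [-0.2, -0.5, 0.7]
width: 0.363
```

```bash
python3 -c "
from h import *
st(); b=cam('side'); crop(b,'s23',235,155,55,70,9); cv2.imwrite('pics/f23.png',cv2.resize(b['img'],(800,600))); a=cam('top'); crop(a,'t23',215,165,110,60,7); cv2.imwrite('pics/g23.png',cv2.resize(a['img'],(800,600)))"
```

```text
t23.50 G [0.5679 0.0124 0.2582] R [[0.939, 0.343, 0.007], [0.343, -0.939, -0.005], [0.005, 0.008, -1.0]] F [-0.2 -0.5  0.7] w 32.0
```

View pics/s23.png

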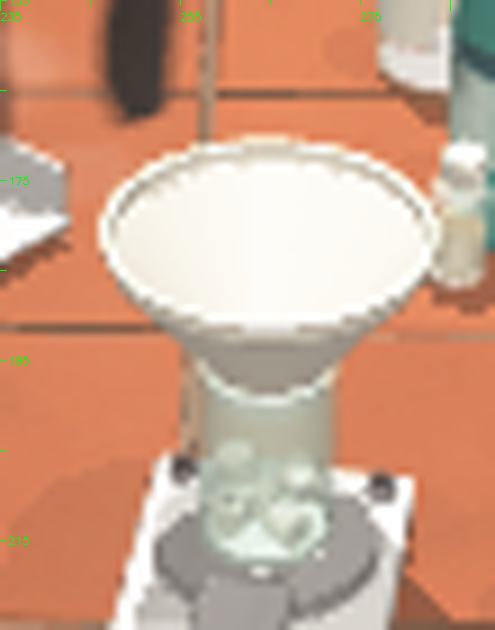

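View pics/f23.png

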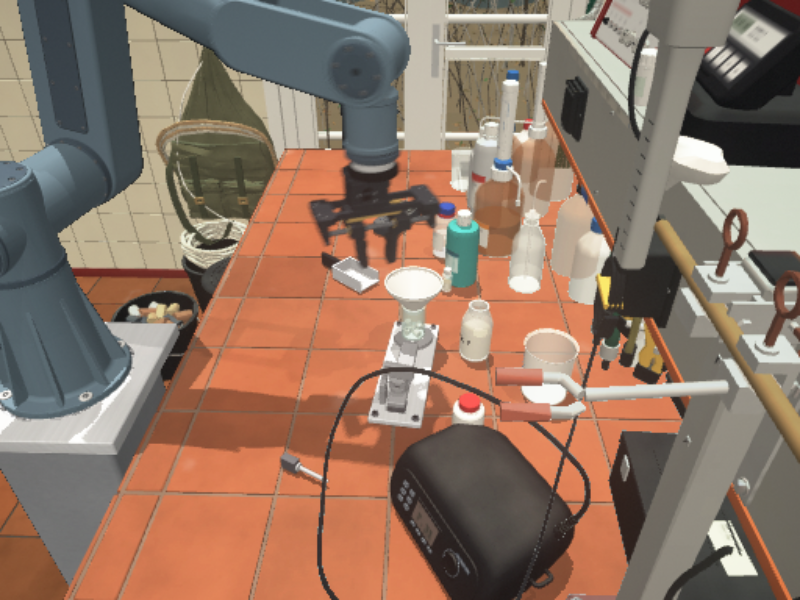

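View pics/t23.png

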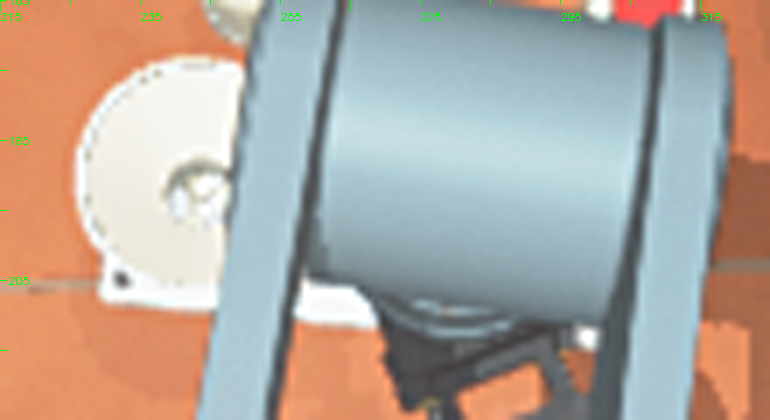

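```bash
python3 -c "
from h import *
a=cam('top');b=cam('side')
for uv in [(349,220),(362,183),(378,150),(396,122),(356,227),(400,221)]:
  print(uv)
  for z in (0,.05,.1,.15,.2,.3,.4): P=onz(a,*uv,z); print('  ',z,P.round(3)[:2],proj(b,P).round(0))
"
```

```text
(349, 220)
   0 [ 0.537 -0.25 ] [[222. 318.]]
   0.05 [ 0.534 -0.237] [[220. 299.]]
   0.1 [ 0.53  -0.225] [[217. 280.]]
   0.15 [ 0.526 -0.212] [[215. 259.]]
   0.2 [ 0.523 -0.2  ] [[212. 238.]]
   0.3 [ 0.515 -0.175] [[207. 192.]]
   0.4 [ 0.508 -0.15 ] [[201. 142.]]
(362, 183)
   0 [ 0.665 -0.303] [[278. 340.]]
   0.05 [ 0.656 -0.289] [[274. 320.]]
   0.1 [ 0.647 -0.274] [[271. 299.]]
   0.15 [ 0.638 -0.259] [[267. 277.]]
   0.2 [ 0.629 -0.244] [[263. 254.]]
   0.3 [ 0.612 -0.215] [[254. 205.]]
   0.4 [ 0.594 -0.185] [[244. 152.]]
(378, 150)
   0 [ 0.781 -0.368] [[336. 369.]]
   0.05 [ 0.768 -0.35 ] [[330. 347.]]
   0.1 [ 0.754 -0.333] [[325. 324.]]
   0.15 [ 0.74  -0.316] [[319. 300.]]
   0.2 [ 0.727 -0.298] [[314. 275.]]
   0.3 [ 0.7   -0.263] [[301. 222.]]
   0.4 [ 0.672 -0.229] [[288. 165.]]
(396, 122)
   0 [ 0.882 -0.439] [[394. 407.]]
   0.05 [ 0.864 -0.419] [[387. 382.]]
   0.1 [ 0.847 -0.399] [[380. 356.]]
   0.15 [ 0.829 -0.378] [[372. 329.]]
   0.2 [ 0.811 -0.358] [[364. 302.]]
   0.3 [ 0.775 -0.317] [[348. 243.]]
   0.4 [ 0.74  -0.277] [[330. 181.]]
(356, 227)
   0 [ 0.513 -0.272] [[210. 326.]]
   0.05 [ 0.51  -0.259] [[208. 307.]]
   0.1 [ 0.507 -0.245] [[206. 287.]]
   0.15 [ 0.505 -0.232] [[204. 266.]]
   0.2 [ 0.502 -0.218] [[201. 244.]]
   0.3 [ 0.497 -0.191] [[196. 197.]]
   0.4 [ 0.492 -0.165] [[191. 146.]]
(400, 221)
   0 [ 0.529 -0.423] [[209. 393.]]
   0.05 [ 0.526 -0.403] [[206. 369.]]
   0.1 [ 0.522 -0.384] [[204. 344.]]
   0.15 [ 0.519 -0.364] [[201. 318.]]
   0.2 [ 0.516 -0.344] [[199. 292.]]
   0.3 [ 0.509 -0.305] [[193. 236.]]
   0.4 [ 0.503 -0.266] [[187. 175.]]
```

Call:
jog_arm([
  [[-4,-2,0,0,0,0],[-4,-2,0,0,0,0],[-4,-3,0,0,0,0],[-3,-3,0,0,0,0],[0,0,0,0,0,0]],
], jaw=5)

```text
time: 24.2
tool_pos: [0.39, 0.0599, 0.4013]
orientation: [0.985, 0.174, 0.001, 0.001]
force: [0.6, 0.1, -0.0]
width: 0.569
```

```bash
python3 -c "
from h import *
st(); b=cam('side'); crop(b,'s24',230,215,60,60,10); a=cam('top'); crop(a,'t24',275,180,45,45,13)"
```

```text
t24.20 G [0.3903 0.0596 0.254 ] R [[0.939, 0.344, 0.002], [0.344, -0.939, -0.002], [0.001, 0.003, -1.0]] F [ 0.6  0.1 -0. ] w 50.1
```

View pics/s24.png

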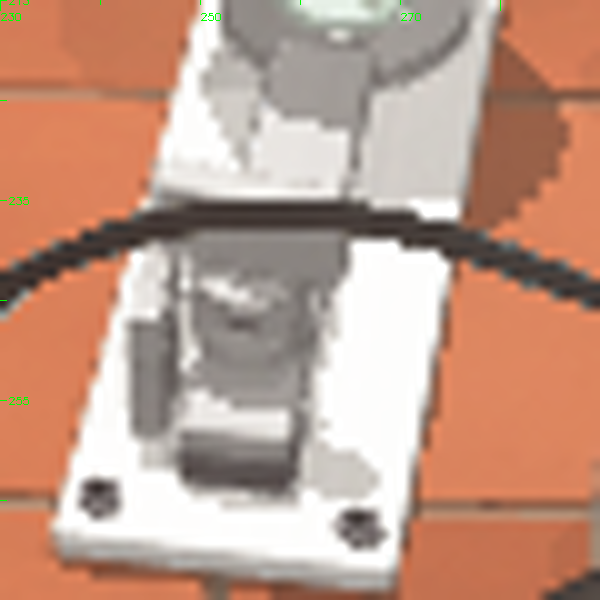

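View pics/t24.png

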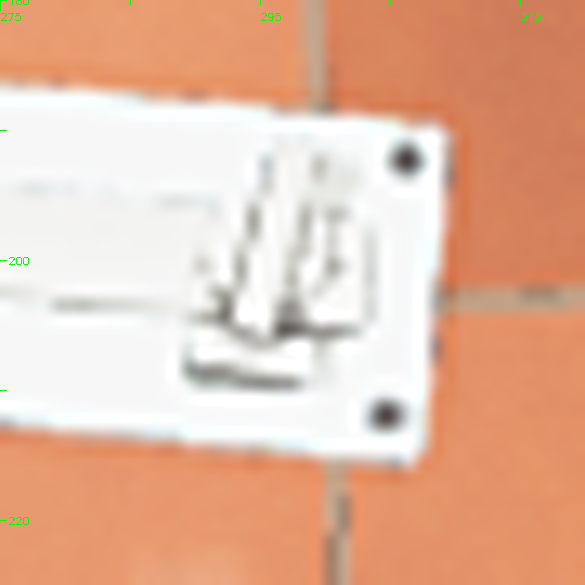

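```bash
python3 -c "
from h import *
b=cam('side'); a=cam('top')
def enh(f,n,u0,v0,w,h,s):
  g=f['img'][v0:v0+h,u0:u0+w]; g=cv2.resize(g,None,fx=s,fy=s,interpolation=cv2.INTER_LANCZOS4)
  l=cv2.cvtColor(g,cv2.COLOR_BGR2LAB); l[:,:,0]=cv2.createCLAHE(4,(3,3)).apply(l[:,:,0]); cv2.imwrite('pics/'+n+'.png',cv2.cvtColor(l,cv2.COLOR_LAB2BGR))
enh(b,'s25',236,228,38,45,13); enh(a,'t25',280,185,35,30,18)
# model overlay
s=np.array([.606,-.0576]);ya=np.array([.129,.9917]);xa=np.array([.9917,-.129])
for th in (7.79,10.93,14.07):
  z=.071+.006*th/2/np.pi; bd=np.cos(th)*ya-np.sin(th)*xa; td=np.array([bd[1],-bd[0]])
  P=[np.r_[s+i*.026*bd+j*.006*td,z+k*.013] for k in(1,-1) for i in(1,-1) for j in (1,-1)]
  print(th,proj(b,P).round(1).tolist(),proj(a,P[:4]).round(1).tolist())
print(proj(b,[[*s,.1]]),proj(a,[[*s,.1]]))
"
```

```text
7.79 [[245.4, 229.8], [244.3, 232.9], [265.1, 232.8], [264.2, 235.8], [245.6, 237.4], [244.5, 240.4], [265.1, 240.3], [264.1, 243.4]] [[291.5, 205.6], [295.2, 206.2], [293.9, 189.8], [297.6, 190.4]]
10.93 [[264.2, 235.0], [265.2, 231.9], [244.2, 232.0], [245.4, 228.9], [264.1, 242.6], [265.1, 239.5], [244.5, 239.5], [245.6, 236.5]] [[297.7, 190.3], [294.0, 189.7], [295.3, 206.1], [291.6, 205.5]]
14.07 [[245.4, 228.1], [244.2, 231.1], [265.2, 231.0], [264.2, 234.1], [245.6, 235.6], [244.4, 238.7], [265.1, 238.6], [264.1, 241.7]] [[291.6, 205.4], [295.4, 206.0], [294.1, 189.5], [297.8, 190.1]]
[[254.68140198 230.2704737 ]] [[294.82664958 197.60876457]]
```

View pics/s25.png

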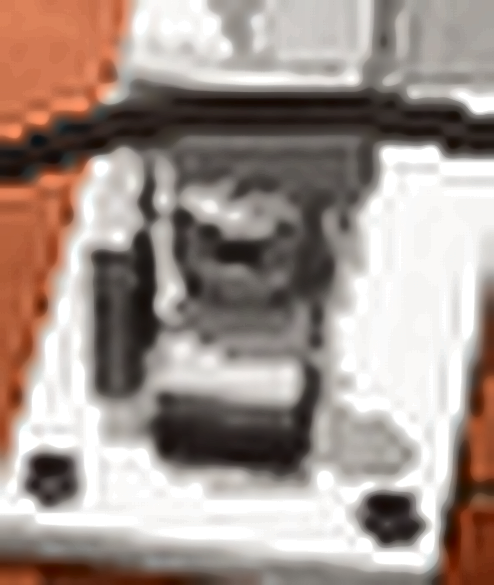

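View pics/t25.png

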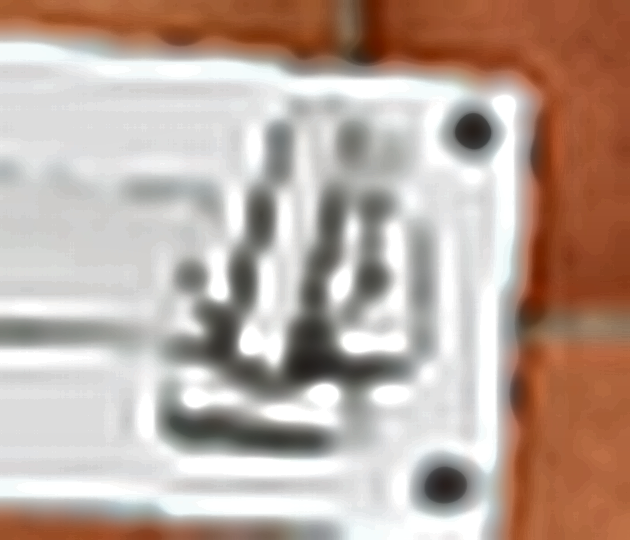

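```bash
python3 -c "
from h import *
print(st()['joint_positions'].round(2)); rows([.606,-.058,.16],toolR(71.3),9)
b=cam('side'); print(proj(b,[[.606,-.0576,.084],[.606,-.0576,.0785]]))"
```

```text
t24.40 G [0.395  0.0572 0.2551] R [[0.94, 0.341, 0.005], [0.341, -0.94, -0.003], [0.004, 0.005, -1.0]] F [ 0.3  0.4 -0.6] w 50.0
[-0.15 -0.24  2.02 -0.    1.36 -0.5 ]
[1.77, 2.01, 1.07, 0.04, -0.01, -5.7]
[1.56, 2.17, 1.07, 0.04, -0.01, -5.7]
[1.34, 2.32, 1.07, 0.04, -0.01, -5.7]
[1.1, 2.44, 1.07, 0.04, -0.01, -5.7]
[0.85, 2.54, 1.07, 0.04, -0.01, -5.7]
[0.6, 2.61, 1.06, 0.04, -0.01, -5.7]
[0.33, 2.66, 1.06, 0.04, -0.01, -5.7]
[0.07, 2.68, 1.06, 0.04, -0.01, -5.7]
[-0.2, 2.67, 1.06, 0.04, -0.01, -5.7]
[[254.72677022 234.99975034]
 [254.7421738  236.60545012]]
```

Call:
jog_arm([
  [[1.8,2,0.6,0,0,-5.7],[1.6,2.2,0.8,0,0,-5.7],[1.3,2.3,1,0,0,-5.7],[1.1,2.4,1,0,0,-5.7],[0.8,2.5,1,0,0,-5.7]],
])

```text
time: 24.95
tool_pos: [0.5207, -0.0093, 0.3581]
orientation: [0.908, 0.418, 0.003, 0.003]
force: [0.1, -0.5, -0.3]
width: 0.569
```

Call:
jog_arm([
  [[0.6,2.6,1,0,0,-5.7],[0.3,2.7,1,0,0,-5.7],[0.1,2.7,1,0,0,-5.7],[-0.2,2.2,1,0,0,-5.7],[0,0,0,0,0,0]],
])

```text
time: 25.45
tool_pos: [0.6229, -0.0649, 0.3098]
orientation: [0.804, 0.595, 0.0, 0.001]
force: [-0.2, 0.7, -0.1]
width: 0.569
```

```bash
python3 -c "
from h import *
print(st()['joint_positions'].round(2)); go([.606,-.058,.16],toolR(71.3))
b=cam('side');a=cam('top'); crop(b,'s26',210,170,90,100,6,tips(b)+[[.606,-.0576,.09]]); crop(a,'t26',255,160,80,60,8)"
```

```text
t25.45 G [ 0.6231 -0.0651  0.1625] R [[0.292, 0.956, 0.002], [0.956, -0.292, -0.001], [-0.001, 0.002, -1.0]] F [-0.2  0.7 -0.1] w 50.1
[-0.29  0.39  1.55 -0.    1.2  -1.57]
t25.45 shift cm [ 0.17 -1.81  0.25] turn deg [0.13 0.05 1.73]
```

View pics/s26.png

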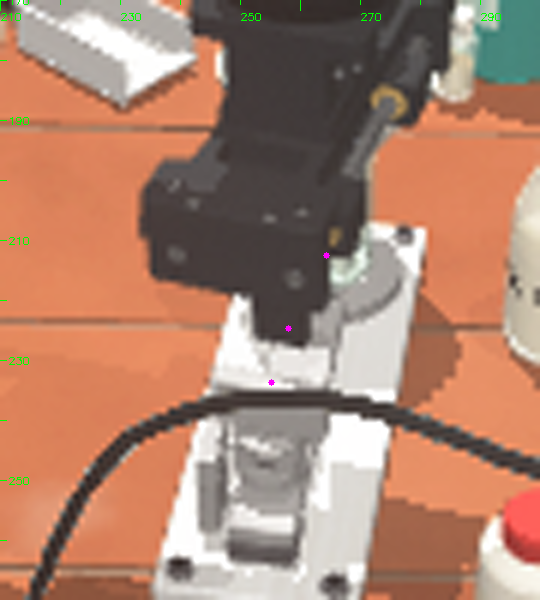

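View pics/t26.png

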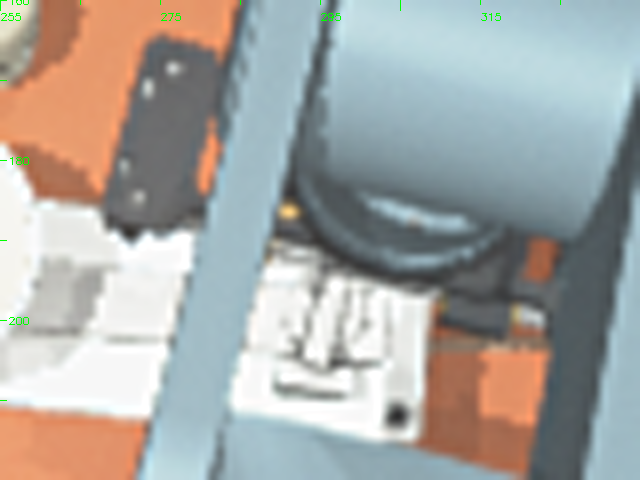

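```bash
python3 -c "
from h import *
a=cam('top')
T=lambda u,v:onz(a,u-.5,v-.5,.094)[:2]
for p,q in (((295.5,193),(292,203)),((299.5,193),(297.2,204)),((298.2,189.5),(294.5,206.5))):
  d=T(*p)-T(*q); print(T(*p),T(*q),np.degrees(np.arctan2(d[1],d[0])))
go([.606,-.058,.125],toolR(71.3))"
```

```text
[ 0.62341677 -0.05947315] [ 0.59132356 -0.04689995] -21.393827569194293
[ 0.62304662 -0.07230102] [ 0.58763002 -0.06337242] -14.149539000897782
[ 0.63457206 -0.06863472] [ 0.57981891 -0.05440935] -14.56396660317307
t25.60 shift cm [ 0.04 -1.57  3.95] turn deg [0.16 0.03 1.61]
```

Call:
jog_arm([
  [[0,-1.4,0.5,0,0,0],[0,0,1.5,0,0,0],[0,0,1.5,0,0,0],[0,0,0,0,0,0]],
])

```text
time: 26.0
tool_pos: [0.6067, -0.0574, 0.2769]
orientation: [0.805, 0.593, 0.002, 0.002]
force: [-0.4, 0.8, -1.0]
width: 0.566
```

```bash
python3 -c "
from h import *
st();go([.606,-.058,.093],toolR(73))
b=cam('side'); crop(b,'s27',220,190,70,80,8)"
```

```text
t26.00 G [ 0.6075 -0.0577  0.1296] R [[0.297, 0.955, 0.006], [0.955, -0.297, -0.002], [-0.0, 0.006, -1.0]] F [-0.4  0.8 -1. ] w 49.8
t26.00 shift cm [-0.08 -0.07  3.66] turn deg [ 0.34  0.01 -0.28]
```

View pics/s27.png

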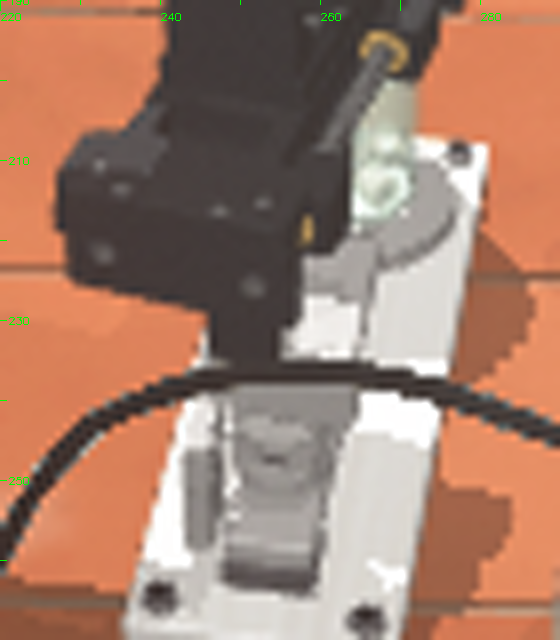

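Call:
jog_arm([
  [[0,0,1.2,0.3,0,0],[0,0,1.2,0,0,0],[0,0,0.8,0,0,0],[0,0,0.3,0,0,0],[0,0,0,0,0,0]],
])

```text
time: 26.55
tool_pos: [0.6081, -0.0578, 0.2401]
orientation: [0.805, 0.593, 0.001, 0.001]
force: [-0.6, -0.4, 0.7]
width: 0.567
```

```bash
python3 -c "
from h import *
st();go([.606,-.058,.093],toolR(73))
b=cam('side'); crop(b,'s28',220,190,70,80,8)"
```

```text
t26.55 G [ 0.6084 -0.0579  0.0928] R [[0.297, 0.955, 0.002], [0.955, -0.297, -0.001], [-0.0, 0.002, -1.0]] F [-0.6 -0.4  0.7] w 49.9
t26.55 shift cm [-0.08 -0.19 -0.02] turn deg [ 0.14  0.01 -0.3 ]
```

View pics/s28.png

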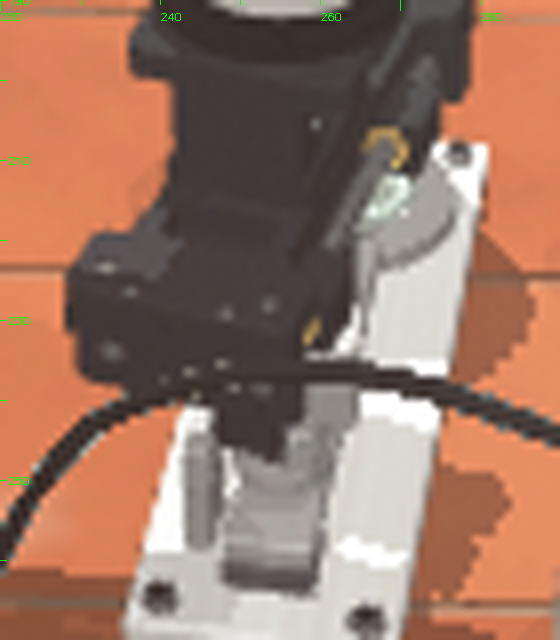

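Call:
jog_arm([
  [[0,-0.1,0,0,0,0],[0,0,0,0,0,0],[0,0,0,0,0,0],[0,0,0,0,0,0],[0,0,0,0,0,0]],
], jaw=0, force=15)

```text
time: 27.1
tool_pos: [0.6074, -0.0588, 0.2419]
orientation: [0.805, 0.593, 0.0, 0.003]
force: [-6.1, -16.2, -0.6]
width: 0.142
```

Call:
jog_arm([
  [[0,0,0,0,0,0],[0,0,0,0,0,0],[0,0,0,0,0,0]],
])

```text
time: 27.4
tool_pos: [0.6071, -0.0598, 0.2419]
orientation: [0.805, 0.593, -0.001, 0.003]
force: [-0.1, -1.7, -0.1]
width: 0.138
```

```bash
python3 -c "
from h import *
s=st();print(s['moment'],s['joint_positions'].round(3))
b=cam('side'); crop(b,'s29',220,190,70,80,8)"
```

```text
t27.40 G [ 0.6075 -0.0607  0.0946] R [[0.297, 0.955, 0.003], [0.955, -0.297, -0.006], [-0.005, 0.005, -1.0]] F [-0.1 -1.7 -0.1] w 12.1
[ 0.04067901 -0.02119848  0.02369701] [-0.291  0.443  1.629 -0.006  1.065 -1.558]
```

View pics/s29.png

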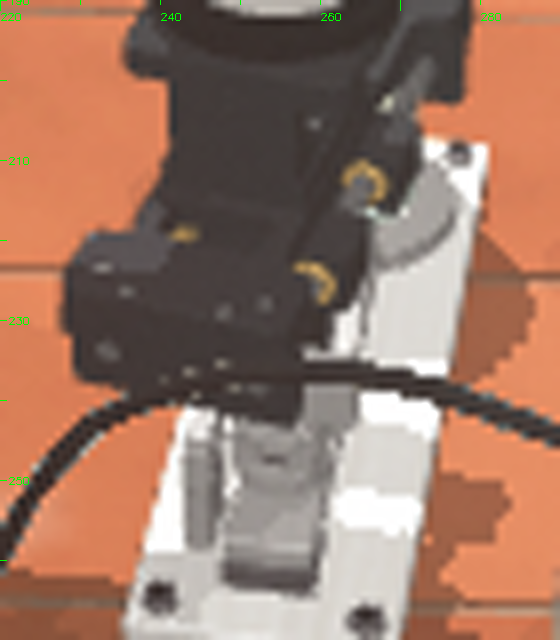

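Call:
jog_arm([
  [[0,0,0.01,0,0,8],[0,0,0.01,0,0,8],[0,0,0.01,0,0,8]],
], force=30)

```text
time: 27.75
tool_pos: [0.6071, -0.0598, 0.2415]
orientation: [0.913, 0.407, -0.0, 0.004]
force: [-0.6, -2.1, -1.7]
width: 0.134
```

```bash
cat >> h.py <<'E'
def nut():
    s=manip.state(); Rc=R.from_quat(s["orientation"]).as_matrix(); G=s["tool_pos"]+HZ*Rc[:,2]
    print("t%.2f"%s["time"],"G",G.round(4),"jawang %.1f"%np.degrees(np.arctan2(Rc[1,0],Rc[0,0])),"tilt",np.degrees(Rc[:2,2]).round(2),"F",s["force"].round(1),"M",s["moment"].round(2),"J6 %.2f"%s["joint_positions"][5],"w %.1f"%(s["width"]*88.1))
E
python3 -c "
from h import *
nut()
b=cam('side'); crop(b,'s30',220,190,70,80,8)"
```

```text
t27.75 G [ 0.6075 -0.0608  0.0942] jawang 48.0 tilt [ 0.17 -0.4 ] F [-0.6 -2.1 -1.7] M [-0.22  0.04  0.04] J6 -1.13 w 11.8
```

View pics/s30.png

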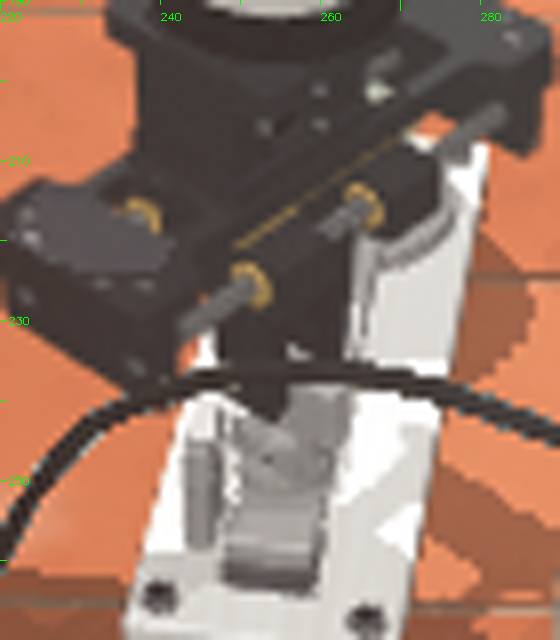

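Call:
jog_arm([
  [[0,0,0.02,0,0,8],[0,0,0.01,0,0,8],[0,0,0.01,0,0,8],[0,0,0.02,0,0,8],[0,0,0.01,0,0,8]],
])

```text
time: 28.3
tool_pos: [0.607, -0.0597, 0.2408]
orientation: [0.998, 0.063, 0.001, 0.004]
force: [-1.0, -2.1, -0.4]
width: 0.13
```

Call:
jog_arm([
  [[0,0,0.02,0,0,8],[0,0,0.01,0,0,8],[0,0,0.01,0,0,8],[0,0,0.02,0,0,8],[0,0,0.01,0,0,8]],
])

```text
time: 28.8
tool_pos: [0.6069, -0.0595, 0.2401]
orientation: [0.957, -0.288, 0.002, 0.004]
force: [-0.5, -1.9, -1.1]
width: 0.13
```

```bash
python3 -c "
from h import *
nut()"
```

```text
t28.80 G [ 0.6071 -0.0609  0.0928] jawang -33.5 tilt [ 0.08 -0.54] F [-0.5 -1.9 -1.1] M [-0.29  0.15  0.07] J6 0.30 w 11.4
```

Call:
jog_arm([
  [[0,0,0.02,0,0,8],[0,0,0.01,0,0,8],[0,0,0.01,0,0,8],[0,0,0.02,0,0,8],[0,0,0.01,0,0,8]],
])

```text
time: 29.3
tool_pos: [0.6068, -0.0592, 0.2394]
orientation: [0.797, -0.604, 0.003, 0.004]
force: [-0.4, -1.0, -1.4]
width: 0.134
```

Call:
jog_arm([
  [[0,0,0.02,0,0,8],[0,0,0.01,0,0,8],[0,0,0.01,0,0,8],[0,0,0.02,0,0,8],[0,0,0.01,0,0,8]],
])

```text
time: 29.8
tool_pos: [0.6068, -0.0588, 0.2388]
orientation: [-0.537, 0.843, -0.005, -0.003]
force: [0.7, -1.2, -0.5]
width: 0.132
```

Call:
jog_arm([
  [[0,0,0.02,0,0,8],[0,0,0.01,0,0,8],[0,0,0.01,0,0,8],[0,0,0.02,0,0,8],[0,0,0.01,0,0,8]],
])

```text
time: 30.3
tool_pos: [0.607, -0.0585, 0.2381]
orientation: [-0.21, 0.978, -0.006, -0.001]
force: [-1.1, -1.7, -1.0]
width: 0.133
```

```bash
python3 -c "
from h import *
nut()"
```

```text
t30.30 G [ 0.6069 -0.0601  0.0908] jawang -155.7 tilt [-0.01 -0.66] F [-1.1 -1.7 -1. ] M [0.01 0.19 0.03] J6 2.44 w 11.7
```

Call:
jog_arm([
  [[0,0,0,0,0,0],[0,0,0,0,0,0],[0,0,-1,0,0,0],[0,0,-2,0,0,0],[0,0,-2,0,0,0]],
], jaw=8)

```text
time: 30.8
tool_pos: [0.6061, -0.0568, 0.2878]
orientation: [-0.219, 0.976, -0.004, -0.004]
force: [-0.6, -0.4, -0.2]
width: 0.562
```

Call:
jog_arm([
  [[0,0,0,0,0,-8.5],[0,0,0,0,0,-8.5],[0,0,0,0,0,-8.5],[0,0,0,0,0,-8.5],[0,0,0,0,0,-8.5]],
])

```text
time: 31.3
tool_pos: [0.6084, -0.0565, 0.2975]
orientation: [-0.563, 0.826, -0.007, -0.001]
force: [-0.3, 0.4, -0.3]
width: 0.909
```

Call:
jog_arm([
  [[0,0,0,0,0,-8.5],[0,0,0,0,0,-8.5],[0,0,0,0,0,-8.5],[0,0,0,0,0,-8.5],[0,0,0,0,0,-8.5]],
])

```text
time: 31.8
tool_pos: [0.6092, -0.0559, 0.3028]
orientation: [0.827, -0.562, 0.008, 0.002]
force: [0.7, 0.3, 0.7]
width: 0.911
```

```bash
python3 -c "
from h import *
nut()
b=cam('side'); crop(b,'s31',220,190,70,80,8)"
```

```text
t31.80 G [ 0.6109 -0.0577  0.1556] jawang -68.4 tilt [ 0.67 -0.71] F [0.7 0.3 0.7] M [-0.06  0.18  0.  ] J6 0.92 w 80.3
```

View pics/s31.png

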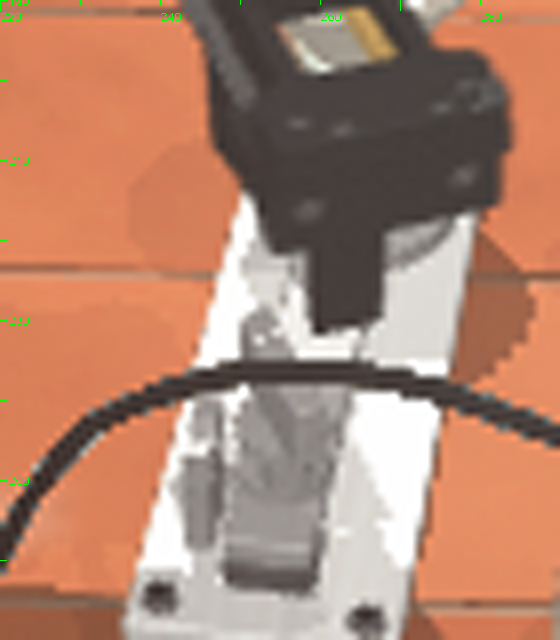

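Call:
jog_arm([
  [[0,0,0,0.3,-0.3,-8.5],[0,0,0,0.3,-0.3,-8.5],[0,0,0,0,0,-8.5],[0,0,0,0,0,-8.5],[0,0,0,0,0,-8.5]],
])

```text
time: 32.35
tool_pos: [0.6099, -0.0554, 0.3071]
orientation: [0.975, -0.222, 0.009, -0.003]
force: [-0.2, -0.0, -0.9]
width: 0.909
```

Call:
jog_arm([
  [[0,0,0.5,0,0,-8.5],[0,0,0.5,0,0,-8.5],[0,0,0.5,0,0,-8.5],[0,0,0.5,0,0,-8.5],[0,0,0,0,0,-8.5]],
], jaw=5)

```text
time: 32.85
tool_pos: [0.6111, -0.055, 0.2908]
orientation: [0.989, 0.15, 0.012, 0.002]
force: [0.0, 0.3, 0.0]
width: 0.568
```

```bash
python3 -c "
from h import *
nut();go([.6072,-.0602,.0905],toolR(24.3))"
```

```text
t32.85 G [ 0.6146 -0.0549  0.1436] jawang 17.3 tilt [1.38 0.03] F [0.  0.3 0. ] M [-0.07  0.05  0.02] J6 -0.59 w 50.0
t32.85 shift cm [-0.65  0.35  5.29] turn deg [ 0.47 -1.3  -7.04]
```

Call:
jog_arm([
  [[-0.3,0.2,1,0.4,-1.2,-7],[-0.2,0.2,1.5,0,0,0],[0,0,1.5,0,0,0],[0,0,0,0,0,0]],
])

```text
time: 33.25
tool_pos: [0.6086, -0.0604, 0.2507]
orientation: [0.978, 0.21, 0.003, 0.001]
force: [-0.5, 0.2, -0.2]
width: 0.565
```

```bash
python3 -c "
from h import *
nut();go([.6072,-.0602,.0905],toolR(24.3))"
```

```text
t33.25 G [ 0.6094 -0.0605  0.1034] jawang 24.3 tilt [ 0.31 -0.05] F [-0.5  0.2 -0.2] M [-0.11 -0.   -0.01] J6 -0.72 w 49.8
t33.25 shift cm [-0.13 -0.08  1.29] turn deg [ 0.17 -0.26 -0.05]
```

Call:
jog_arm([
  [[-0.1,-0.1,0.7,0.2,-0.3,0],[0,0,0.6,0,0,0],[0,0,0,0,0,0]],
])

```text
time: 33.55
tool_pos: [0.6073, -0.0597, 0.2364]
orientation: [0.978, 0.208, -0.001, -0.0]
force: [-0.3, 0.2, 0.4]
width: 0.567
```

Call:
jog_arm([
  [[0,0,0,0,0,0],[0,0,0,0,0,0],[0,0,0,0,0,0],[0,0,0,0,0,0],[0,0,0,0,0,0]],
], jaw=0, force=15)

```text
time: 34.05
tool_pos: [0.6077, -0.0597, 0.2376]
orientation: [0.978, 0.208, -0.0, 0.0]
force: [-9.6, -4.3, 2.5]
width: 0.134
```

Call:
jog_arm([
  [[0,0,0,0,0,0],[0,0,0,0,0,0],[0,0,0,0,0,0]],
])

```text
time: 34.35
tool_pos: [0.6073, -0.06, 0.2376]
orientation: [0.978, 0.208, -0.001, 0.0]
force: [-0.9, -0.8, 1.5]
width: 0.132
```

```bash
python3 -c "
from h import *
nut()"
```

```text
t34.35 G [ 0.6071 -0.0601  0.0903] jawang 24.0 tilt [-0.07 -0.03] F [-0.9 -0.8  1.5] M [-0.1   0.17  0.05] J6 -0.71 w 11.7
```

Call:
jog_arm([
  [[0,0,0.01,0,0,8.5],[0,0,0.01,0,0,8.5],[0,0,0.02,0,0,8.5],[0,0,0.02,0,0,8.5],[0,0,0.01,0,0,8.5]],
], force=30)

```text
time: 34.85
tool_pos: [0.6076, -0.06, 0.2369]
orientation: [0.986, -0.167, 0.0, 0.0]
force: [-1.1, -0.5, -0.5]
width: 0.133
```

Call:
jog_arm([
  [[0,0,0.01,0,0,8.5],[0,0,0.01,0,0,8.5],[0,0,0.02,0,0,8.5],[0,0,0.02,0,0,8.5],[0,0,0.01,0,0,8.5]],
])

```text
time: 35.35
tool_pos: [0.6079, -0.0603, 0.2362]
orientation: [0.856, -0.516, 0.001, 0.001]
force: [-1.3, -1.5, 0.2]
width: 0.135
```

Call:
jog_arm([
  [[0,0,0.01,0,0,8.5],[0,0,0.01,0,0,8.5],[0,0,0.02,0,0,8.5],[0,0,0.02,0,0,8.5],[0,0,0.01,0,0,8.5]],
])

```text
time: 35.85
tool_pos: [0.6079, -0.0606, 0.2355]
orientation: [-0.608, 0.794, -0.001, -0.001]
force: [0.3, -2.9, 0.2]
width: 0.134
```

Call:
jog_arm([
  [[0,0,0.01,0,0,8.5],[0,0,0.01,0,0,8.5],[0,0,0.02,0,0,8.5],[0,0,0.02,0,0,8.5],[0,0,0,0,0,0]],
])

```text
time: 36.35
tool_pos: [0.6078, -0.0608, 0.2349]
orientation: [-0.345, 0.939, -0.002, -0.001]
force: [-1.2, -0.8, 0.6]
width: 0.13
```

```bash
python3 -c "
from h import *
nut()"
```

```text
t36.35 G [ 0.6077 -0.0615  0.0876] jawang -139.6 tilt [-0.03 -0.24] F [-1.2 -0.8  0.6] M [-0.04  0.46 -0.05] J6 2.15 w 11.4
```

Call:
jog_arm([
  [[0,0,0,0,0,0],[0,0,0,0,0,0],[0,0,0.4,0,0,0],[0,0,0,0,0,0]],
], jaw=2)

```text
time: 36.75
tool_pos: [0.6084, -0.0606, 0.2309]
orientation: [-0.35, 0.937, -0.002, 0.0]
force: [-0.0, 0.1, 0.2]
width: 0.229
```

```bash
python3 -c "
from h import *
nut()"
```

```text
t36.75 G [ 0.6086 -0.0612  0.0836] jawang -139.1 tilt [ 0.1  -0.22] F [-0.   0.1  0.2] M [0.04 0.13 0.01] J6 2.14 w 20.1
```

Call:
jog_arm([
  [[0,0,0.2,0,0,0],[0,0,0,0,0,0]],
])

```text
time: 36.95
tool_pos: [0.6084, -0.0605, 0.2285]
orientation: [-0.35, 0.937, -0.002, 0.0]
force: [0.9, 0.5, 0.4]
width: 0.226
```

Call:
jog_arm([
  [[0,0,0.15,0,0,0],[0,0,0,0,0,0]],
])

```text
time: 37.15
tool_pos: [0.6084, -0.0605, 0.2267]
orientation: [-0.35, 0.937, -0.002, 0.0]
force: [0.7, -0.3, -0.4]
width: 0.227
```

```bash
python3 -c "
from h import *
nut()"
```

```text
t37.15 G [ 0.6086 -0.0611  0.0794] jawang -139.0 tilt [ 0.09 -0.21] F [ 0.7 -0.3 -0.4] M [ 0.04  0.17 -0.03] J6 2.14 w 20.0
```

Call:
jog_arm([
  [[0,0,0.15,0,0,0],[0,0,0,0,0,0]],
])

```text
time: 37.35
tool_pos: [0.6086, -0.0606, 0.2254]
orientation: [-0.35, 0.937, -0.002, 0.0]
force: [-1.1, -1.0, 0.6]
width: 0.226
```

Call:
jog_arm([
  [[0,0,0.15,0,0,0],[0,0,0,0,0,0]],
])

```text
time: 37.55
tool_pos: [0.609, -0.0607, 0.2254]
orientation: [-0.351, 0.937, -0.002, 0.001]
force: [-0.2, -0.1, 0.0]
width: 0.225
```

Call:
jog_arm([
  [[0,0,0.15,0,0,0],[0,0,0,0,0,0]],
])

```text
time: 37.75
tool_pos: [0.6093, -0.0607, 0.2254]
orientation: [-0.351, 0.937, -0.003, 0.001]
force: [-0.3, 0.5, -0.4]
width: 0.231
```

Call:
jog_arm([
  [[0,0,-0.3,0,0,0],[0,0,-0.1,0,0,0],[0,0,0,0,0,0]],
])

```text
time: 38.05
tool_pos: [0.6091, -0.0607, 0.2291]
orientation: [-0.351, 0.936, -0.003, 0.001]
force: [0.3, -0.7, -0.9]
width: 0.228
```

Call:
jog_arm([
  [[0,0,0,0,0,0],[0,0,0,0,0,0],[0,0,0,0,0,0],[0,0,0,0,0,0]],
], jaw=0, force=30)

```text
time: 38.45
tool_pos: [0.6085, -0.0615, 0.229]
orientation: [-0.35, 0.937, -0.003, -0.0]
force: [-0.5, 0.2, 1.3]
width: 0.135
```

```bash
python3 -c "
from h import *
nut()"
```

```text
t38.45 G [ 0.6087 -0.0623  0.0817] jawang -139.0 tilt [ 0.06 -0.32] F [-0.5  0.2  1.3] M [ 0.17  0.15 -0.09] J6 2.13 w 11.9
```

Call:
jog_arm([
  [[0,0,0.01,0,0,8],[0,0,0.01,0,0,8],[0,0,0.01,0,0,8],[0,0,0.02,0,0,8],[0,0,0.01,0,0,8]],
])

```text
time: 38.95
tool_pos: [0.6078, -0.0619, 0.2283]
orientation: [0.003, 1.0, -0.003, -0.001]
force: [-3.1, -0.3, 2.4]
width: 0.132
```

```bash
python3 -c "
from h import *
nut()"
```

```text
t38.95 G [ 0.6074 -0.0628  0.081 ] jawang 179.7 tilt [-0.13 -0.39] F [-3.1 -0.3  2.4] M [-0.06  0.41  0.06] J6 2.86 w 11.6
```

Call:
jog_arm([
  [[0,0,0.01,0,0,4],[0,0,0,0,0,3],[0,0,0,0,0,0]],
])

```text
time: 39.25
tool_pos: [0.6076, -0.0618, 0.2282]
orientation: [0.068, 0.998, -0.004, -0.001]
force: [-0.5, -1.0, 2.1]
width: 0.133
```

```bash
python3 -c "
from h import *
nut()"
```

```text
t39.25 G [ 0.6071 -0.0628  0.0809] jawang 172.2 tilt [-0.17 -0.4 ] F [-0.5 -1.   2.1] M [ 0.02  0.19 -0.03] J6 2.99 w 11.8
```

Call:
jog_arm([
  [[0,0,0,0,0,0],[0,0,0,0,0,0],[0,0,0,0,0,0],[0,0,-1,0,0,0],[0,0,-2,0,0,0]],
], jaw=4)

```text
time: 39.75
tool_pos: [0.6065, -0.0609, 0.2557]
orientation: [0.066, 0.998, -0.003, -0.004]
force: [0.6, -0.8, 0.3]
width: 0.451
```

Call:
jog_arm([
  [[0,0,-3,0,0,0],[0,0,-4,0,0,-8],[2,0,-4,0,0,-8],[4,0,0,0,0,-8],[4,0,0,0,0,-8]],
])

```text
time: 40.25
tool_pos: [0.5107, -0.0784, 0.377]
orientation: [-0.224, 0.975, -0.004, -0.001]
force: [0.2, -0.1, 0.5]
width: 0.447
```

Call:
jog_arm([
  [[4,0,0,0,0,-8],[3,0,0,0,0,-8],[3,0,0,0,0,-8],[0,0,0,0,0,-8],[0,0,0,0,0,-8]],
])

```text
time: 40.75
tool_pos: [0.421, -0.1345, 0.3829]
orientation: [-0.556, 0.831, -0.007, -0.0]
force: [0.4, 1.0, -0.3]
width: 0.454
```

```bash
python3 -c "
from h import *
nut();b=cam('side'); crop(b,'s32',225,215,60,60,10); a=cam('top'); crop(a,'t32',275,180,45,45,13); crop(a,'t33',300,200,70,70,8); crop(b,'s33',170,260,70,70,8)"
```

```text
t40.75 G [ 0.4222 -0.1364  0.2356] jawang -112.4 tilt [ 0.46 -0.71] F [ 0.4  1.  -0.3] M [0.1  0.15 0.04] J6 1.39 w 40.0
```

View pics/s32.png

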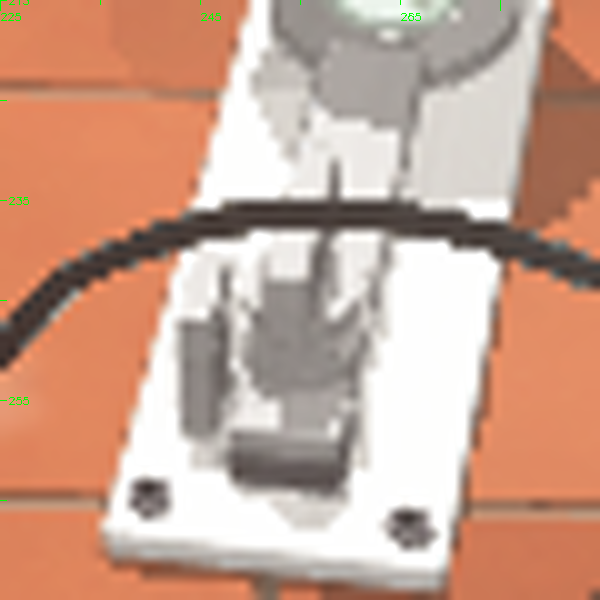

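View pics/t32.png

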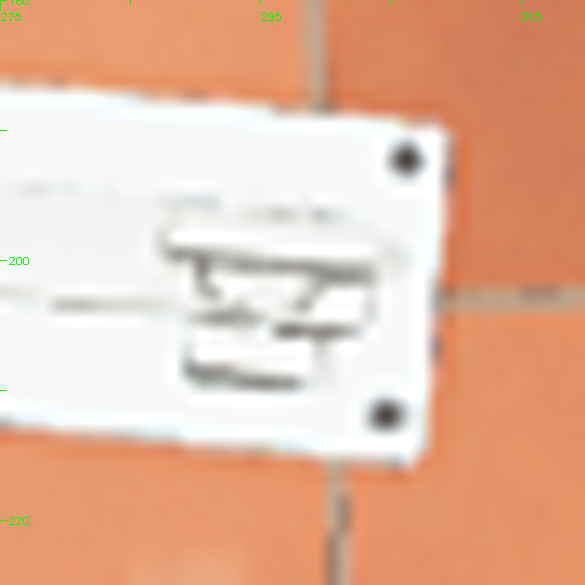

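View pics/t33.png

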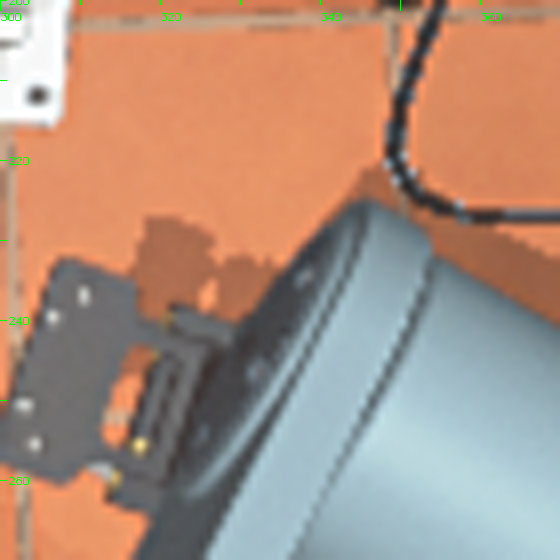

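View pics/s33.png

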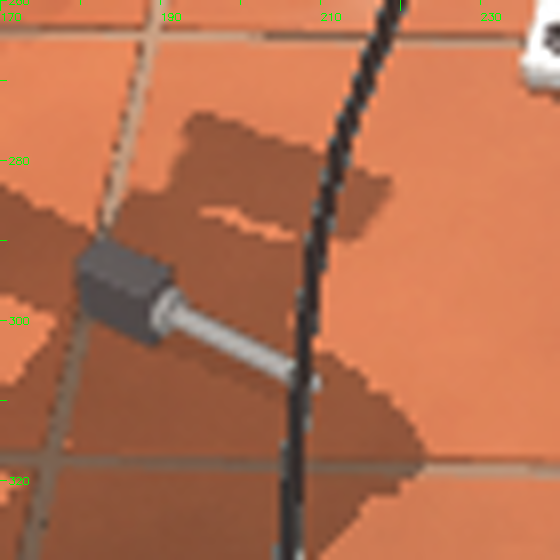

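```bash
python3 -c "
from h import *
rows([.4465,-.2,.08],toolR(-119.7),6)"
```

```text
[0.83, -0.78, 2.61, -0.12, -0.07, 1.18]
[0.82, -0.8, 2.6, -0.12, -0.07, 1.18]
[0.8, -0.82, 2.6, -0.12, -0.07, 1.18]
[0.79, -0.84, 2.6, -0.12, -0.07, 1.18]
[0.77, -0.86, 2.6, -0.12, -0.07, 1.18]
[0.76, -0.88, 2.59, -0.12, -0.07, 1.18]
```

Call:
jog_arm([
  [[1,-0.9,2.5,-0.2,-0.2,1.4],[1,-0.9,2.6,-0.2,-0.2,1.2],[0.8,-0.8,2.6,-0.2,0,1.2],[0.8,-0.8,2.6,-0.1,0,1.2],[0.8,-0.8,2.6,0,0,1.2]],
])

```text
time: 41.35
tool_pos: [0.4451, -0.1945, 0.2576]
orientation: [-0.499, 0.866, -0.007, 0.003]
force: [0.3, -0.7, -0.9]
width: 0.458
```

```bash
python3 -c "
from h import *
nut();go([.4465,-.2,.06],toolR(-119.7));b=cam('side'); crop(b,'s34',150,240,90,80,8,[[.4465,-.2,.024],[.5067,-.234,.012]])"
```

```text
t41.35 G [ 0.4469 -0.1957  0.1103] jawang -120.1 tilt [ 0.7  -0.48] F [ 0.3 -0.7 -0.9] M [ 0.1   0.14 -0.02] J6 1.44 w 40.4
t41.35 shift cm [ 0.4  -0.32  5.03] turn deg [-0.85 -0.07 -0.37]
```

View pics/s34.png

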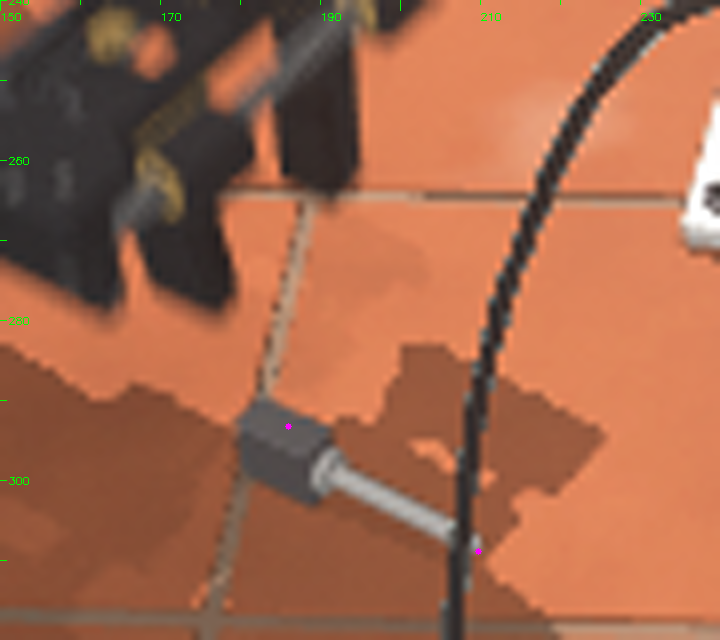

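Call:
jog_arm([
  [[0.3,-0.3,2,-0.8,0,-0.3],[0.1,0,2,0,0,0],[0,0,2,0,0,0],[0,0,1,0,0,0],[0,0,0,0,0,0]],
])

```text
time: 41.9
tool_pos: [0.4461, -0.1997, 0.1828]
orientation: [-0.495, 0.869, 0.002, -0.002]
force: [0.5, 0.3, -0.7]
width: 0.455
```

```bash
python3 -c "
from h import *
nut();go([.4465,-.2,.0205],toolR(-119.7))"
```

```text
t41.90 G [ 0.4453 -0.1994  0.0355] jawang -120.7 tilt [-0.3   0.14] F [ 0.5  0.3 -0.7] M [0.03 0.18 0.02] J6 1.44 w 40.1
t41.90 shift cm [ 0.   -0.06  1.5 ] turn deg [ 0.33 -0.03 -0.97]
```

Call:
jog_arm([
  [[0,0,0.6,0.3,0,-0.8],[0,0,0.5,0,0,0],[0,0,0.3,0,0,0],[0,0,0,0,0,0]],
])

```text
time: 42.3
tool_pos: [0.4475, -0.2001, 0.1707]
orientation: [-0.501, 0.865, -0.002, 0.001]
force: [0.2, 0.4, 0.9]
width: 0.453
```

```bash
python3 -c "
from h import *
nut();go([.4465,-.2,.0205],toolR(-119.7));b=cam('side'); crop(b,'s35',150,240,90,80,8)"
```

```text
t42.30 G [ 0.448  -0.2006  0.0234] jawang -119.9 tilt [ 0.19 -0.18] F [0.2 0.4 0.9] M [-0.01  0.12 -0.01] J6 1.43 w 39.9
t42.30 shift cm [0.04 0.09 0.29] turn deg [-0.26 -0.06 -0.16]
```

View pics/s35.png

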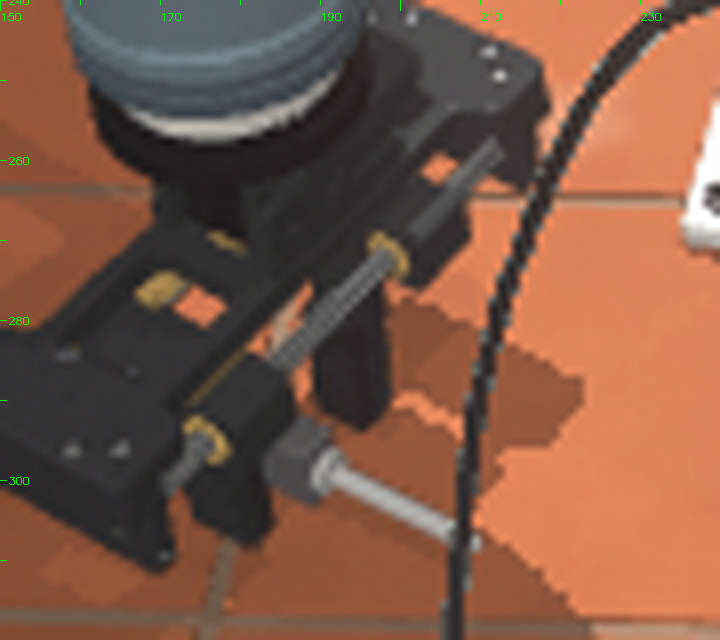

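Good. Down 2.5 mm and close.

Call:
jog_arm([
  [[0,0,0.35,-0.2,0,0],[0,0,0,0,0,0]],
])

```text
time: 42.55
tool_pos: [0.4478, -0.2004, 0.1677]
orientation: [-0.501, 0.865, -0.001, 0.0]
force: [-0.3, -0.5, 0.1]
width: 0.456
```

Call:
jog_arm([
  [[0,0,0,0,0,0],[0,0,0,0,0,0],[0,0,0,0,0,0],[0,0,0,0,0,0],[0,0,0,0,0,0]],
], jaw=0, force=25)

```text
time: 43.05
tool_pos: [0.4479, -0.2005, 0.168]
orientation: [-0.501, 0.866, -0.001, 0.0]
force: [0.2, -1.0, -0.4]
width: 0.158
```

```bash
python3 -c "
from h import *
nut();b=cam('side'); crop(b,'s36',150,240,90,80,8)"
```

```text
t43.05 G [ 0.4482 -0.2009  0.0207] jawang -119.9 tilt [ 0.09 -0.14] F [ 0.2 -1.  -0.4] M [0.04 0.22 0.04] J6 1.43 w 13.9
```

View pics/s36.png

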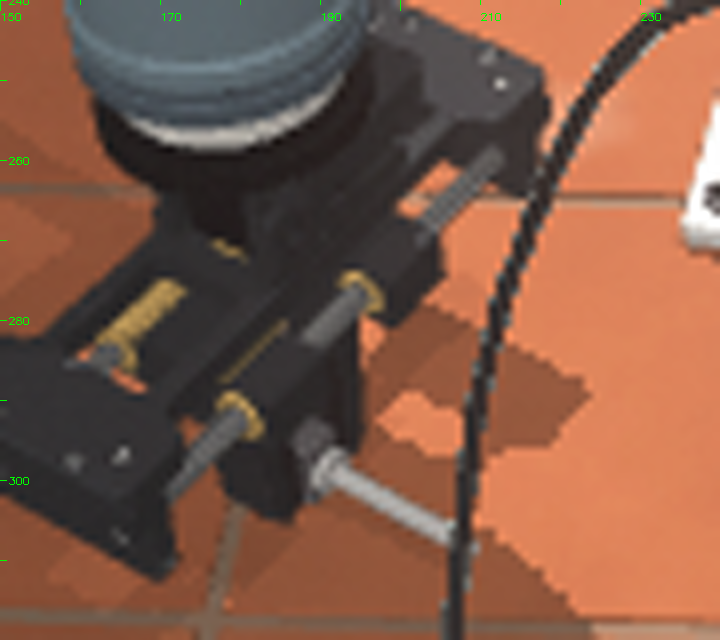

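Call:
jog_arm([
  [[0,0,-0.5,0,0,0],[0,-0.5,-1,0,0,0],[-1,-1,-1.5,0,0,0],[0,0,0,0,0,0]],
], force=45)

```text
time: 43.5
tool_pos: [0.4666, -0.1996, 0.2002]
orientation: [-0.501, 0.866, -0.001, 0.0]
force: [1.0, -1.3, -0.8]
width: 0.15
```

```bash
python3 -c "
from h import *
nut();b=cam('side'); crop(b,'s37',150,220,90,90,7); rows([.48,-.045,.075],toolR(-97.2),8)"
```

```text
t43.50 G [ 0.4668 -0.1999  0.0529] jawang -119.9 tilt [ 0.07 -0.12] F [ 1.  -1.3 -0.8] M [-0.03  0.19 -0.04] J6 1.46 w 13.2
[-1.76, 0.81, -0.29, 0.0, -0.01, -2.84]
[-1.8, 0.72, -0.29, 0.0, -0.01, -2.84]
[-1.83, 0.63, -0.29, 0.0, -0.01, -2.84]
[-1.86, 0.54, -0.29, 0.0, -0.01, -2.84]
[-1.89, 0.44, -0.29, 0.0, -0.01, -2.84]
[-1.91, 0.35, -0.29, 0.0, -0.01, -2.84]
[-1.92, 0.25, -0.29, 0.0, -0.01, -2.84]
[-1.93, 0.16, -0.29, 0.0, -0.01, -2.84]
```

View pics/s37.png

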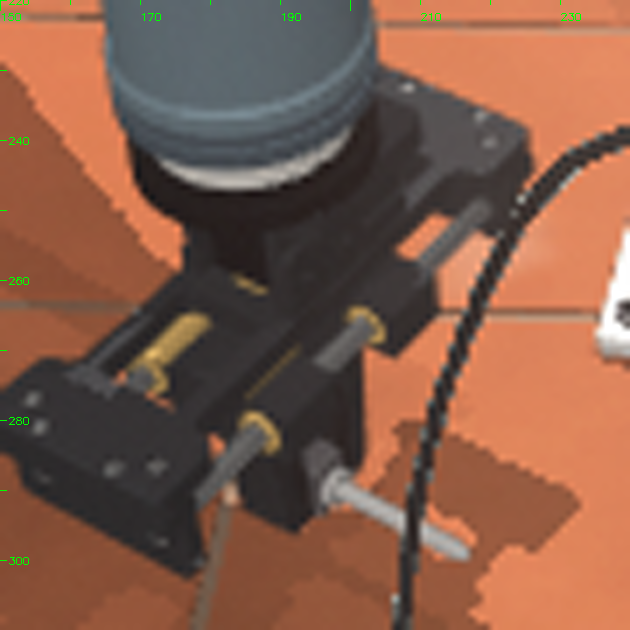

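Call:
jog_arm([
  [[0,2,0,0,0,0],[-1,2,-0.3,0,0,0],[-2,0.5,-0.5,0,0,-3],[-2.2,0,-0.5,0,0,-4],[-2.2,0,-0.5,0,0,-4]],
])

```text
time: 44.05
tool_pos: [0.456, -0.1104, 0.215]
orientation: [-0.582, 0.813, 0.002, -0.002]
force: [-0.3, -1.0, -1.1]
width: 0.15
```

```bash
python3 -c "
from h import *
nut();rows([.48,-.045,.075],toolR(-97.2),6)"
```

```text
t44.05 G [ 0.4552 -0.1104  0.0677] jawang -108.8 tilt [-0.31  0.01] F [-0.3 -1.  -1.1] M [0.06 0.1  0.05] J6 1.41 w 13.3
[-1.16, -0.03, -0.12, 0.05, -0.01, -1.93]
[-1.16, -0.07, -0.12, 0.05, -0.01, -1.93]
[-1.16, -0.1, -0.12, 0.05, -0.01, -1.93]
[-1.15, -0.14, -0.12, 0.05, -0.01, -1.93]
[-1.15, -0.18, -0.12, 0.05, -0.01, -1.93]
[-1.14, -0.22, -0.12, 0.05, -0.01, -1.93]
```

Call:
jog_arm([
  [[-1.4,0,0,0.2,0,-2.3],[-1.4,-0.1,0,0.1,0,-2.3],[-1.4,-0.1,0,0,0,-2.3],[-1.4,-0.2,0,0,0,-2.3],[-1.2,-0.2,0,0,0,-2.2]],
])

```text
time: 44.55
tool_pos: [0.4766, -0.0425, 0.2133]
orientation: [-0.664, 0.747, 0.001, -0.002]
force: [0.3, 0.5, -1.3]
width: 0.154
```

Call:
jog_arm([
  [[0,0,0,0,0,0]],
])

```text
time: 44.65
tool_pos: [0.4764, -0.0415, 0.2129]
orientation: [-0.665, 0.747, 0.001, -0.002]
force: [-0.0, -0.4, -0.3]
width: 0.157
```

```bash
python3 -c "
from h import *
nut();go([.498,-.0467,.0547],toolR(-97.2))
a=cam('top');crop(a,'t38',250,180,70,70,8)
b=cam('side'); crop(b,'s38',170,190,100,80,7)"
```

```text
t44.65 G [ 0.4757 -0.0415  0.0656] jawang -96.6 tilt [-0.26 -0.02] F [-0.  -0.4 -0.3] M [-0.01  0.19 -0.05] J6 1.35 w 13.9
t44.65 shift cm [ 0.27 -2.21  1.08] turn deg [ 0.26 -0.05  0.59]
```

View pics/s38.png

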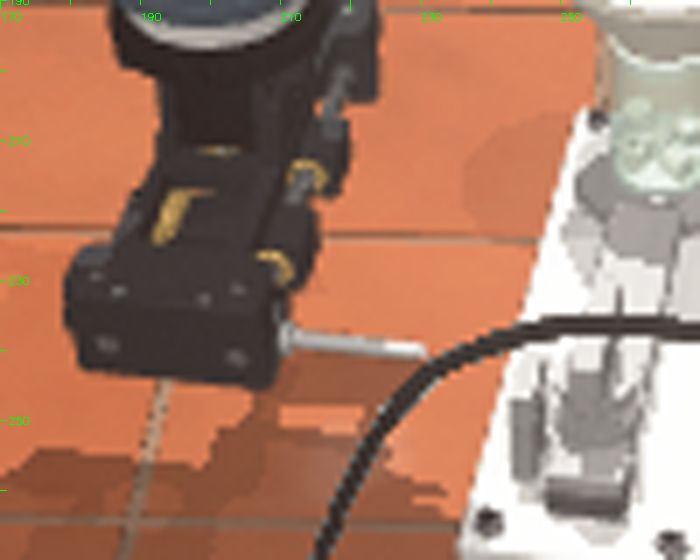

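View pics/t38.png

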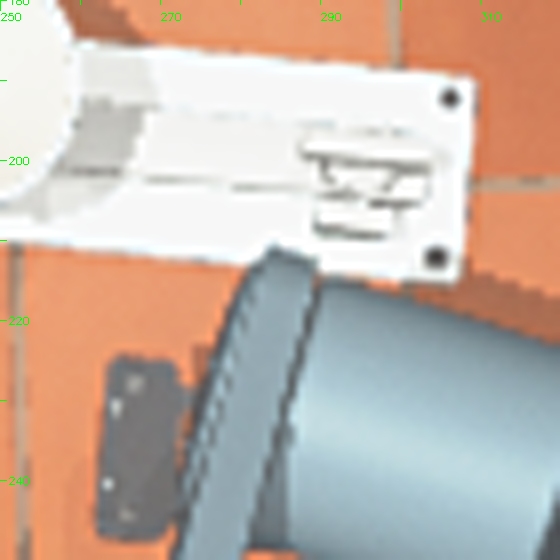

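```bash
cat >> h.py <<'E'
SX=np.array([np.cos(np.radians(-7.2)),np.sin(np.radians(-7.2)),0]); SY=np.array([-SX[1],SX[0],0]); STUD=np.array([.6071,-.0605,.046])
def pin(L=.0673):
    s=manip.state(); Rc=R.from_quat(s["orientation"]).as_matrix(); G=s["tool_pos"]+HZ*Rc[:,2]
    px=-Rc[:,1]; tip=G+L*px+.0087*Rc[:,2]; d=tip-STUD
    print("tip in stud frame mm",(np.array([d@SX,d@SY,d[2]])*1000).round(1),"yawerr %.1f"%np.degrees(px@SY),"pitch %.1f"%np.degrees(px[2]),"F",s["force"].round(1))
    return tip,px
E
python3 -c "
from h import *
t,p=pin();b=cam('side'); print(proj(b,[t,t-.05*p])+.5); crop(b,'s39',195,215,60,50,12,[t,t-.05*p,STUD-.031*SX])"
```

```text
tip in stud frame mm [-65.4   1.9  10.7] yawerr 0.5 pitch -0.3 F [ 0.5 -0.5 -1. ]
[[231.21172909 241.0543255 ]
 [212.64882156 239.1312844 ]]
```

View pics/s39.png

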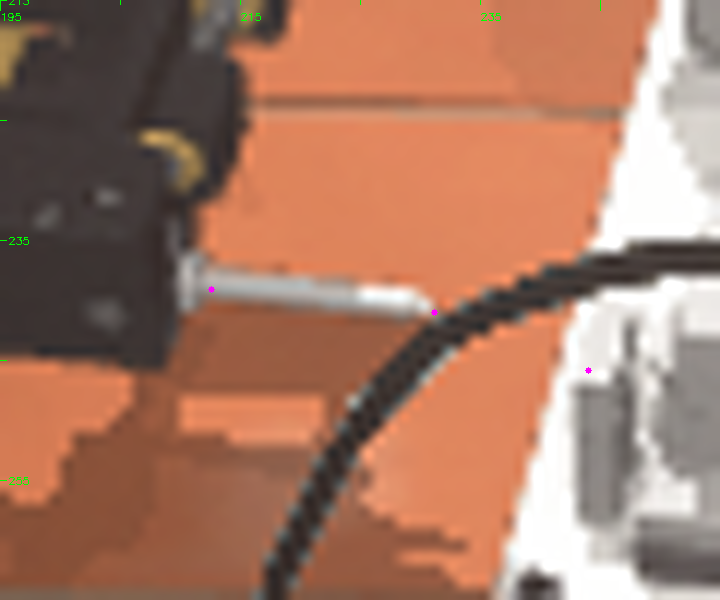

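```bash
python3 -c "
from h import *
b=cam('side');a=cam('top')
P=[STUD+x*SX+y*SY+np.array([0,0,z-.046]) for x in(-.031,-.021) for y in (-.015,.015) for z in (.056,.012)]
print((proj(b,P)+.5).round(1)); print((proj(a,P)+.5).round(1))
bar=[STUD+x*SX+y*SY+np.array([0,0,z-.046]) for x in(-.006,.006) for y in (-.026,.026) for z in (.084,.058)]
print((proj(b,bar)+.5).round(1)); print((proj(a,bar)+.5).round(1))
pl=[STUD+x*SX+y*SY+np.array([0,0,.012-.046]) for x in(-.045,.045) for y in (-.05,.22)]
print((proj(b,pl)+.5).round(1)); print((proj(a,pl)+.5).round(1))
crop(b,'s40',225,225,60,60,12,P+bar+pl); crop(a,'t40',275,180,45,45,13,P+bar+pl)
"
```

```text
[[242.9 247. ]
 [243.3 259.2]
 [245.  239.3]
 [245.4 251.4]
 [246.7 247.4]
 [247.  259.7]
 [248.7 239.7]
 [249.  251.8]]
[[298.7 209.3]
 [297.3 210.7]
 [289.6 208.4]
 [288.6 209.9]
 [298.9 206.3]
 [297.6 207.9]
 [289.9 205.5]
 [288.8 207. ]]
[[251.6 242.9]
 [251.7 250.4]
 [254.9 229.4]
 [255.  236.9]
 [256.3 243.4]
 [256.4 250.9]
 [259.5 229.9]
 [259.5 237.4]]
[[303.6 201. ]
 [302.7 202.1]
 [287.6 199.5]
 [287.  200.6]
 [303.9 197.4]
 [303.  198.5]
 [287.9 195.9]
 [287.3 197. ]]
[[235.5 268.3]
 [252.9 205.5]
 [270.1 272.2]
 [281.5 208.2]]
[[307.2 215.8]
 [228.8 208.1]
 [309.3 189.9]
 [231.7 182.6]]
```

View pics/s40.png

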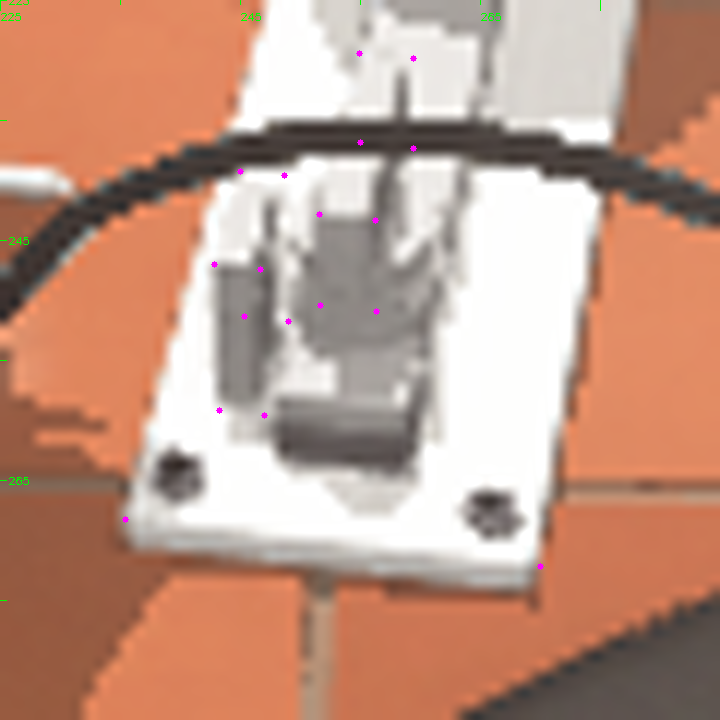

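View pics/t40.png

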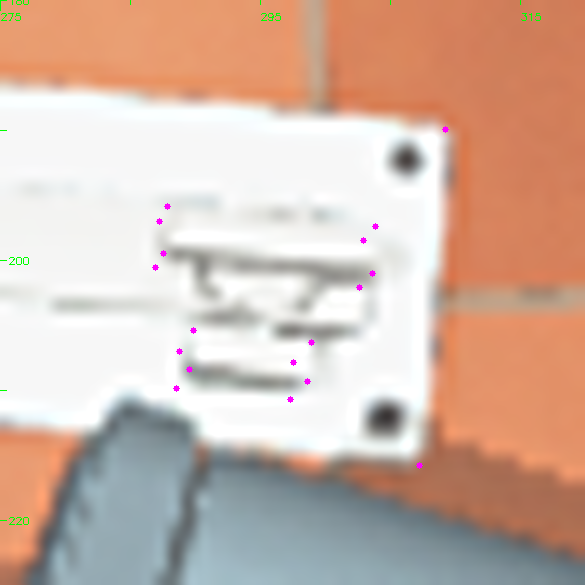

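Call:
jog_arm([
  [[0.2,0,0.6,0.3,0,0.6],[0,-0.5,0.5,0,0,0],[0,-0.5,0,0,0,0],[0,0,0,0,0,0]],
])

```text
time: 45.3
tool_pos: [0.4868, -0.0481, 0.2012]
orientation: [-0.658, 0.753, -0.001, 0.0]
force: [0.4, 0.3, -0.7]
width: 0.156
```

```bash
python3 -c "
from h import *
t,p=pin();nut();b=cam('side'); crop(b,'s41',200,220,60,45,12,[t,t-.05*p])"
```

```text
tip in stud frame mm [-53.3  -3.5  -0.7] yawerr -0.4 pitch 0.1 F [ 0.4  0.3 -0.7]
t45.30 G [ 0.4871 -0.0484  0.0539] jawang -97.6 tilt [ 0.11 -0.11] F [ 0.4  0.3 -0.7] M [-0.01  0.11  0.03] J6 1.36 w 13.7
```

View pics/s41.png

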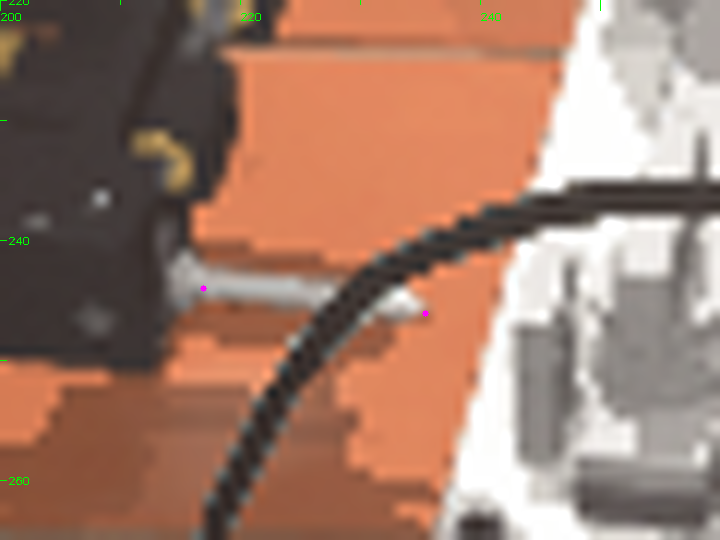

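Call:
jog_arm([
  [[-0.3,0,0,0,0,-0.4],[0,0,0,0,0,0]],
])

```text
time: 45.55
tool_pos: [0.4869, -0.0448, 0.201]
orientation: [-0.661, 0.75, -0.001, -0.0]
force: [-0.6, -1.0, 0.1]
width: 0.156
```

```bash
python3 -c "
from h import *
t,p=pin();nut()"
```

```text
tip in stud frame mm [-53.7   0.3  -0.9] yawerr -0.0 pitch 0.1 F [-0.6 -1.   0.1]
t45.55 G [ 0.4871 -0.045   0.0537] jawang -97.2 tilt [ 0.07 -0.09] F [-0.6 -1.   0.1] M [0.01 0.17 0.02] J6 1.36 w 13.7
```

Call:
jog_arm([
  [[0,-0.6,0,0,0,0],[0,-0.6,0,0,0,0],[0,-0.5,0,0,0,0],[0,0,0,0,0,0]],
])

```text
time: 45.95
tool_pos: [0.5056, -0.0469, 0.2015]
orientation: [-0.662, 0.75, -0.002, 0.0]
force: [-0.2, 0.4, -0.4]
width: 0.152
```

```bash
python3 -c "
from h import *
t,p=pin();b=cam('side');a=cam('top'); crop(b,'s42',205,225,60,45,12,[t,t-.05*p]); crop(a,'t42',275,180,45,45,13,[t,t-.05*p])"
```

```text
tip in stud frame mm [-34.7   0.6  -0.3] yawerr 0.0 pitch 0.2 F [-0.2  0.4 -0.4]
```

View pics/s42.png

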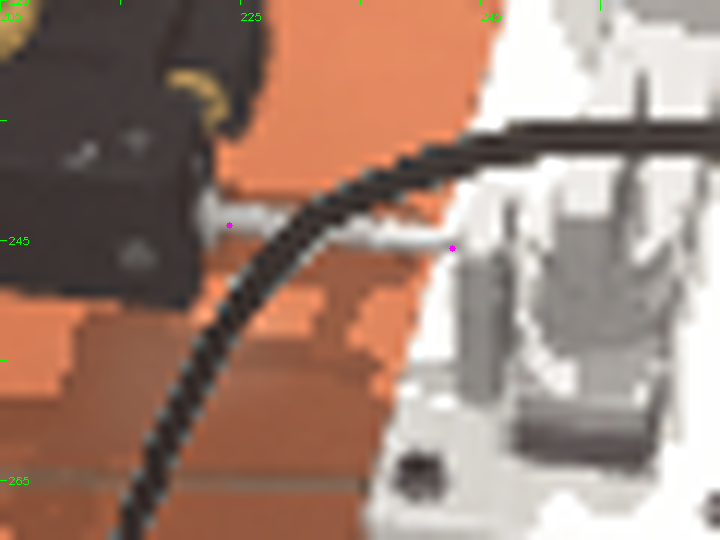

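View pics/t42.png

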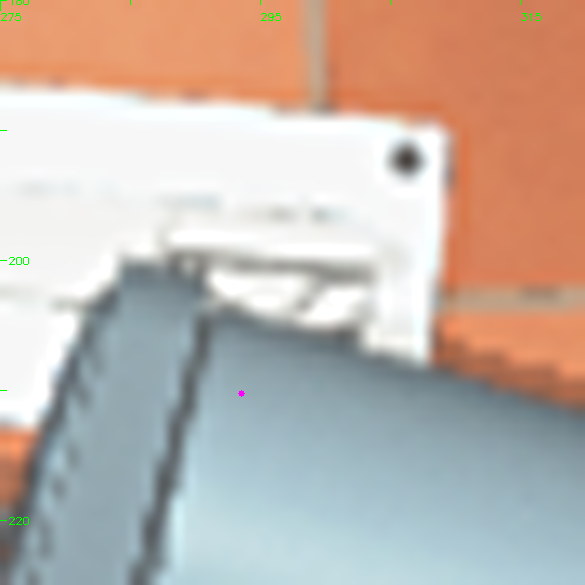

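Call:
jog_arm([
  [[0.05,0,0.08,0,0,0],[0,-0.4,0,0,0,0],[0,-0.4,0,0,0,0],[0,-0.4,0,0,0,0]],
])

```text
time: 46.45
tool_pos: [0.5167, -0.0487, 0.2001]
orientation: [-0.661, 0.75, -0.0, -0.0]
force: [0.7, -0.3, -1.0]
width: 0.153
```

```bash
python3 -c "
from h import *
t,p=pin();nut();b=cam('side'); crop(b,'s43',205,225,60,45,12,[t,t-.05*p])"
```

```text
tip in stud frame mm [-23.8   0.3  -1.9] yawerr 0.0 pitch 0.0 F [ 0.7 -0.3 -1. ]
t46.45 G [ 0.5167 -0.0488  0.0528] jawang -97.2 tilt [ 0.01 -0.07] F [ 0.7 -0.3 -1. ] M [0.   0.2  0.05] J6 1.37 w 13.5
```

View pics/s43.png

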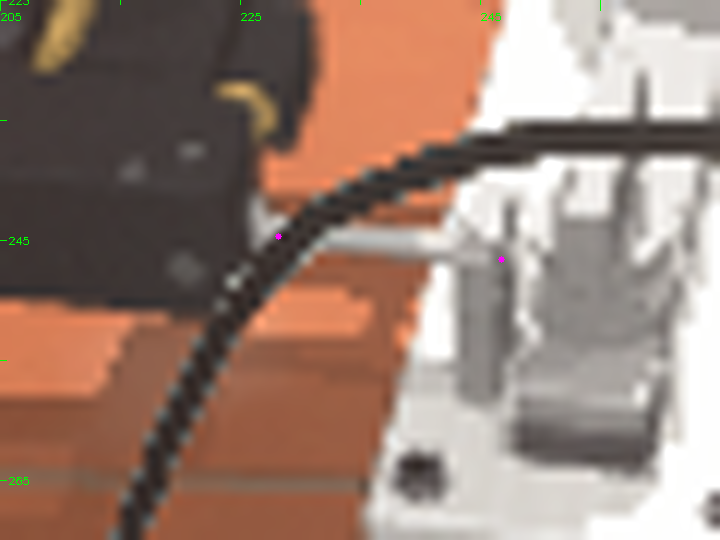

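Call:
jog_arm([
  [[0,-0.4,-0.05,0,0,0],[0,-0.4,0,0,0,0],[0,0,0,0,0,0]],
])

```text
time: 46.8
tool_pos: [0.5264, -0.05, 0.2009]
orientation: [-0.661, 0.75, -0.001, 0.0]
force: [-1.6, 1.0, -0.2]
width: 0.154
```

```bash
python3 -c "
from h import *
t,p=pin();nut()"
```

```text
tip in stud frame mm [-13.8   0.1  -1. ] yawerr 0.0 pitch 0.1 F [-1.6  1.  -0.2]
t46.80 G [ 0.5266 -0.0503  0.0536] jawang -97.2 tilt [ 0.08 -0.09] F [-1.6  1.  -0.2] M [0.03 0.18 0.02] J6 1.38 w 13.6
```

Call:
jog_arm([
  [[0,-0.4,0,0,0,0],[0,-0.4,0,0,0,0],[0,0,0,0,0,0]],
])

```text
time: 47.1
tool_pos: [0.535, -0.0511, 0.2009]
orientation: [-0.661, 0.75, -0.001, -0.0]
force: [0.1, -0.1, -0.2]
width: 0.151
```

```bash
python3 -c "
from h import *
t,p=pin();nut()"
```

```text
tip in stud frame mm [-5.2  0.1 -1. ] yawerr 0.0 pitch 0.1 F [ 0.1 -0.1 -0.2]
t47.10 G [ 0.5352 -0.0513  0.0536] jawang -97.2 tilt [ 0.08 -0.09] F [ 0.1 -0.1 -0.2] M [-0.04  0.11  0.01] J6 1.38 w 13.3
```

Call:
jog_arm([
  [[0,-0.4,0,0,0,0],[0,-0.4,0,0,0,0],[0,-0.3,0,0,0,0],[0,0,0,0,0,0]],
])

```text
time: 47.5
tool_pos: [0.5469, -0.0526, 0.2009]
orientation: [-0.661, 0.75, -0.001, -0.0]
force: [-0.0, -0.6, -1.1]
width: 0.154
```

```bash
python3 -c "
from h import *
t,p=pin();nut();b=cam('side'); crop(b,'s44',205,215,65,55,11,[t,t-.05*p])"
```

```text
tip in stud frame mm [ 6.8  0.1 -1. ] yawerr 0.0 pitch 0.1 F [-0.  -0.6 -1.1]
t47.50 G [ 0.5471 -0.0528  0.0536] jawang -97.2 tilt [ 0.08 -0.09] F [-0.  -0.6 -1.1] M [ 0.    0.11 -0.  ] J6 1.39 w 13.6
```

View pics/s44.png

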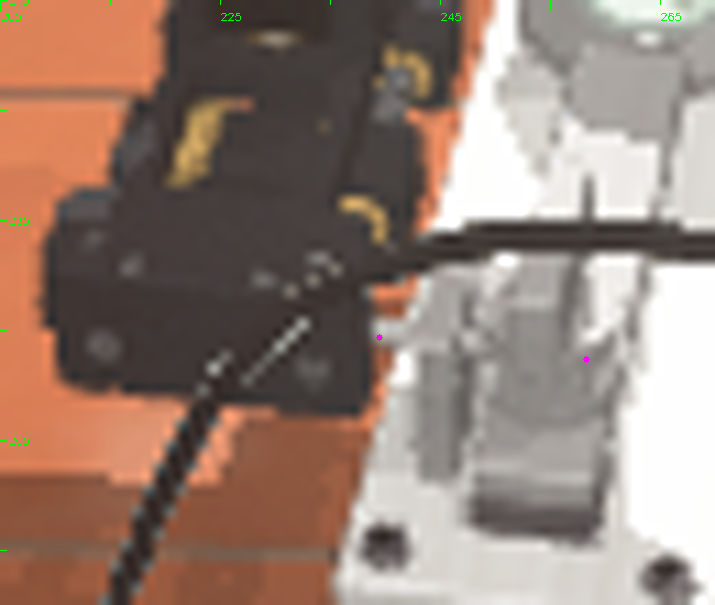

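Call:
jog_arm([
  [[0,-0.4,0,0,0,0],[0,-0.4,0,0,0,0],[0,-0.2,0,0,0,0],[0,0,0,0,0,0]],
])

```text
time: 47.95
tool_pos: [0.5573, -0.0538, 0.2007]
orientation: [-0.661, 0.75, -0.001, -0.0]
force: [0.5, -0.3, -0.2]
width: 0.157
```

Call:
jog_arm([
  [[0,-0.3,0,0,0,0]],
])

```text
time: 48.05
tool_pos: [0.5602, -0.0542, 0.2006]
orientation: [-0.662, 0.75, -0.001, -0.0]
force: [0.6, -0.6, 0.3]
width: 0.152
```

```bash
python3 -c "
from h import *
t,p=pin();nut()"
```

```text
tip in stud frame mm [20.   0.3 -1.4] yawerr 0.0 pitch 0.0 F [ 0.6 -0.6  0.3]
t48.05 G [ 0.5602 -0.0543  0.0533] jawang -97.2 tilt [ 0.01 -0.07] F [ 0.6 -0.6  0.3] M [-0.08  0.13  0.02] J6 1.39 w 13.4
```

Call:
jog_arm([
  [[0,-0.2,0,0,0,0]],
])

```text
time: 48.15
tool_pos: [0.5612, -0.0542, 0.2003]
orientation: [-0.662, 0.75, 0.001, -0.002]
force: [-12.4, -1.0, 9.9]
width: 0.157
```

Call:
jog_arm([
  [[0,-0.2,0,0,0,0]],
])

```text
time: 48.25
tool_pos: [0.562, -0.0543, 0.2003]
orientation: [-0.662, 0.75, 0.003, -0.004]
force: [-12.2, -0.2, 11.6]
width: 0.154
```

```bash
python3 -c "
from h import *
t,p=pin();nut();b=cam('side'); crop(b,'s45',205,215,65,55,11)"
```

```text
tip in stud frame mm [20.3  0.4 -2.4] yawerr 0.1 pitch -0.6 F [-12.2  -0.2  11.6]
t48.25 G [ 0.5606 -0.0543  0.053 ] jawang -97.1 tilt [-0.56  0.  ] F [-12.2  -0.2  11.6] M [ 0.01  1.66 -0.03] J6 1.39 w 13.6
```

View pics/s45.png

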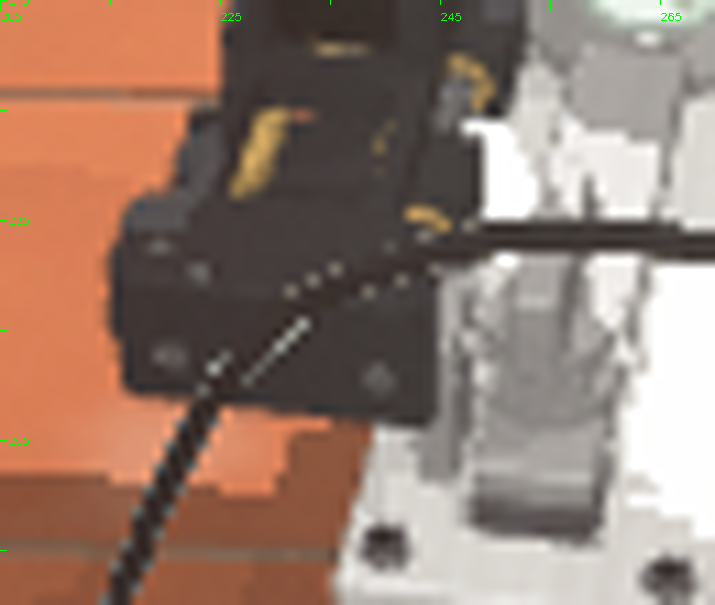

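Call:
jog_arm([
  [[0,0,0,0,0,0],[0,0,0,0,0,0]],
])

```text
time: 48.5
tool_pos: [0.562, -0.0544, 0.2008]
orientation: [-0.662, 0.75, 0.004, -0.004]
force: [-0.5, -0.8, -0.5]
width: 0.155
```

Call:
jog_arm([
  [[0,0,0,0,0,0],[0,0,0,0,0,0],[0,0,0,0,0,0],[0,0,0,0,0,0],[0,0,0,0,0,0]],
], jaw=3.5)

```text
time: 49.0
tool_pos: [0.5627, -0.0545, 0.2009]
orientation: [-0.662, 0.75, 0.003, -0.003]
force: [0.4, 0.1, -0.2]
width: 0.396
```

Call:
jog_arm([
  [[0,0,-1,0,0,0],[0,0,-2,0,0,0],[0,0,-3,0,0,0],[0,2,-3,0,0,0],[0,4,-3,0,0,0]],
])

```text
time: 49.5
tool_pos: [0.5047, -0.0475, 0.3236]
orientation: [-0.662, 0.75, 0.005, -0.005]
force: [-0.1, -0.2, 1.1]
width: 0.398
```

Call:
jog_arm([
  [[-2,4,0,0,0,0],[-3,3,0,0,0,0],[-3,3,0,0,0,0],[-3,2,0,0,0,0],[0,0,0,0,0,0]],
])

```text
time: 50.0
tool_pos: [0.3941, 0.0793, 0.3331]
orientation: [-0.66, 0.751, -0.001, -0.0]
force: [0.0, 0.5, -0.3]
width: 0.396
```

```bash
python3 -c "
from h import *
nut();b=cam('side');a=cam('top'); E=[STUD+x*SX for x in (-.049,.021)]
crop(b,'s46',225,225,60,50,12);crop(a,'t46',275,180,45,45,13); print(proj(b,E)+.5,proj(a,E)+.5)
cv2.imwrite('pics/f46.png',cv2.resize(b['img'],(800,600))); cv2.imwrite('pics/g46.png',cv2.resize(a['img'],(800,600)))"
```

```text
t50.00 G [0.3942 0.0791 0.1858] jawang -97.3 tilt [ 0.04 -0.11] F [ 0.   0.5 -0.3] M [-0.    0.17  0.  ] J6 1.60 w 34.9
[[237.33997956 245.19541501]
 [263.6551253  248.01620288]] [[293.41589078 214.57738451]
 [295.16454988 193.87179829]]
```

View pics/s46.png

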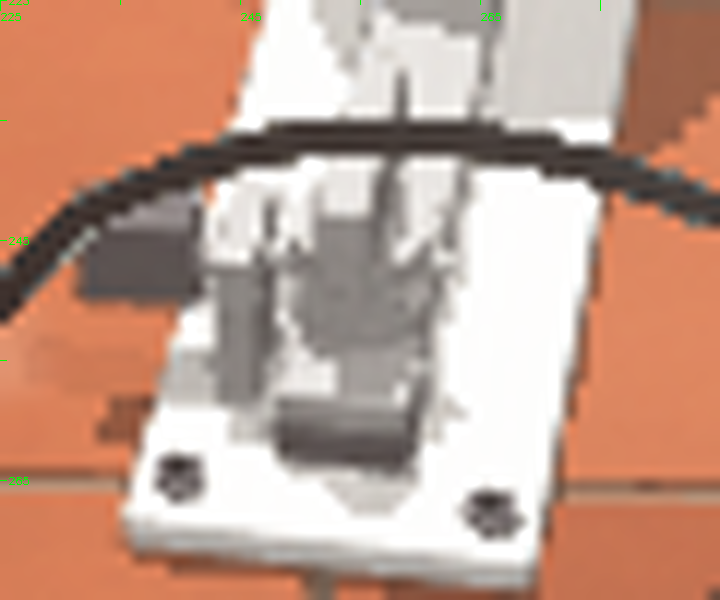

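View pics/t46.png

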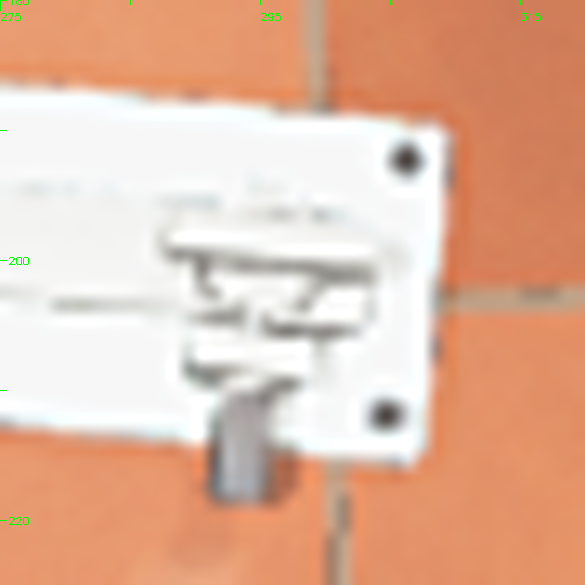

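View pics/g46.png

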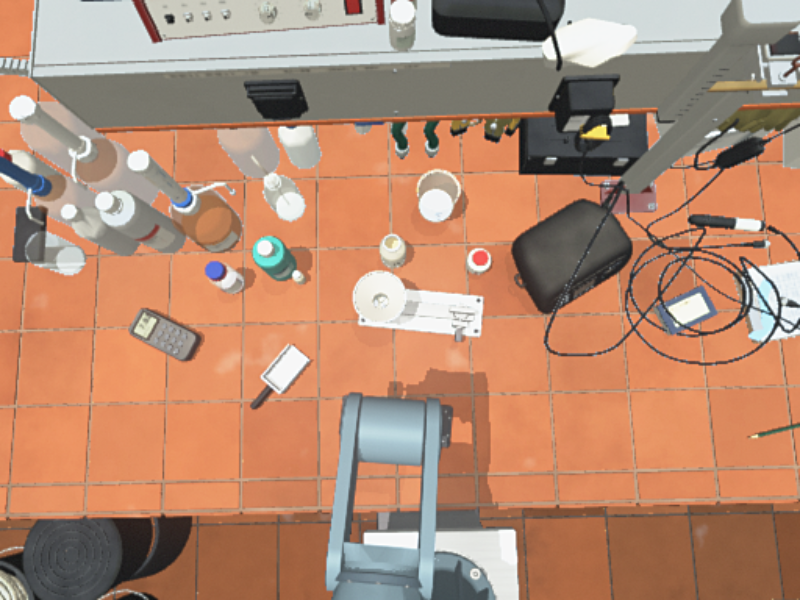

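View pics/f46.png

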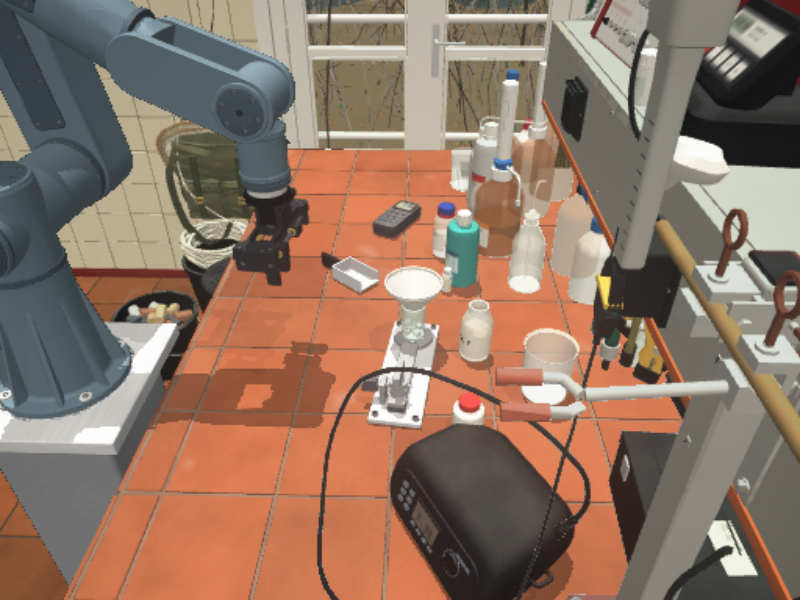

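```bash
python3 -c "
from h import *
b=cam('side');a=cam('top')
crop(b,'s47',240,185,45,40,14);crop(a,'t47',220,165,50,50,12)
C=STUD+.17*SY; print((proj(b,[[*C[:2],z] for z in (.025,.083,.095)])+.5).round(1))"
```

```text
[[264.9 213.5]
 [265.  197.8]
 [265.  194.5]]
```

View pics/s47.png

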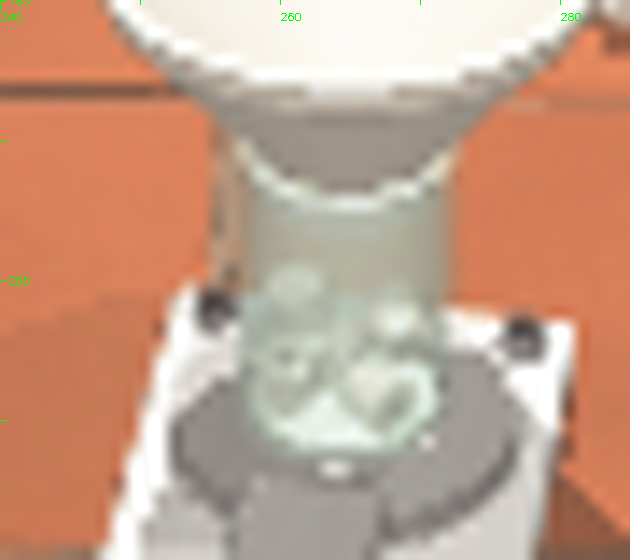

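View pics/t47.png

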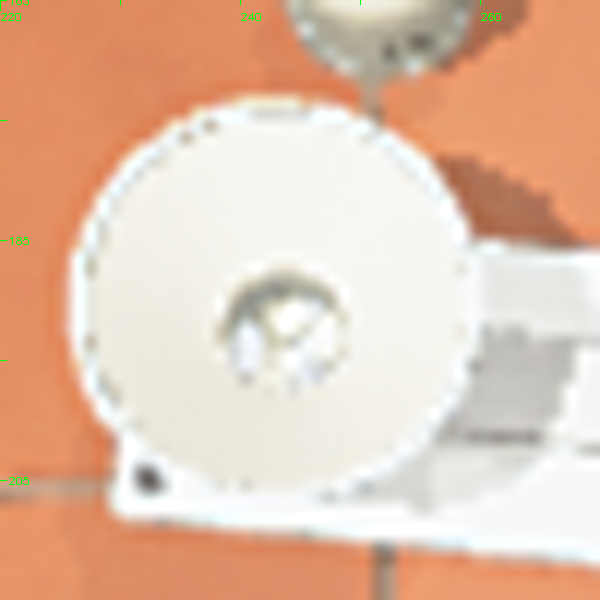

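```bash
python3 -c "
from h import *
print(manip.close_job()); st()"
```

```text
the job is handed in; nothing more can be done
None
the job is handed in; nothing more can be done
```

The job is done and handed in at about 50 s; `close_job` gave no verdict.

- **Pieces:** I tipped the scoop to about 64° over the funnel. I then dropped in the two loose bench pieces and stood the scoop back on the bench, upright. The last pictures show all the pieces I could count low in the column (five). The funnel is empty and no pieces lie on the bench.
- **Nut:** I screwed it down about 7.7 rad in two grasps. The fingertips touched the hub top at z ≈ 59.4 mm, where about 58.8 mm was expected. That ruled out the nut being a half turn off. The bar lines up with the stand within about 1° in both camera views.
- **Pin:** It went in without resistance until the collar met the guide at about 12 N. The arm pose puts the tip about 20 mm past the stud axis, and the picture suggests about 19 mm.
- **Bystanders and robot:** In the last pictures the jar, vial and bottle are where they started, and the gripper is open and clear of everything.

One check disagreed. During the approach, the side camera showed the pin about 0.8 px (2–3 mm) higher than the arm pose gave. The insertion showed no sign of it.

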